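Charge a mill pot with milling balls through a two-stop ball feeder

ROBOT

A 6-joint arm with a two-finger parallel gripper is mounted at the origin on a cart in front of the work surface, level with it; the furniture and walls round the work are solid. World frame = base frame: x ahead of the robot, y to its left, z up, the work surface at z = 0. Lengths are in mm, angles in degrees, forces in N, time in s.
With the tool pointing down it reaches from about 250 to 800 mm from the base axis. Payload 3.9 kg.
Tool frame: the origin (TCP) lies on the centre line of the jaws, within the pads' length; the fingertips stand 19 mm ahead of it and the grasp point (between the pads) is the TCP; z points along the fingers, y is the direction in which the jaws open and shut (so a half turn about z gives the same grasp; the last joint's range is limited). The gripper opens to 85 mm and grips with 20 to 120 N. Pads are 22 mm wide; open, the fingers measure 114 mm over their backs; the gripper's body (76 mm by 85 mm) begins 54 mm behind the grasp point. The pads swing forward as they close: fully open they stand 13 mm farther back than shut.
Start: joints at [0, 14.897, -7.913, 67.191, 0, 90], TCP at [524.991, -0, 250.304] pointing down, gripper open.
Joint ranges: [-159.42, 159.42], [-47.68, 98.78], [-73.54, 78.23], [-108.79, 121.32], [-90, 84.71], [-180, 180]. Speed limits (degrees/s): [147.25, 147.25, 180, 180, 180, 180].

INTERFACE

Orientations are given as a 3x3 rotation matrix whose columns are the frame's x, y, z axes.
In Python, from bench import * gives the robot as it stands.
- The arm moves only by the tool jog_arm, never from a script. Its argument "plan" is a list that holds one entry, the list of rows, each a list of 5 numbers: the shift along the tool's x, y, z in m, then the turn about the tool's z in degrees, then the gripper's target within -1 to 1 (fully open at 1, half-way at 0, shut at -1). In form: [[[dx, dy, dz, yaw, gripper], ...]]. A call has 1 to 20 rows; each row shifts and turns the commanded pose from where the row before left it, along the tool's axes as they then stand; what a row does not reach is not made up. A row lasts 1/8 s, in which the tool goes at most 62.5 mm and 10.7 degrees, less where a joint would pass 70% of its speed; a pose out of reach is approached as far as the arm can. A call with a gripper value outside its range is refused whole. The fingers move at their own pace and stop on an object; "newtons" is the grip in N (left out, the last holds). Time passes only in rows, so rows that do not move let the fingers close. It gives the time, the measured TCP pose, the force and the opening at its end, in the units of the state.
- get_state(): the state, without advancing time (a new reading comes with each control period).
- grab_frame(name): name is "scene" or "side" or "wrist"; returns a dict with "pixels" (400x640x3 uint8, blue, green, red), "z_map" (400x640 float32, mm along the optical axis (not along the pixel's ray), 0 where there is no reading), "camera_matrix" (3x3 intrinsics, pixels), "cam_to_world" (4x4, takes a point from camera to world coordinates). Camera axes: x right, y up, looking along -z (the intrinsics and any distortion apply to the point x, -y, -z); pixel columns grow to the right and rows downward; lengths in mm; the calibration is good to about 2 mm. The wrist camera is an equidistant fisheye: a pixel r from the principal point sees the ray r / f radians off the axis. A picture is of the moment at which its call begins.
- close_job(): hands the job in, once; it reports no verdict.
The state is a dict: "time_s": time; "qpos": joint angles; "joint_velocities": joint speeds; "joint_torque": joint torques, N m; "tool_pos": TCP position; "tcp_rot": TCP orientation; "ft_force": force on the tool from outside, world axes, zero at the start; "ft_torque": the same for the moment, N m; "finger_gap": opening from 0.0 (shut) to 1.0 (fully open).
Only numpy, scipy, OpenCV 4.12 (cv2) and the standard library are available. Lean on these libraries where they do the work, as an engineer would, in place of code of your own. Each camera call takes 0.05 s, during which the arm holds its last target.

TASK

Charge the mill pot through the ball feeder: stand the pot under the feeder's spout, tip all the milling balls out of the white porcelain dish into the feeder's gutter and stand the empty dish back on the worktop, upright. Then press the feeder's button through its soft first stop right down to its stiff second stop and let it come fully up again; each full stroke lets one ball out, so repeat it, checking that the pot is still under the spout, until every ball is in the pot. Finally stand the pot with its balls in the middle of the cork mat, and do not knock over the bottles and the flask.

Things in the scene. Friction and masses are not known exactly. Their poses are not given: they have to be found in the camera images.
- feeder: Fixed ball feeder: grey foot 130 x 180 x 10 mm (x -65..65, y -20..160), over it a sloping aluminium gutter, wide at its upper end, then a narrow V track. Frame: z up, +y along the gutter to its upper end, x across; origin on the worktop below the gate pin. Two posts (x +-53, y 20 mm) carry a crossbar (z 136..150 mm) and the button above it. Balls roll towards -y, slope 14 deg
- feeder_mouth (a point): centre of the gutter's open top, at x -29, y 85, z 157 mm of the feeder: the balls are to fall here. Open part x -68..10, y 32..135 mm; wall tops rise from z 144 (y 30) to 171 mm (y 135), floor 40 mm lower, sloping down to its corner at x 8 and towards -y. Its lower end plate (y 30..38 mm, up to z 145 mm) has an opening in that corner for one ball at a time
- feeder_gate (a point): gate pin that stops the front ball, 100 mm above the worktop. Stage 1 of the button parts the front ball from the rest; stage 2 lowers the gate (and a shaker plate in the gutter floor) and the front ball rolls out (stay down 0.5 s); on release the gate shuts, then the next ball comes up (wait 0.8 s)
- feeder_spout (a point): centre of the lower opening of the drop chute (33 mm square, feeder y -50..-86 mm), 66 mm above the worktop; the pot stands below it, centred on it. The worktop below and beside it (towards -y and both x sides) is free; the chute's top is at z 116 mm
- plunger_top (a point): centre of the top of the black round button (32 mm diameter), 186 mm above the worktop when up, pressed straight down
- plunger (a joint): first stage of the button: 0 up, 0.008 m at the soft first stop (about 1 N at the start, 3.5 N at that stop)
- gate (a joint): second stage, begins after the first stop: 0 up, 0.012 m at the second stop (about 6 N to start, 14 N at that stop, then rigid); the button then stands 20 mm lower than when up. Springs bring both back to 0
- dish: white porcelain dish with a straight side handle, loose, about 0.14 kg, holds the balls at the start. Origin under its centre, z up, handle along its +y. Flared bowl: foot 50 mm diameter, rim 98 mm diameter, 30 mm high, wall 4 mm, its wall leans out 39 deg from upright, so that balls roll out when it is tipped by 60 deg or more about the handle's axis
- dish_grip (a point): grip point of the dish's handle, 100 mm from the bowl's centre, 24 mm above its underside. Handle 12 mm wide, 14 mm high, free from 55 to 132 mm from the bowl's centre
- pot: steel mill pot with a straight grey side handle, loose, about 0.14 kg, empty at the start. Origin under its centre, z up, handle along its -y. Cylinder 84 mm diameter, 45 mm high, wall 3 mm
- pot_grip (a point): grip point of the pot's handle, 95 mm from the pot's centre, 30 mm above its underside. Handle 12 mm wide, 14 mm high, free from 46 to 126 mm from the centre
- mat: cork mat 130 x 130 x 3 mm, fixed on the worktop; origin at the centre of its underside
- ball_1: white ceramic milling ball, 18 mm diameter, 12 g, smooth, origin at its centre; lies in the dish at the start (4 to 6 of the six are there)
- ball_2: white ceramic milling ball, 18 mm diameter, 12 g, smooth, origin at its centre; lies in the dish at the start (4 to 6 of the six are there)
- ball_3: white ceramic milling ball, 18 mm diameter, 12 g, smooth, origin at its centre; lies in the dish at the start (4 to 6 of the six are there)
- ball_4: white ceramic milling ball, 18 mm diameter, 12 g, smooth, origin at its centre; lies in the dish at the start (4 to 6 of the six are there)
- ball_5: white ceramic milling ball, 18 mm diameter, 12 g, smooth, origin at its centre; lies in the dish at the start (4 to 6 of the six are there)
- ball_6: white ceramic milling ball, 18 mm diameter, 12 g, smooth, origin at its centre; lies in the dish at the start (4 to 6 of the six are there)
- amber_bottle: brown bottle with black cap, 58 x 126 mm, standing behind the work; leave it standing. Origin under its centre, z up
- dropper_bottle: small white dropper bottle, 31 x 94 mm; leave it standing. Origin under its centre, z up
- conical_flask: glass conical flask, 95 x 113 mm; leave it standing. Origin under its centre, z up

How it is judged (in metres and radians):
On the way, in this order (a step that is already met when the one before it is completed fails the run):
1. all the balls lie in the feeder's gutter (x of ball_1 in the frame of feeder between -0.075 and 0.03 m and y of ball_1 in the frame of feeder between 0 and 0.155 m and z of ball_1 in the frame of feeder between 0.09 and 0.165 m and linear speed of each of ball_1, ball_2, ball_3, ball_4, ball_5, ball_6 below 0.1 m/s and x of ball_2 in the frame of feeder between -0.075 and 0.03 m and y of ball_2 in the frame of feeder between 0 and 0.155 m and z of ball_2 in the frame of feeder between 0.09 and 0.165 m and x of ball_3 in the frame of feeder between -0.075 and 0.03 m and y of ball_3 in the frame of feeder between 0 and 0.155 m and z of ball_3 in the frame of feeder between 0.09 and 0.165 m and x of ball_4 in the frame of feeder between -0.075 and 0.03 m and y of ball_4 in the frame of feeder between 0 and 0.155 m and z of ball_4 in the frame of feeder between 0.09 and 0.165 m and x of ball_5 in the frame of feeder between -0.075 and 0.03 m and y of ball_5 in the frame of feeder between 0 and 0.155 m and z of ball_5 in the frame of feeder between 0.09 and 0.165 m and x of ball_6 in the frame of feeder between -0.075 and 0.03 m and y of ball_6 in the frame of feeder between 0 and 0.155 m and z of ball_6 in the frame of feeder between 0.09 and 0.165 m), for 0.3 s.
2. the button is pressed to its second stop (value of joint plunger above 0.0065 m and value of joint gate above 0.0105 m), for 0.1 s.
3. all the balls are in the pot, the pot stands under the spout and the button is up again (horizontal distance between each of ball_1, ball_2, ball_3, ball_4, ball_5, ball_6 and pot below 0.042 m and z of ball_1 in the frame of pot between 0 and 0.045 m and z of ball_2 in the frame of pot between 0 and 0.045 m and z of ball_3 in the frame of pot between 0 and 0.045 m and z of ball_4 in the frame of pot between 0 and 0.045 m and z of ball_5 in the frame of pot between 0 and 0.045 m and z of ball_6 in the frame of pot between 0 and 0.045 m and value of joint each of plunger, gate below 0.002 m and horizontal distance between pot and feeder_spout below 0.04 m and height (world z) of pot below 0.01 m), for 0.2 s.
At the end, for the whole second after the job is handed in: Every ball is in the pot; the pot stands upright (within 0.1 rad) and at rest on the mat, its centre within 30 mm of the mat's centre; the empty dish stands upright and at rest on the worktop (underside below 6 mm, within 0.1 rad); the button is fully up (each stage within 2 mm) (horizontal distance between each of ball_1, ball_2, ball_3, ball_4, ball_5, ball_6 and pot below 0.042 m and z of ball_1 in the frame of pot between 0 and 0.045 m and z of ball_2 in the frame of pot between 0 and 0.045 m and z of ball_3 in the frame of pot between 0 and 0.045 m and z of ball_4 in the frame of pot between 0 and 0.045 m and z of ball_5 in the frame of pot between 0 and 0.045 m and z of ball_6 in the frame of pot between 0 and 0.045 m and value of joint each of plunger, gate below 0.002 m and horizontal distance between pot and mat below 0.03 m and height (world z) of pot between 0 and 0.008 m and angle between each of pot, dish's own z axis and vertical below 0.1 rad and linear speed of each of pot, dish below 0.02 m/s and height (world z) of dish below 0.006 m); the robot touches nothing.
It fails at once if the bottles or the flask are knocked over (angle between any of amber_bottle, dropper_bottle, conical_flask's own z axis and vertical above 0.6 rad).
Of ball_1, ball_2, ball_3, ball_4, ball_5, ball_6 only 4 to 6 are there at a start; the rules pass over those that are not, and their reading is None.
At some moment in a run one of pot, dish may be knocked a few centimetres aside while the robot is not near it.
It also fails if it takes over 192 s, if anything falls off the work surface, if the arm or the gripper's body presses on something with over 40 N, if the wrist force passes 120 N, or if a joint passes its speed limit or range.

## Working session

There is one attempt and no reset: what is moved stays moved. The work goes in short steps, Python scripts to look and compute and a tool call to move; the robot and the scene stay as the last step left them, time stands still between calls to the robot, and variables do not carry over. Pictures are saved under pics/ and viewed, and the job is handed in when it is done.

Besides the shell and the picture viewer there is one more tool, called after "Call:" by a JSON object that holds its "api" and its "payload". jog_arm: Moves the arm, as the interface text tells. Its arguments: {"type":"object","properties":{"plan":{"type":"array","items":{"type":"array","items":{"type":"array","items":{"type":"number"}}}},"newtons":{"type":"number"}},"required":["plan"]}

```bash
ls; mkdir -p pics
python3 - <<'E'
from bench import *
import cv2,numpy as np
s=get_state();print(s)
for n in ["scene","side","wrist"]:
    f=grab_frame(n);cv2.imwrite(f"pics/{n}0.png",f["pixels"]);print(n,f["camera_matrix"].round(1).tolist(),f["cam_to_world"].round(3).tolist())
    np.savez(f"/tmp/{n}0.npz",**f)
E
```

```text
pics
{'time_s': 0.0, 'qpos': array([ 1.09456758e-04,  1.49351154e+01, -7.98654209e+00,  6.71915791e+01,
        1.13158367e-03,  9.00003055e+01]), 'joint_velocities': array([-0.01536636,  0.0681885 , -0.12645951, -0.0263236 , -0.02780265,
       -0.01500245]), 'joint_torque': array([-3.22425103e-04, -4.05677426e+01,  2.53926122e+01,  1.89446745e-02,
       -4.02533055e-05,  2.61086342e-05]), 'tool_pos': array([5.24338743e+02, 6.95429471e-03, 2.49465369e+02]), 'tcp_rot': array([[ 3.46010401e-06,  9.99998047e-01, -1.97634934e-03],
       [ 1.00000000e+00, -3.42108552e-06,  1.97460852e-05],
       [ 1.97392854e-05, -1.97634941e-03, -9.99998047e-01]]), 'ft_force': array([-0.02332585,  0.86036107, -0.27532752]), 'ft_torque': array([ 0.02008591, -0.07309461, -0.05739074]), 'finger_gap': 1.0020323990882567}
scene [[376.0, 0.0, 320.4], [0.0, 376.0, 200.5], [0.0, 0.0, 1.0]] [[0.616, 0.4, -0.679, -169.289], [-0.788, 0.313, -0.531, -641.324], [0.0, 0.862, 0.508, 708.811], [0.0, 0.0, 0.0, 1.0]]
side [[363.3, 0.0, 320.2], [0.0, 363.3, 197.6], [0.0, 0.0, 1.0]] [[-0.962, 0.131, -0.239, 331.66], [-0.272, -0.513, 0.814, 822.977], [-0.015, 0.848, 0.53, 675.474], [0.0, 0.0, 0.0, 1.0]]
wrist [[309.7, 0.0, 318.3], [0.0, 309.7, 198.2], [0.0, 0.0, 1.0]] [[1.0, -0.002, 0.003, 525.254], [0.001, 0.948, 0.318, 82.209], [-0.003, -0.318, 0.948, 373.987], [0.0, 0.0, 0.0, 1.0]]
```

View pics/scene0.png

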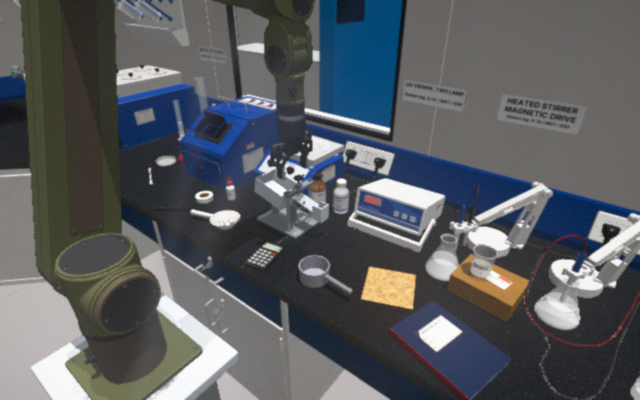

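View pics/side0.png

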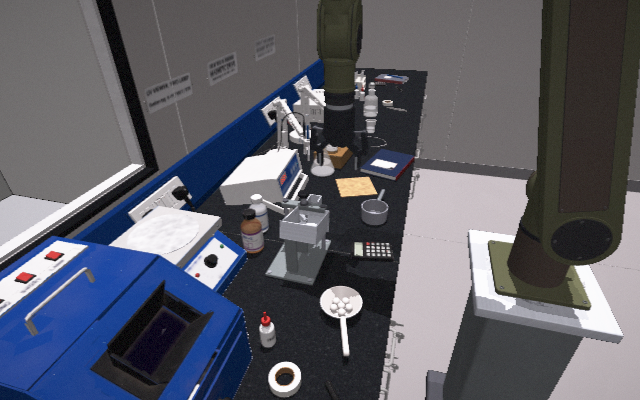

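View pics/wrist0.png

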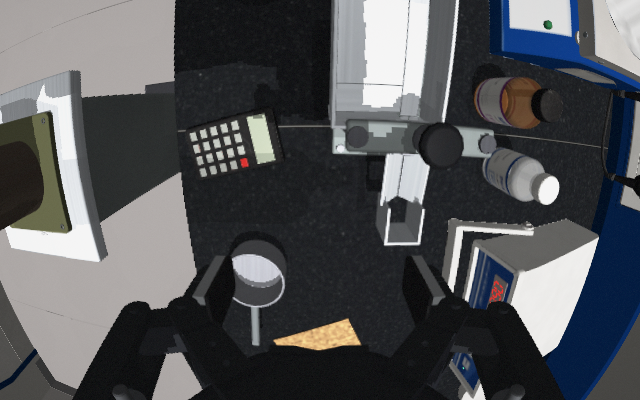

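```bash
cat > h.py <<'E'
import numpy as np,cv2
try:
    from bench import *
except Exception as e: print(e)
def cloud(f,name):
    K=f["camera_matrix"];T=f["cam_to_world"];z=f["z_map"]
    v,u=np.mgrid[0:z.shape[0],0:z.shape[1]].astype(float)
    if name=="wrist":
        a=(u-K[0,2])/K[0,0];b=(v-K[1,2])/K[1,1];r=np.hypot(a,b)+1e-9
        s=np.tan(np.minimum(r,1.5))/r;x=a*s;y=b*s
    else:
        x=(u-K[0,2])/K[0,0];y=(v-K[1,2])/K[1,1]
    P=np.stack([x*z,-y*z,-z],-1)
    W=P@T[:3,:3].T+T[:3,3]
    W[z<=0]=np.nan
    return W
def px(f,p):
    K=f["camera_matrix"];T=f["cam_to_world"];c=(np.asarray(p)-T[:3,3])@T[:3,:3]
    return np.array([K[0,2]+K[0,0]*c[0]/-c[2],K[1,2]+K[1,1]*(-c[1])/-c[2]])
def crop(f,x0,y0,x1,y1,s,fn):
    cv2.imwrite(fn,cv2.resize(f["pixels"][y0:y1,x0:x1],None,fx=s,fy=s,interpolation=cv2.INTER_CUBIC))
E
python3 - <<'E'
from h import *
S={n:dict(np.load(f"/tmp/{n}0.npz")) for n in ["scene","side","wrist"]}
crop(S["scene"],180,160,340,300,5,"pics/c1.png")
crop(S["side"],230,170,430,360,4,"pics/c2.png")
for n in S:
    W=cloud(S[n],n)
    for (u,v) in {"scene":[(223,218),(195,212),(314,266),(348,291),(390,288),(230,195)],"side":[(341,303),(345,350),(374,208),(355,187),(268,325)],"wrist":[(260,275),(440,145),(400,235),(390,210),(255,340)]}[n]:
        print(n,u,v,W[v,u].round(1),S[n]["pixels"][v,u])
E
```

```text
scene 223 218 [467.7 275.5  11.5] [240 243 246]
scene 195 212 [418.5 358.3  27.8] [229 231 235]
scene 314 266 [ 467.3 -120.6    9.4] [107 101 101]
scene 348 291 [ 421.7 -266.9   35.8] [119 116 113]
scene 390 288 [ 529.2 -329.7    2.1] [132 204 243]
scene 230 195 [571.5 359.7  25. ] [126 125 129]
side 341 303 [453.8 250.5  22.3] [253 253 253]
side 345 350 [417.2 374.2  31. ] [253 252 253]
side 374 208 [ 441.6 -178.    12.3] [92 88 90]
side 355 187 [ 531.  -312.2    3.1] [149 202 240]
side 268 325 [577.  381.6  63.5] [ 53  53 106]
wrist 260 275 [ 441.  -157.7    3.5] [212 203 201]
wrist 440 145 [602.8  55.4 186.1] [46 43 42]
wrist 400 235 [605.6 -47.3 102. ] [94 91 90]
wrist 390 210 [589.1 -14.9 117.3] [215 214 213]
wrist 255 340 [ 429.2 -255.4   38.1] [166 163 156]
```

View pics/c1.png

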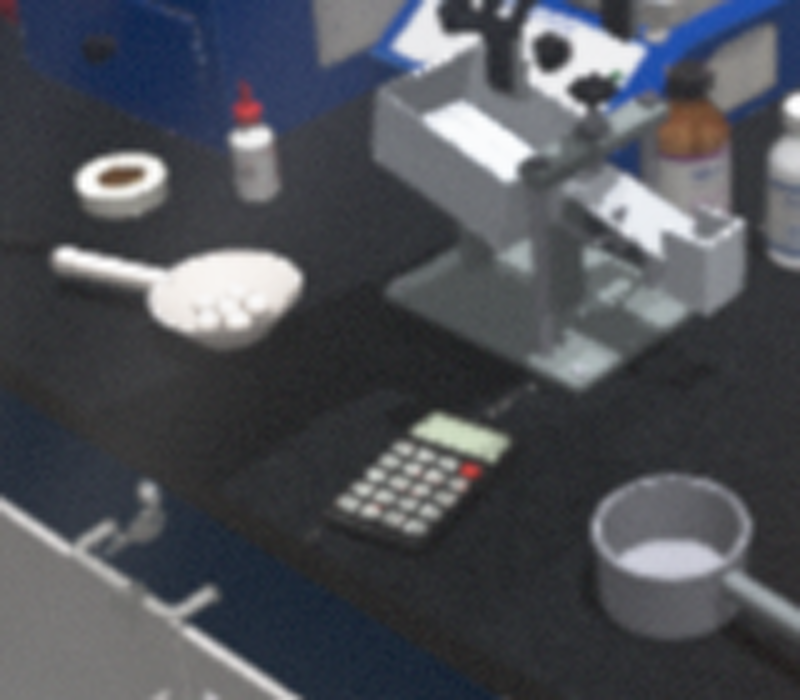

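View pics/c2.png

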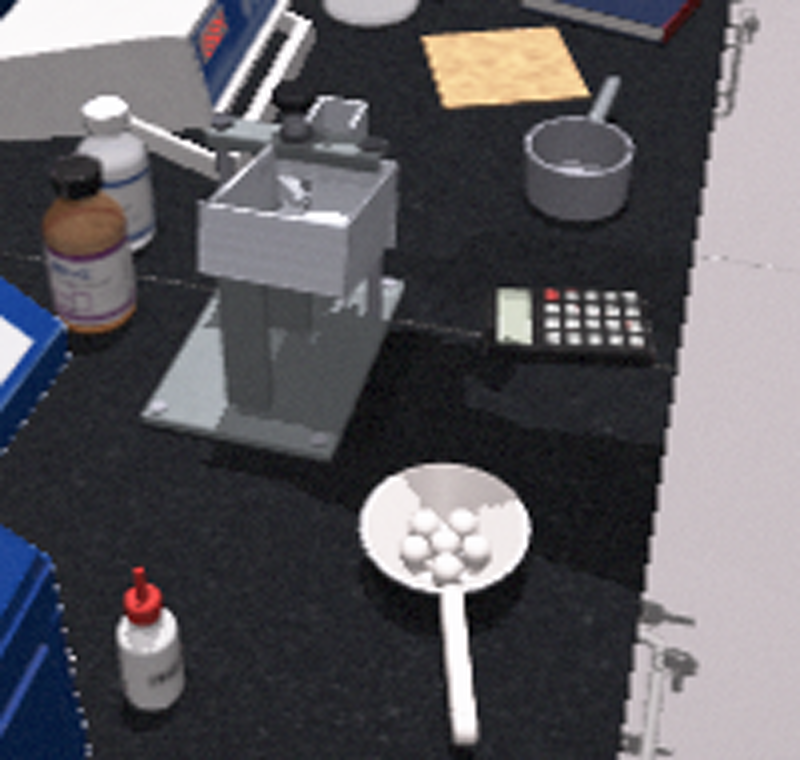

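```bash
cat >> h.py <<'E'
def top(W,box,zr):
    x0,x1,y0,y1=box
    m=(W[...,0]>x0)&(W[...,0]<x1)&(W[...,1]>y0)&(W[...,1]<y1)&(W[...,2]>zr[0])&(W[...,2]<zr[1])
    return m
def circ(P):
    A=np.c_[2*P[:,:2],np.ones(len(P))];s=np.linalg.lstsq(A,(P[:,:2]**2).sum(1),rcond=None)[0]
    return s[0],s[1],np.sqrt(s[2]+s[0]**2+s[1]**2)
E
python3 - <<'E'
from h import *
S={n:dict(np.load(f"/tmp/{n}0.npz")) for n in ["scene","side","wrist"]}
Ws={n:cloud(S[n],n) for n in S}
for n in ["scene","side"]:
    W=Ws[n]
    # dish rim: bright z 27-33
    m=top(W,(380,540,190,330),(28,34)); P=W[m]; c=circ(P)
    for k in range(5):
        d=abs(np.hypot(P[:,0]-c[0],P[:,1]-c[1])-c[2]); P=P[d<5] if k else P; c=circ(P)
    print(n,"dish rim",np.round(c,1),len(P))
    m=top(W,(370,480,300,420),(12,40)); P=W[m]; r=np.hypot(P[:,0]-c[0],P[:,1]-c[1]);P=P[(r>58)&(r<135)]
    h=np.median(P,0)-[c[0],c[1],0];print(" handle ",np.median(P,0).round(1),np.degrees(np.arctan2(h[1],h[0])),len(P), r.max())
    cc=np.cov(P[:,:2].T);w,v=np.linalg.eigh(cc);print(" pca",np.degrees(np.arctan2(v[1,1],v[0,1])),w)
for n in S:
    W=Ws[n]
    m=top(W,(380,520,-240,-90),(42,49)); P=W[m]; 
    if len(P)<10: continue
    c=circ(P)
    print(n,"pot rim",np.round(c,1),len(P))
    m=top(W,(380,520,-330,-190),(25,42)); P=W[m]; r=np.hypot(P[:,0]-c[0],P[:,1]-c[1]);P=P[(r>48)&(r<130)]
    if len(P)>5:
        print(" handle",np.median(P,0).round(1),len(P),r.max(),np.degrees(np.arctan2(*(np.median(P,0)[:2]-c[:2])[::-1])))
        cc=np.cov(P[:,:2].T);w,v=np.linalg.eigh(cc);print(" pca",np.degrees(np.arctan2(v[1,1],v[0,1])),w)
for n in ["scene","side"]:
    W=Ws[n]; im=S[n]["pixels"].astype(int)
    m=top(W,(420,640,-450,-220),(-3,10))&(im[...,2]-im[...,0]>50)
    P=W[m]; print(n,"mat",len(P),cv2.minAreaRect(P[:,:2].astype(np.float32)))
for n in S:
    W=Ws[n]
    m=top(W,(500,720,-60,220),(4,14)); P=W[m]; print(n,"foot",len(P),cv2.minAreaRect(P[:,:2].astype(np.float32)) if len(P)>5 else 0)
    m=top(W,(560,650,10,100),(180,190)); P=W[m]; print(n,"button",len(P),P.mean(0) if len(P) else 0, np.ptp(P,0) if len(P) else 0)
    m=top(W,(500,700,-80,-5),(108,121)); P=W[m]; print(n,"chute",len(P),cv2.minAreaRect(P[:,:2].astype(np.float32)) if len(P)>5 else 0)
    m=top(W,(450,700,50,220),(142,180)); P=W[m]; print(n,"gutter",len(P),cv2.minAreaRect(P[:,:2].astype(np.float32)) if len(P)>5 else 0)
E
```

```text
scene dish rim [450.9 256.3  50.4] 29
 handle  [423.3 343.   28.2] 107.70128440080276 74 123.6814590696793
 pca 107.78651177409714 [ 11.12562397 380.06965247]
side dish rim [451.2 258.4  50.8] 94
 handle  [422.6 350.8  30. ] 107.22230167719701 186 128.0257907949521
 pca 107.69266746349778 [ 12.7982498  435.47817562]
scene pot rim [ 438.5 -143.8   40.4] 114
 handle [ 427.7 -234.5   35.3] 168 130.32825970013863 -96.7530758189069
 pca 85.4298990023617 [ 11.4960171  589.71424297]
side pot rim [ 436.1 -141.1   40. ] 75
 handle [ 426.7 -230.7   35.8] 46 129.48873973940303 -95.94984135930983
 pca 84.33829826294038 [ 13.61130816 461.59810679]
wrist pot rim [ 439.3 -140.6   40.1] 412
 handle [ 432.8 -226.2   37.2] 329 128.2121300645575 -94.34808662829236
 pca 84.64311777602013 [ 13.30023829 490.08662021]
scene mat 1777 ((535.6571044921875, -323.26580810546875), (139.03973388671875, 133.45046997070312), 22.704248428344727)
side mat 640 ((534.1102294921875, -324.864013671875), (130.0641326904297, 138.1363525390625), 22.5022029876709)
scene foot 872 ((594.8824462890625, 91.9834976196289), (202.5
[... 585 characters left out ...]
  7.08888218]
side chute 56 ((601.06396484375, -33.46036148071289), (35.92243576049805, 39.216670989990234), 0.3982565999031067)
side gutter 934 ((596.5738525390625, 115.9030990600586), (130.9810333251953, 131.44598388671875), 0.26158782839775085)
wrist foot 564 ((611.2640380859375, 96.49149322509766), (201.74481201171875, 91.60172271728516), 67.32144165039062)
wrist button 1668 [603.70090508  54.92069444 186.02617423] [31.7466502  31.22252236  8.58075475]
wrist chute 567 ((604.3198852539062, -32.510169982910156), (38.51333236694336, 36.74746322631836), 88.2774887084961)
wrist gutter 4896 ((600.0886840820312, 107.72096252441406), (132.9008026123047, 115.42788696289062), 0.025704171508550644)
```

Run:
```python
from h import *
S={n:dict(np.load(f"/tmp/{n}0.npz")) for n in ["scene","side","wrist"]}
Ws={n:cloud(S[n],n) for n in S}
allP=np.concatenate([W.reshape(-1,3) for W in Ws.values()]);allP=allP[~np.isnan(allP).any(1)]
xs=np.arange(380,820,20);ys=np.arange(440,-440,-20)
print("     ",*["%4d"%x for x in xs])
for y in ys:
    r=[]
    for x in xs:
        m=(abs(allP[:,0]-x)<10)&(abs(allP[:,1]-y)<10)&(allP[:,2]<500)
        r.append("%4d"%np.percentile(allP[m,2],95) if m.sum()>2 else "   .")
    print("%4d "%y,*r)
```

```text
380  400  420  440  460  480  500  520  540  560  580  600  620  640  660  680  700  720  740  760  780  800
 440     1    1   13   14    1   12   19   18   19    1    1  152  168  180  195  208  221  234  246  251  251  250
 420     2    1    1    1    1    1   19   19   19    1    1  148  165  178  191  204  218  232  245  249  249  249
 400     1    1    1    1    1    1    2    2    1    1   43   21    2    1    2    2    1    1   45   57   74   85
 380     1    2   31    1    1    1    1    1    2   40   82   70    1    2    1    1    2    .   46   58   71   85
 360     1    1   31    2    2    1    1    2    1    2   70   50    2    1    0    0    .    .    .   60   92    .
 340     1    1   32   29    1    2    2    1    1    2    2    1    2    2    2    2    .    .    .   83   72  142
 320     1    1   31   31    1    2    2    1    1    1    1    2    1    2    1    2    .    .    .    .   69  142
 300     1    1    1   31   29   29    1    2    2    1    1    1    2    1    1    1    1    1   46   63   79  141
 280     1    1   30   28   23   29   29    1    1    1    1   
[... 3412 characters left out ...]
 125
-320     2    1    1    2    4    5    4    4    5    5    4    5    1    1    1    2    2   28  106  120   52   58
-340     2    2    1    2    2    5    5    4    5    4    4    4    3    1    1    2    1    2    2    1    1    1
-360     2    1    2    1    1    4    4    4    5    5    4    4    3    2   21   30   29    1    1    1    0    1
-380     1    2    2    1    2    3    5    5    4    4    4    2    1   30   65   82   56   33  119    0    1    .
-400     2   20   20    2    1    1    4    4    2    3    1    1    1   42  107  111  112  126  172  125    1    1
-420    19   21   21   21   22   21   19    1    2    2    2    2    2   40  107  112  112  127  181  180  225  228
```

Call:
{"api": "jog_arm", "payload": {"plan": [[[-0.0472,-0.0189,0.02,0,1],[-0.0472,-0.0189,0.02,0,1],[-0.0472,-0.0189,0.02,0,1],[-0.0472,-0.0189,0.02,0,1],[-0.0472,-0.0189,0.02,0,1],[0,0,0.03,5.3,1],[0,0,0.03,0,1],[0,0,0,0,1]]]}}

```text
time_s: 1.15
tool_pos: [428.2, -235.0, 88.3]
tcp_rot: [[0.093, 0.996, -0.005], [0.996, -0.093, 0.003], [0.002, -0.005, -1.0]]
ft_force: [-0.4, -0.5, -0.1]
finger_gap: 0.999
```

Call:
{"api": "jog_arm", "payload": {"plan": [[[0,0.0015,0.03,0,0.3],[0,0,0.029,0,0.0],[0,0,0,0,-1],[0,0,0,0,-1],[0,0,0,0,-1],[0,0,0,0,-1],[0,0,0,0,-1]]], "newtons": 60}}

```text
time_s: 2.02
tool_pos: [433.1, -236.8, 32.3]
tcp_rot: [[0.092, 0.996, 0.002], [0.996, -0.092, -0.001], [-0.001, 0.003, -1.0]]
ft_force: [0.8, -0.7, 4.5]
finger_gap: 0.131
```

Run:
```python
from h import *
f=grab_frame("wrist");cv2.imwrite("pics/w1.png",f["pixels"])
```

```text
(no output)
```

View pics/w1.png

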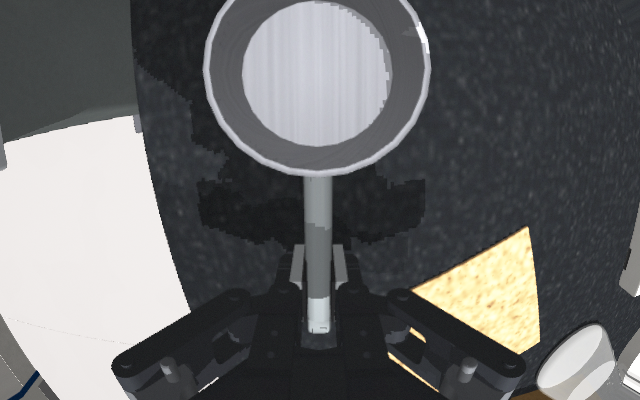

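Call:
{"api": "jog_arm", "payload": {"plan": [[[0,0,-0.009,0,-1],[0.0205,0.0252,0,0,-1],[0.0205,0.0252,0,0,-1],[0.0204,0.0251,0,0,-1],[0.0204,0.0252,0,0,-1],[0.0204,0.0252,0,0,-1],[0.0204,0.0251,0,0,-1],[0,0,0,0,-1],[0,0,0,0,-1]]]}}

```text
time_s: 3.2
tool_pos: [592.3, -128.0, 39.8]
tcp_rot: [[0.092, 0.996, -0.003], [0.996, -0.092, -0.0], [-0.0, -0.003, -1.0]]
ft_force: [-0.7, 0.4, -1.2]
finger_gap: 0.13
```

Run:
```python
from h import *
f=grab_frame("wrist");cv2.imwrite("pics/w2.png",f["pixels"])
f=grab_frame("scene");crop(f,220,140,400,300,4,"pics/s2.png")
f=grab_frame("side");crop(f,260,140,420,300,4,"pics/d2.png")
print(get_state()["ft_force"])
```

```text
[-0.54622895  0.1413752  -1.37456329]
```

View pics/w2.png

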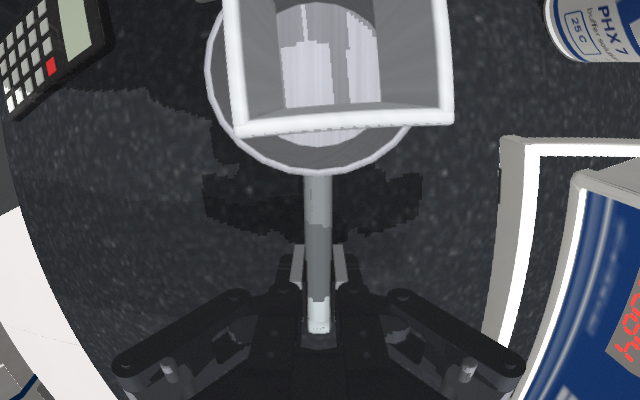

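View pics/s2.png

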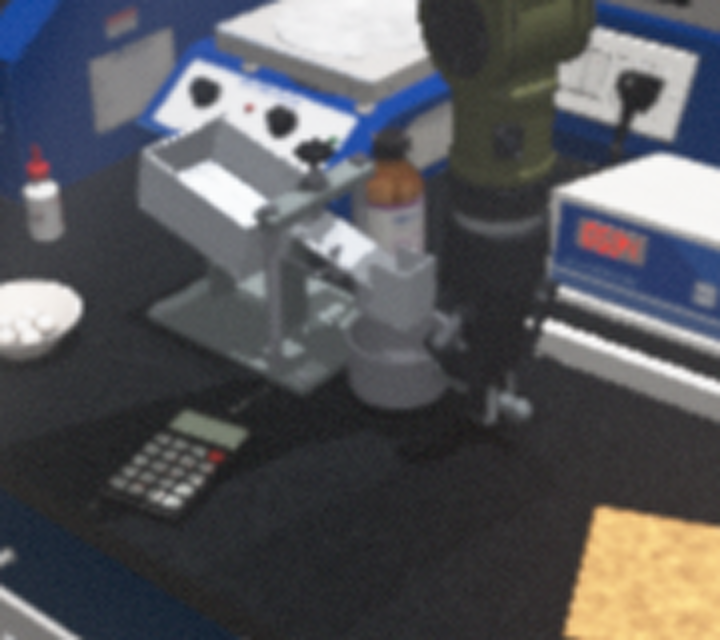

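Call:
{"api": "jog_arm", "payload": {"plan": [[[0,0.0025,0.0035,0,-1],[0,0,0.0035,0,-1],[0,0,0,0,-1],[0,0,0,0,0],[0,0,0,0,0],[0,0,0,0,0],[-0.03,0,-0.03,0,0],[0,0,-0.06,0,0],[0,0,0,0,0]]]}}

```text
time_s: 4.47
tool_pos: [597.3, -159.5, 128.8]
tcp_rot: [[0.093, 0.996, 0.01], [0.996, -0.093, -0.003], [-0.002, 0.011, -1.0]]
ft_force: [0.2, -0.4, -0.7]
finger_gap: 0.502
```

Run:
```python
from h import *
f=grab_frame("wrist");cv2.imwrite("pics/w3.png",f["pixels"])
W=cloud(f,"wrist")
P=W[top(W,(540,660,-95,-20),(42,48))];print(circ(P),len(P))
W=cloud(grab_frame("scene"),"scene");P=W[top(W,(540,660,-95,0),(42,48))];print(circ(P),len(P))
```

```text
(np.float64(604.3431867635351), np.float64(-34.17746767976314), np.float64(39.813769580696786)) 1075
(np.float64(603.0335701326187), np.float64(-36.94927147767521), np.float64(40.172184952701045)) 51
```

View pics/w3.png

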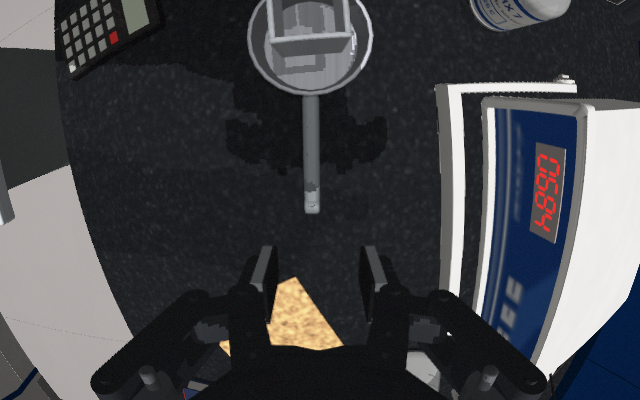

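Call:
{"api": "jog_arm", "payload": {"plan": [[[0,0,-0.06,0,0],[0,0,-0.06,0,0],[0.0526,-0.0237,-0.02,0,0],[0.0526,-0.0237,-0.02,0,0],[0.0526,-0.0237,0,0,0],[0.0526,-0.0237,0,0,0],[0.0526,-0.0237,0,0,0],[0.0526,-0.0237,0,0,0],[0.0526,-0.0237,0,0,0],[0.0526,-0.0237,0,0,0],[0.0526,-0.0237,0,0,0],[0.0526,-0.0237,0,0,0],[0,0,0.05,-7.6,0],[0,0,0.05,-7.6,0],[0,0,0.05,-7.6,0],[0,0,0,0,0],[0,0,0,0,0]]]}}

```text
time_s: 6.7
tool_pos: [406.2, 387.9, 134.0]
tcp_rot: [[-0.299, 0.954, 0.0], [0.954, 0.299, 0.0], [0.0, 0.0, -1.0]]
ft_force: [0.1, 0.8, 0.3]
finger_gap: 0.499
```

Run:
```python
from h import *
f=grab_frame("wrist");cv2.imwrite("pics/w4.png",f["pixels"])
W=cloud(f,"wrist")
P=W[top(W,(380,540,190,330),(28,34))];c=circ(P)
for k in range(5):
    d=abs(np.hypot(P[:,0]-c[0],P[:,1]-c[1])-c[2]);P=P[d<4];c=circ(P)
print(c,len(P))
P=W[top(W,(370,480,300,420),(26,36))];r=np.hypot(P[:,0]-c[0],P[:,1]-c[1]);print(r.max());P=P[(r>58)&(r<128)]
cc=np.cov(P[:,:2].T);w,v=np.linalg.eigh(cc);print(" pca",np.degrees(np.arctan2(v[1,1],v[0,1])),w,P.mean(0))
print(get_state()["tool_pos"])
```

```text
(np.float64(443.47745339466223), np.float64(277.2372594515248), np.float64(36.86565631697027)) 168
106.72858381423502
 pca 107.61044207169455 [ 10.43061189 208.81297677] [421.99248271 358.47643649  31.02883299]
[407.0087637  388.53935173 135.05179913]
```

View pics/w4.png

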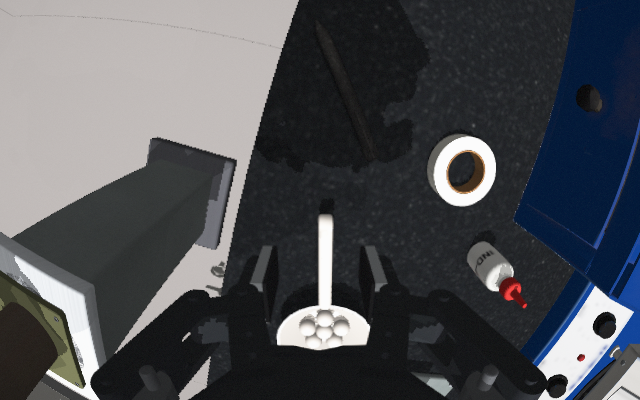

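Run:
```python
from h import *
f=grab_frame("wrist")
W=cloud(f,"wrist")
P=W[top(W,(380,470,310,420),(26,36))]
u=np.array([-.302,.953]);n=np.array([.953,.302])
s=(P[:,:2]-[422,358.5])@u;t=(P[:,:2]-[422,358.5])@n
for a in range(-50,40,5):
    m=(s>=a)&(s<a+5)
    if m.any(): print(a,m.sum(),t[m].min().round(1),t[m].max().round(1),np.median(P[m,2]).round(1))
print(s.max())
```

```text
-50 56 -5.0 5.9 31.2
-45 59 -5.0 5.7 31.2
-40 61 -4.9 5.7 31.2
-35 60 -4.9 5.6 31.2
-30 65 -4.9 5.5 31.2
-25 61 -4.9 5.5 31.3
-20 66 -4.9 5.4 31.1
-15 65 -4.9 5.3 31.2
-10 66 -4.9 5.2 31.4
-5 71 -4.9 5.2 31.2
0 75 -6.5 5.1 31.3
5 82 -6.5 5.0 31.3
10 82 -6.5 5.9 31.7
15 109 -6.4 5.8 31.4
20 61 -6.4 5.8 28.7
22.80463327403568
```

Call:
{"api": "jog_arm", "payload": {"plan": [[[-0.0071,0.0052,0.04,0,0],[0,0,0.04,0,-0.2],[0,0,0.018,0,-0.2],[0,0,0,0,-1],[0,0,0,0,-1],[0,0,0,0,-1],[0,0,0,0,-1]]], "newtons": 20}}

```text
time_s: 7.68
tool_pos: [413.6, 382.9, 36.4]
tcp_rot: [[-0.301, 0.954, 0.001], [0.954, 0.301, 0.001], [0.001, 0.002, -1.0]]
ft_force: [1.0, 0.7, 0.1]
finger_gap: -0.004
```

Run:
```python
from h import *
f=grab_frame("wrist");crop(f,200,150,460,360,3,"pics/w5.png")
f=grab_frame("side");crop(f,240,240,440,400,4,"pics/d5.png")
```

```text
(no output)
```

View pics/w5.png

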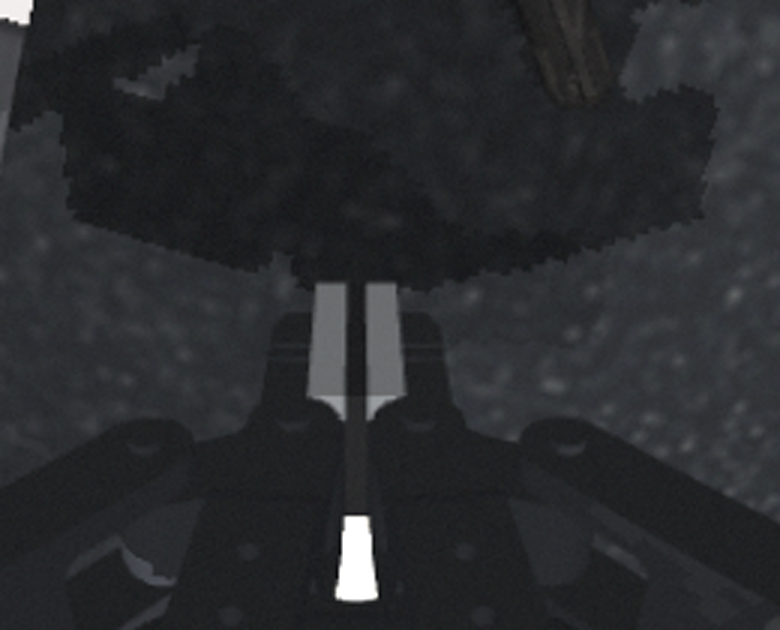

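View pics/d5.png

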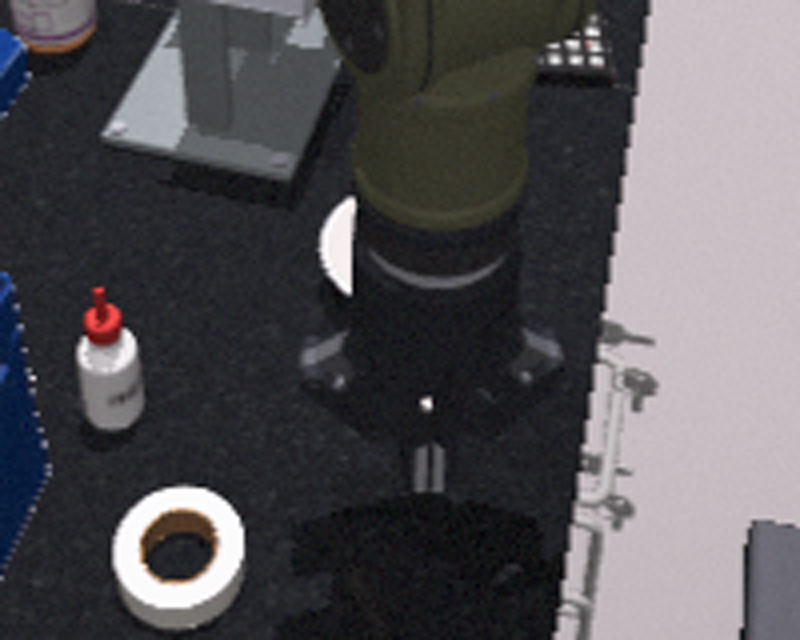

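Call:
{"api": "jog_arm", "payload": {"plan": [[[0,0,0,0,-0.2],[0,0,-0.04,0,-0.2],[0.02,0,-0.05,0,-0.2],[0,0,0,0,-0.2],[0,0,0,0,-0.2]]]}}

```text
time_s: 8.4
tool_pos: [406.8, 401.2, 125.1]
tcp_rot: [[-0.301, 0.954, -0.0], [0.954, 0.301, -0.0], [-0.0, -0.0, -1.0]]
ft_force: [0.7, -0.3, -1.1]
finger_gap: 0.401
```

Run:
```python
from h import *
f=grab_frame("wrist");crop(f,200,150,460,360,3,"pics/w6.png")
W=cloud(f,"wrist")
P=W[top(W,(380,470,310,420),(26,36))]
u=np.array([-.302,.953]);n=np.array([.953,.302])
s=(P[:,:2]-[422,358.5])@u;t=(P[:,:2]-[422,358.5])@n
for a in range(-50,40,5):
    m=(s>=a)&(s<a+5)
    if m.any(): print(a,m.sum(),t[m].min().round(1),t[m].max().round(1),np.median(P[m,2]).round(1))
print(s.max())
st=get_state();p=st["tool_pos"][:2];print(p,(p-[422,358.5])@u,(p-[422,358.5])@n)
T=f["cam_to_world"];print(T)
```

```text
-50 61 -5.9 5.7 30.9
-45 61 -5.9 5.7 31.1
-40 59 -5.8 5.6 31.3
-35 66 -5.8 5.5 31.1
-30 66 -5.7 5.5 31.1
-25 67 -5.7 5.4 31.2
-20 69 -5.6 5.4 31.3
-15 70 -5.6 5.3 31.3
-10 74 -5.6 5.2 31.2
-5 76 -5.5 5.2 31.4
0 68 -5.5 5.1 31.4
5 76 -5.4 5.1 31.2
10 68 -5.4 5.0 32.0
15 100 -5.3 4.9 31.4
20 62 -5.3 5.0 28.6
22.90188059775506
[406.34450608 400.55764957] 44.80889920146497 -2.218275536046306
[[ 9.53457358e-01 -2.86386219e-01 -9.43504083e-02  3.82808556e+02]
 [ 3.01523965e-01  9.03970455e-01  3.03184292e-01  4.79646604e+02]
 [-1.53782181e-03 -3.17522204e-01  9.48249590e-01  2.49515371e+02]
 [ 0.00000000e+00  0.00000000e+00  0.00000000e+00  1.00000000e+00]]
```

View pics/w6.png

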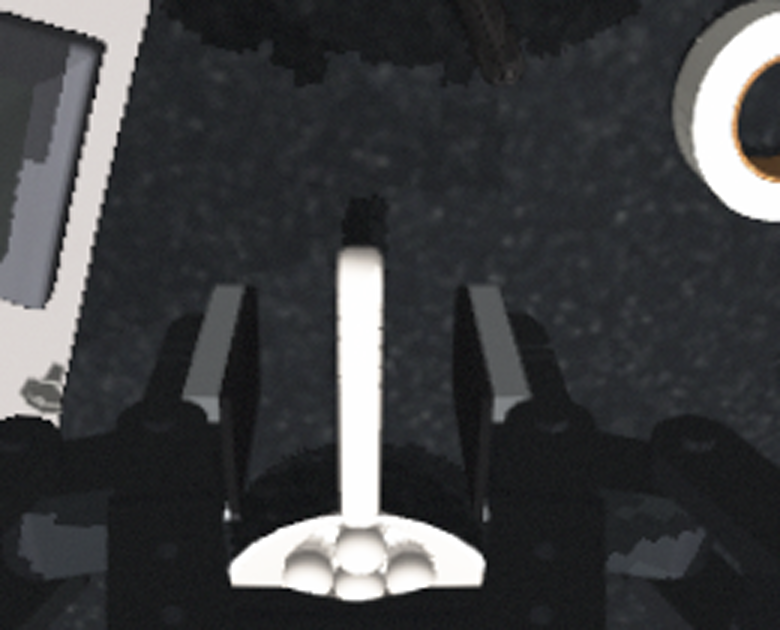

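Call:
{"api": "jog_arm", "payload": {"plan": [[[-0.0268,0.0022,0.04,0,-0.2],[0,0,0.04,0,-0.2],[0,0,0.018,0,-0.2],[0,0,0,0,-1],[0,0,0,0,-1],[0,0,0,0,-1],[0,0,0,0,-1]]], "newtons": 20}}

```text
time_s: 9.32
tool_pos: [417.5, 376.8, 28.0]
tcp_rot: [[-0.301, 0.954, 0.001], [0.954, 0.301, 0.001], [0.0, 0.001, -1.0]]
ft_force: [-0.4, 0.2, -1.0]
finger_gap: 0.131
```

Run:
```python
from h import *
f=grab_frame("wrist");crop(f,200,150,460,360,3,"pics/w7.png")
```

```text
(no output)
```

View pics/w7.png

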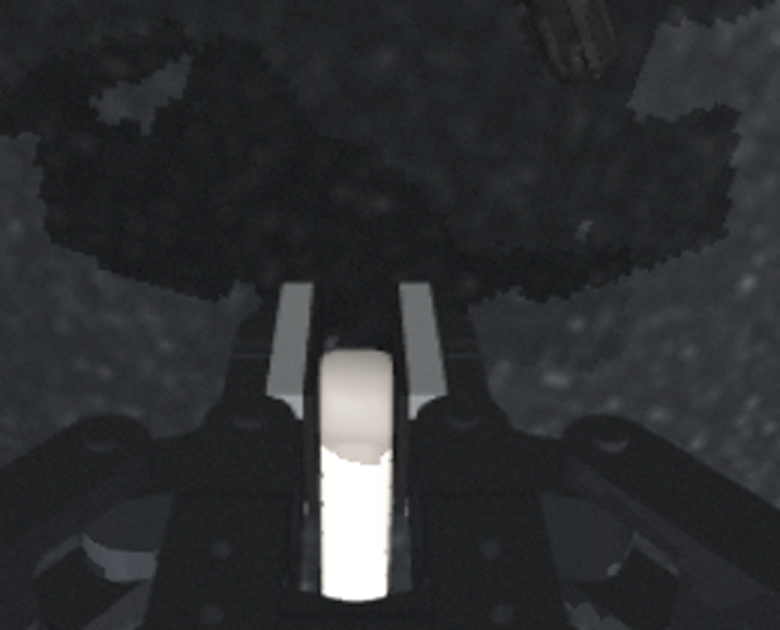

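Call:
{"api": "jog_arm", "payload": {"plan": [[[0,0,-0.005,0,-1],[0,0,-0.005,0,-1],[0,0,-0.005,0,-1],[0,0,-0.005,0,-1],[0,0,0,0,-1],[0,0,0,0,-1]]]}}

```text
time_s: 10.12
tool_pos: [417.2, 376.8, 47.4]
tcp_rot: [[-0.301, 0.954, 0.0], [0.954, 0.301, 0.001], [0.001, 0.0, -1.0]]
ft_force: [1.2, 0.1, -0.8]
finger_gap: 0.134
```

Run:
```python
from h import *
f=grab_frame("wrist");crop(f,200,150,460,360,3,"pics/w8.png")
f=grab_frame("scene");crop(f,150,150,310,270,5,"pics/s8.png")
W=cloud(f,"scene");P=W[top(W,(380,540,190,320),(8,120))]
for y in range(190,320,10):
    m=abs(P[:,1]-y)<5
    if m.any(): print(y,m.sum(),P[m,2].max().round(1),P[m,2].min().round(1))
```

```text
200 2 29.6 27.5
210 16 30.2 17.5
220 25 31.9 10.8
230 52 35.5 9.8
240 45 33.1 8.6
250 56 34.4 9.3
260 44 36.3 9.5
270 50 39.4 10.6
280 74 39.1 8.7
290 71 42.0 19.4
300 22 45.4 32.6
310 11 46.4 31.8
```

View pics/s8.png

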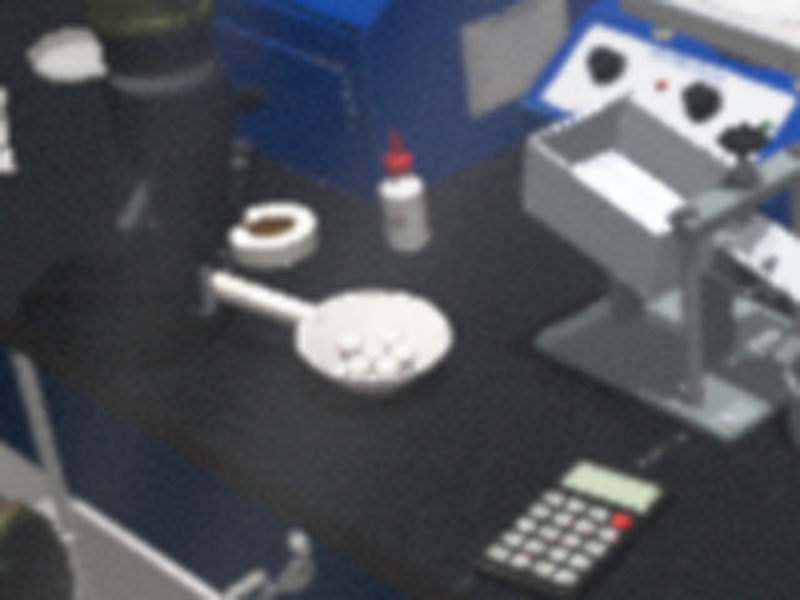

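View pics/w8.png

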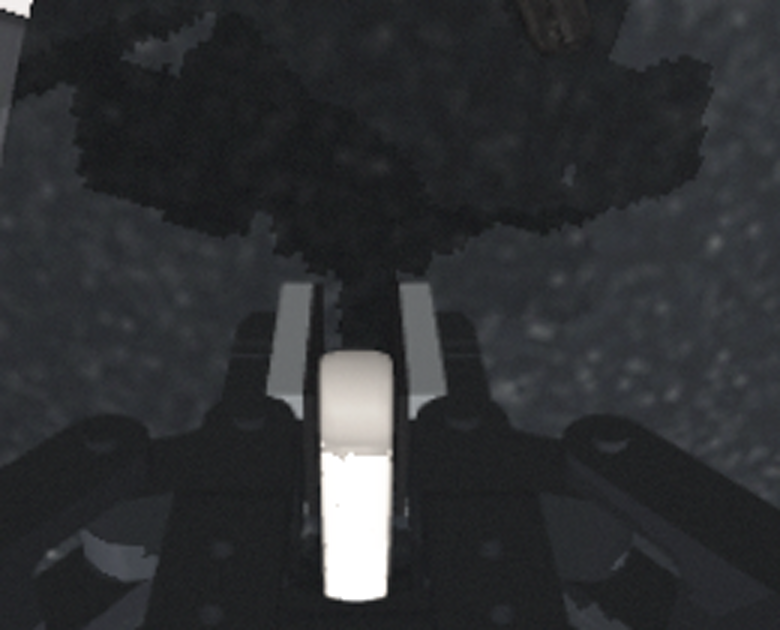

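Call:
{"api": "jog_arm", "payload": {"plan": [[[-0.001,0,-0.006,0,-1],[-0.001,0,-0.006,0,-1],[-0.001,0,-0.006,0,-1],[-0.0015,0,-0.006,0,-1],[-0.0015,0,-0.006,0,-1],[-0.002,0,-0.006,0,-1],[-0.002,0,-0.006,0,-1],[-0.002,0,-0.006,0,-1],[0,0,0,0,-1]]], "newtons": 20}}

```text
time_s: 11.35
tool_pos: [421.2, 365.2, 95.9]
tcp_rot: [[-0.301, 0.954, 0.001], [0.954, 0.301, 0.001], [0.001, 0.001, -1.0]]
ft_force: [-0.1, 0.2, -0.7]
finger_gap: 0.131
```

Call:
{"api": "jog_arm", "payload": {"plan": [[[0,0,0,0,-1],[0,0,0,0,-1],[0,0,0,0,-1]]], "newtons": 120}}

```text
time_s: 11.72
tool_pos: [420.9, 365.4, 95.3]
tcp_rot: [[-0.301, 0.954, 0.0], [0.954, 0.301, 0.0], [0.0, 0.0, -1.0]]
ft_force: [-0.1, 1.4, -0.6]
finger_gap: 0.098
```

Run:
```python
from h import *
f=grab_frame("scene");crop(f,150,150,310,270,5,"pics/s9.png")
W=cloud(f,"scene");P=W[top(W,(380,540,190,320),(5,150))]
for y in range(190,320,10):
    m=abs(P[:,1]-y)<5
    if m.any(): print(y,m.sum(),P[m,2].max().round(1),P[m,2].min().round(1))
f=grab_frame("side");crop(f,240,240,440,400,4,"pics/d9.png")
```

```text
210 12 26.5 14.1
220 38 32.6 11.5
230 40 33.4 10.9
240 49 42.9 5.3
250 55 46.4 6.7
260 54 49.0 10.2
270 66 56.4 16.1
280 104 62.0 14.8
290 88 64.6 25.2
300 17 74.0 57.6
310 16 75.6 5.5
```

View pics/s9.png

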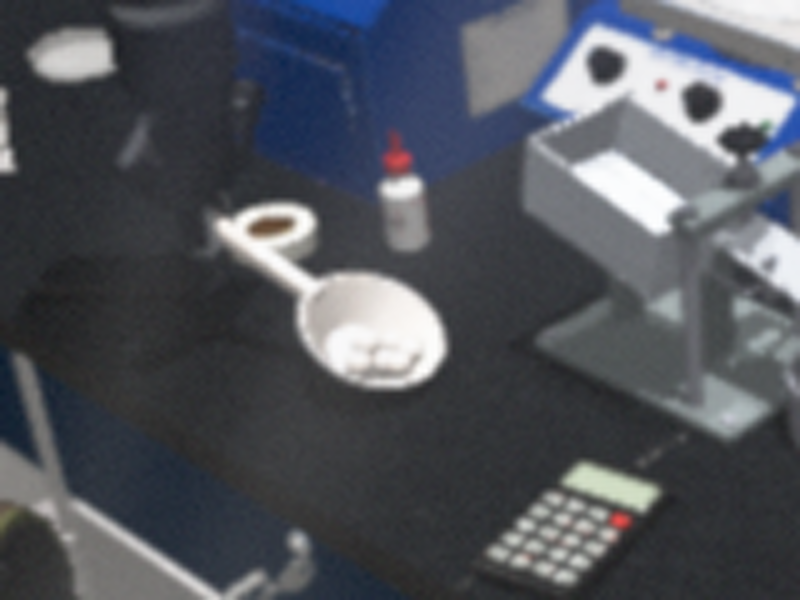

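View pics/d9.png

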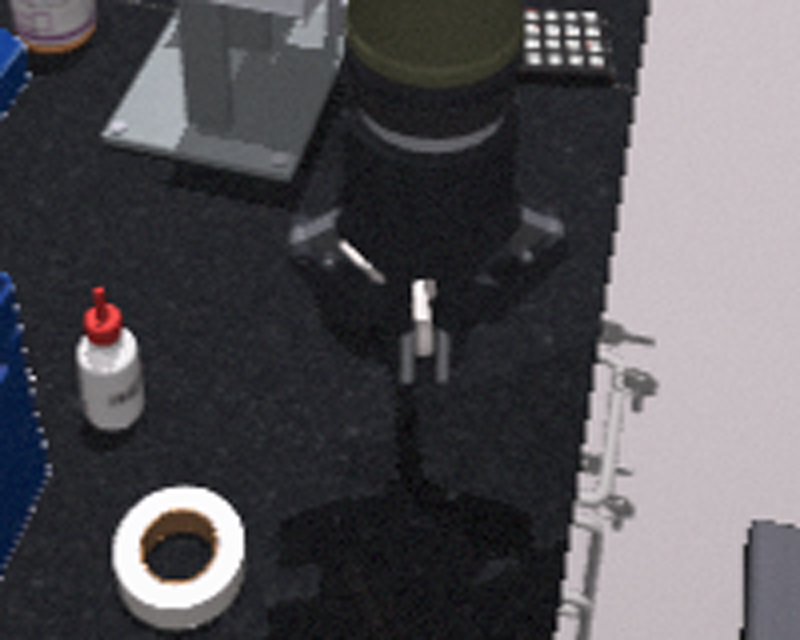

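Call:
{"api": "jog_arm", "payload": {"plan": [[[0,0,-0.005,0,-1],[0,0,-0.01,0,-1],[0,0,-0.01,0,-1],[0,0,-0.005,0,-1],[0,0,0,0,-1],[0,0,0,0,-1]]], "newtons": 120}}

```text
time_s: 12.58
tool_pos: [420.7, 364.9, 125.1]
tcp_rot: [[-0.301, 0.954, -0.0], [0.954, 0.301, -0.0], [-0.0, -0.0, -1.0]]
ft_force: [-0.2, -0.0, -2.3]
finger_gap: 0.098
```

Run:
```python
from h import *
f=grab_frame("scene");crop(f,150,150,310,270,5,"pics/s10.png")
W=cloud(f,"scene");P=W[top(W,(380,540,190,320),(5,150))]
for y in range(190,320,10):
    m=abs(P[:,1]-y)<5
    if m.any(): print(y,m.sum(),P[m,2].max().round(1),P[m,2].min().round(1))
print(get_state()["ft_force"],get_state()["ft_torque"])
```

```text
210 11 52.2 42.3
220 37 58.5 39.3
230 43 63.6 36.2
240 53 67.4 31.3
250 59 78.4 31.8
260 50 81.3 41.6
270 66 86.5 40.9
280 103 86.8 45.4
290 96 95.8 53.8
300 19 100.4 82.1
310 19 106.9 89.5
[ 0.22610815 -0.07702922 -1.72471426] [ 0.20151307  0.01095518 -0.03171279]
```

View pics/s10.png

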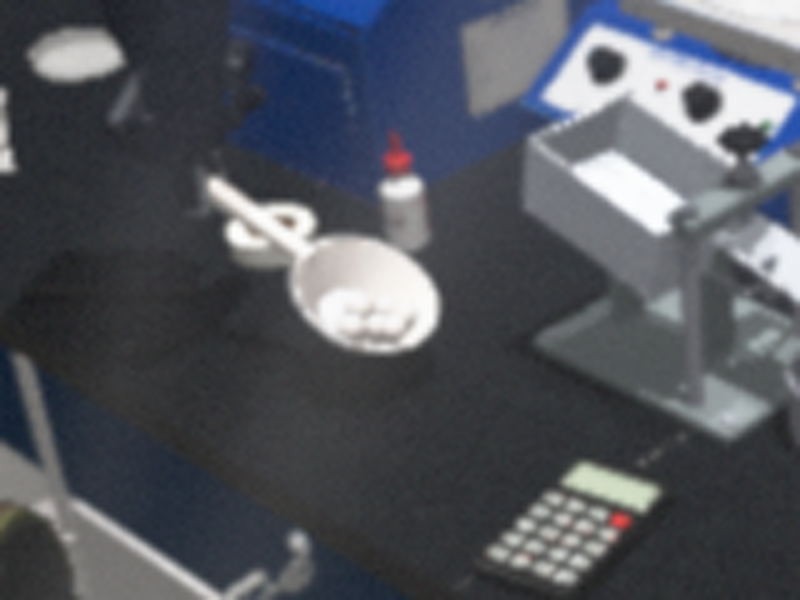

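Call:
{"api": "jog_arm", "payload": {"plan": [[[0,0,-0.012,0,-1],[0,0,-0.024,0,-1],[0,0,-0.024,0,-1],[0,0,-0.024,0,-1],[0,0,-0.024,0,-1],[0,0,-0.024,0,-1],[0,0,-0.021,0,-1],[-0.006,0.006,-0.012,0,-1],[-0.013,0.0125,0,0,-1],[-0.018,0.017,0,0,-1],[-0.018,0.017,0,0,-1],[-0.018,0.017,0,0,-1],[-0.018,0.017,0,0,-1],[-0.018,0.017,0,0,-1],[-0.012,0.011,0,0,-1],[-0.006,0.006,0,0,-1],[0,0,0,0,-1]]], "newtons": 120}}

```text
time_s: 14.75
tool_pos: [574.2, 280.0, 290.1]
tcp_rot: [[-0.3, 0.954, -0.001], [0.954, 0.3, 0.0], [0.0, -0.001, -1.0]]
ft_force: [-1.3, 0.2, -3.1]
finger_gap: 0.099
```

Call:
{"api": "jog_arm", "payload": {"plan": [[[0,0,0,1,-1],[0,0,0,2.5,-1],[0,0,0,3,-1],[0,0,0,3.5,-1],[0,0,0,3.5,-1],[0,0,0,2.5,-1],[0,0,0,1.5,-1],[0,0,0,0,-1]]], "newtons": 120}}

```text
time_s: 15.75
tool_pos: [573.6, 280.5, 290.5]
tcp_rot: [[-0.001, 1.0, 0.0], [1.0, 0.001, 0.0], [0.0, 0.0, -1.0]]
ft_force: [1.1, 0.4, -2.2]
finger_gap: 0.098
```

Run:
```python
from h import *
f=grab_frame("scene");crop(f,200,60,400,260,4,"pics/s11.png")
W=cloud(f,"scene");P=W[top(W,(490,640,60,300),(175,300))]
for y in range(90,300,10):
    m=abs(P[:,1]-y)<5
    if m.any(): print(y,m.sum(),P[m,2].max().round(1),P[m,2].min().round(1),P[m,0].min().round(),P[m,0].max().round())
f=grab_frame("side");crop(f,220,60,420,260,4,"pics/d11.png")
print(get_state()["tool_pos"])
```

```text
120 9 211.9 207.0 552.0 588.0
130 48 222.0 205.5 539.0 608.0
140 43 224.1 204.0 534.0 615.0
150 42 227.9 202.0 528.0 621.0
160 72 232.6 197.9 527.0 622.0
170 56 236.3 202.1 527.0 621.0
180 65 243.2 208.4 531.0 618.0
190 104 250.7 214.5 538.0 611.0
200 97 256.1 217.8 549.0 603.0
210 11 264.0 252.0 565.0 577.0
220 19 270.0 250.7 567.0 575.0
230 11 273.6 259.1 567.0 575.0
240 17 284.1 265.3 566.0 579.0
250 14 284.4 269.5 567.0 582.0
260 19 293.0 273.6 566.0 581.0
270 52 299.5 272.3 555.0 594.0
280 15 299.7 272.4 555.0 594.0
290 3 287.4 273.0 558.0 564.0
[573.75859962 280.3566298  290.42101625]
```

View pics/s11.png

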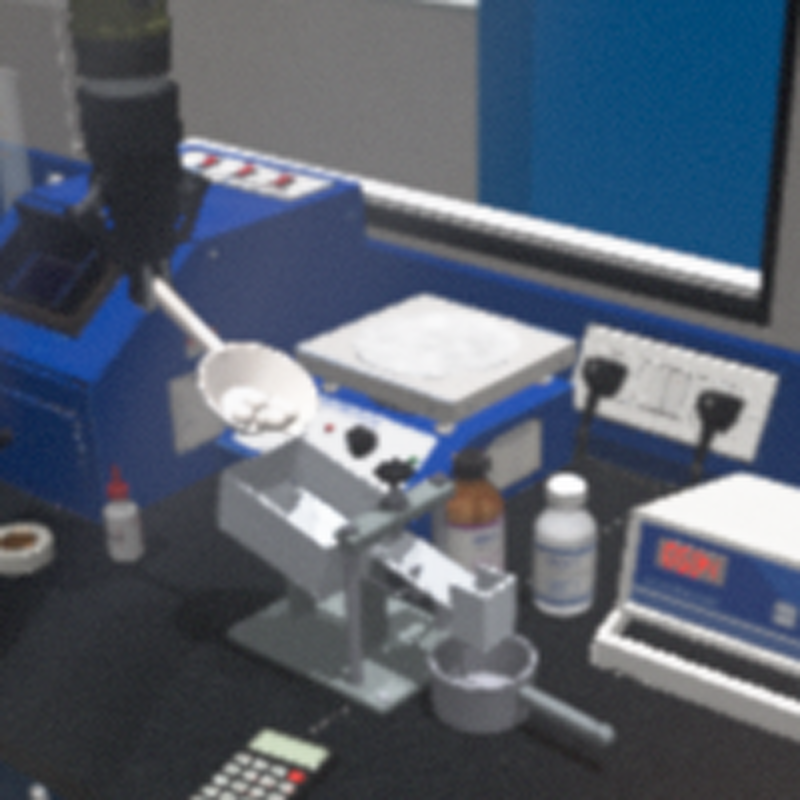

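View pics/d11.png

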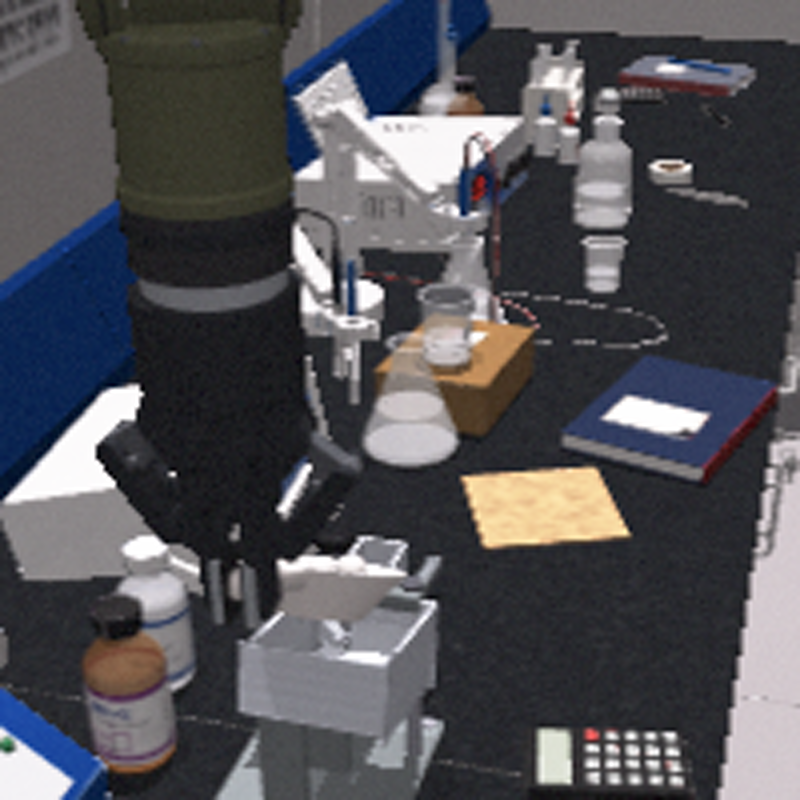

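Call:
{"api": "jog_arm", "payload": {"plan": [[[-0.006,0,0.006,0,-1],[-0.007,0,0.008,0,-1],[0,0,0.008,0,-1],[0,0,0.008,0,-1],[0,0,0.005,0,-1],[0,0,0,0,-1],[0,0,0,0,-1]]], "newtons": 120}}

```text
time_s: 16.73
tool_pos: [574.1, 267.4, 255.5]
tcp_rot: [[-0.0, 1.0, 0.0], [1.0, 0.0, 0.0], [0.0, 0.0, -1.0]]
ft_force: [0.3, -0.6, -2.0]
finger_gap: 0.101
```

Run:
```python
from h import *
f=grab_frame("scene");crop(f,220,90,350,220,6,"pics/s12.png")
W=cloud(f,"scene");P=W[top(W,(490,640,60,300),(145,300))]
for y in range(90,300,10):
    m=abs(P[:,1]-y)<5
    if m.any(): print(y,m.sum(),P[m,2].max().round(1),P[m,2].min().round(1),P[m,0].min().round(),P[m,0].max().round())
```

```text
90 12 153.4 146.8 533.0 620.0
100 15 155.2 145.2 532.0 621.0
110 37 183.7 145.4 534.0 621.0
120 77 187.2 145.7 532.0 621.0
130 51 186.9 145.3 530.0 621.0
140 67 194.3 145.6 528.0 623.0
150 93 197.6 147.2 525.0 625.0
160 69 205.5 145.5 528.0 621.0
170 105 211.2 146.1 532.0 616.0
180 134 219.4 146.7 538.0 611.0
190 47 225.4 192.5 556.0 602.0
200 11 227.0 212.7 568.0 579.0
210 19 237.7 215.9 568.0 577.0
220 13 242.2 226.5 568.0 576.0
230 15 248.2 232.2 567.0 576.0
240 12 252.4 239.1 568.0 575.0
250 76 299.7 242.5 531.0 615.0
260 133 299.9 236.6 528.0 619.0
270 47 299.4 239.4 530.0 614.0
280 5 297.4 286.9 537.0 566.0
```

View pics/s12.png

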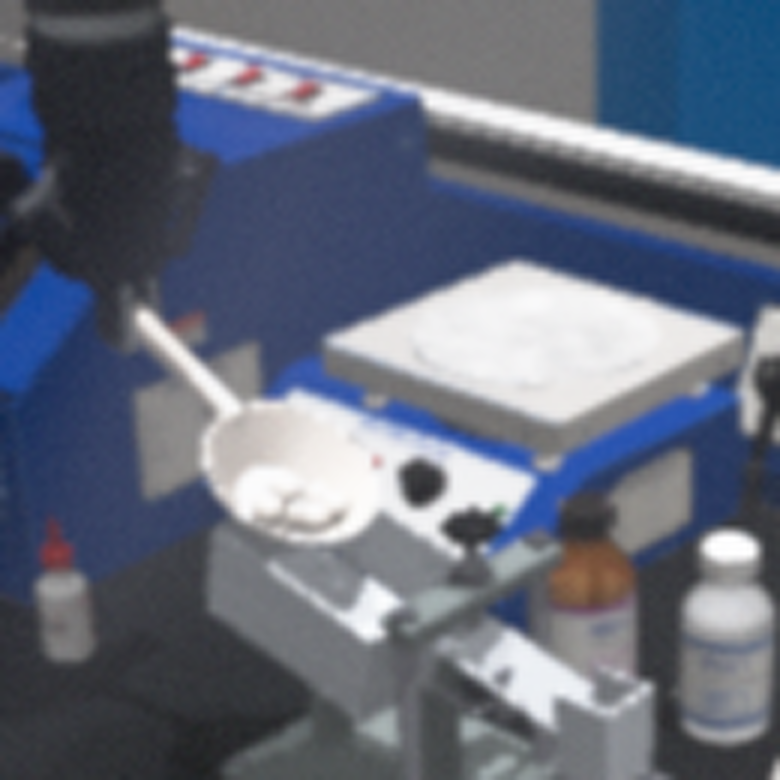

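Call:
{"api": "jog_arm", "payload": {"plan": [[[-0.006,0,0,0,-1],[-0.006,0,0,0,-1],[0,0,0.003,0,-1],[0,0,0.003,0,-1],[0,0,0.002,0,-1],[0,0,0,0,-1]]], "newtons": 120}}

```text
time_s: 17.52
tool_pos: [573.8, 255.2, 247.0]
tcp_rot: [[-0.0, 1.0, -0.001], [1.0, 0.0, -0.0], [-0.0, -0.001, -1.0]]
ft_force: [0.2, -0.7, -2.3]
finger_gap: 0.101
```

Call:
{"api": "jog_arm", "payload": {"plan": [[[0,0,0,0,-1],[0,0,0,0,-1],[0,0,0,0,-1],[0,0,0,0,-1]]], "newtons": 20}}

```text
time_s: 18.02
tool_pos: [574.0, 255.2, 247.4]
tcp_rot: [[0.0, 1.0, 0.0], [1.0, -0.0, 0.0], [0.0, 0.0, -1.0]]
ft_force: [-0.6, -0.4, -1.2]
finger_gap: 0.094
```

Run:
```python
from h import *
f=grab_frame("scene");crop(f,220,90,350,220,6,"pics/s13.png")
W=cloud(f,"scene");P=W[top(W,(490,640,60,300),(145,300))]
for y in range(80,260,10):
    m=abs(P[:,1]-y)<5
    if m.any(): print(y,m.sum(),P[m,2].max().round(1),P[m,2].min().round(1),P[m,0].min().round(),P[m,0].max().round())
f=grab_frame("side");crop(f,220,140,380,300,5,"pics/d13.png")
```

```text
80 9 153.2 146.3 532.0 619.0
90 12 153.6 145.7 534.0 619.0
100 42 171.0 146.3 532.0 621.0
110 74 179.5 146.2 534.0 620.0
120 52 182.2 145.1 528.0 622.0
130 73 186.8 147.5 528.0 621.0
140 72 194.3 147.1 527.0 620.0
150 78 199.7 146.8 530.0 620.0
160 101 206.6 147.2 533.0 617.0
170 159 213.6 147.3 533.0 608.0
180 30 216.8 188.8 560.0 593.0
190 14 221.4 208.1 565.0 578.0
200 17 229.6 214.6 568.0 580.0
210 17 235.8 215.9 567.0 580.0
220 14 239.1 223.0 567.0 581.0
230 18 295.5 224.0 563.0 578.0
240 171 299.7 232.4 525.0 624.0
250 107 299.8 229.3 523.0 615.0
```

View pics/s13.png

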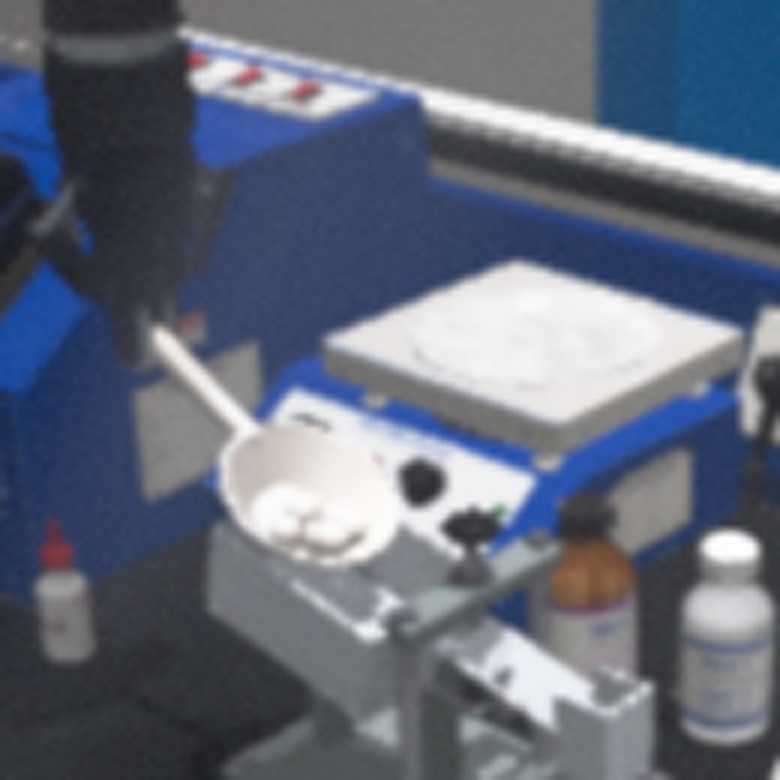

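View pics/d13.png

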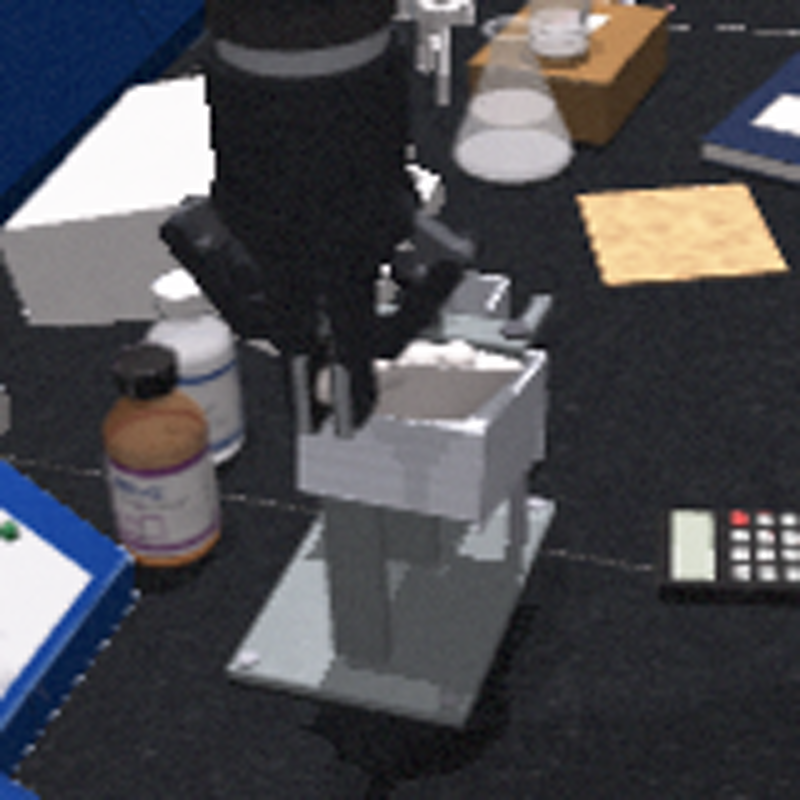

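Call:
{"api": "jog_arm", "payload": {"plan": [[[-0.002,0,-0.004,0,-1],[-0.0025,0,-0.004,0,-1],[-0.003,0,-0.004,0,-1],[-0.003,0,-0.004,0,-1],[-0.003,0,-0.004,0,-1],[-0.003,0,-0.004,0,-1],[-0.003,0,-0.003,0,-1],[-0.003,0,-0.002,0,-1],[0,0,0,0,-1],[0,0,0,0,-1]]], "newtons": 20}}

```text
time_s: 19.38
tool_pos: [573.9, 232.7, 276.1]
tcp_rot: [[0.0, 1.0, -0.0], [1.0, -0.0, -0.0], [-0.0, -0.0, -1.0]]
ft_force: [-0.0, -0.6, -1.9]
finger_gap: 0.099
```

Run:
```python
from h import *
f=grab_frame("scene");crop(f,220,90,350,220,6,"pics/s14.png")
W=cloud(f,"scene");P=W[top(W,(490,640,60,300),(145,300))]
for y in range(80,260,10):
    m=abs(P[:,1]-y)<5
    if m.any(): print(y,m.sum(),P[m,2].max().round(1),P[m,2].min().round(1),P[m,0].min().round(),P[m,0].max().round())
```

```text
80 41 204.6 145.2 532.0 619.0
90 70 209.3 146.4 532.0 618.0
100 56 213.5 145.1 529.0 621.0
110 97 216.1 145.7 527.0 621.0
120 78 224.5 147.5 528.0 622.0
130 77 227.9 145.6 531.0 619.0
140 113 235.4 146.6 533.0 619.0
150 141 240.5 146.4 532.0 620.0
160 30 248.2 146.2 532.0 581.0
170 91 252.9 146.1 534.0 601.0
180 25 260.7 145.0 559.0 596.0
190 15 262.6 247.8 566.0 576.0
200 17 267.4 252.8 567.0 578.0
210 16 274.6 260.0 568.0 580.0
220 76 299.6 258.4 556.0 594.0
230 45 299.1 258.7 554.0 594.0
240 7 293.5 266.4 555.0 559.0
```

View pics/s14.png

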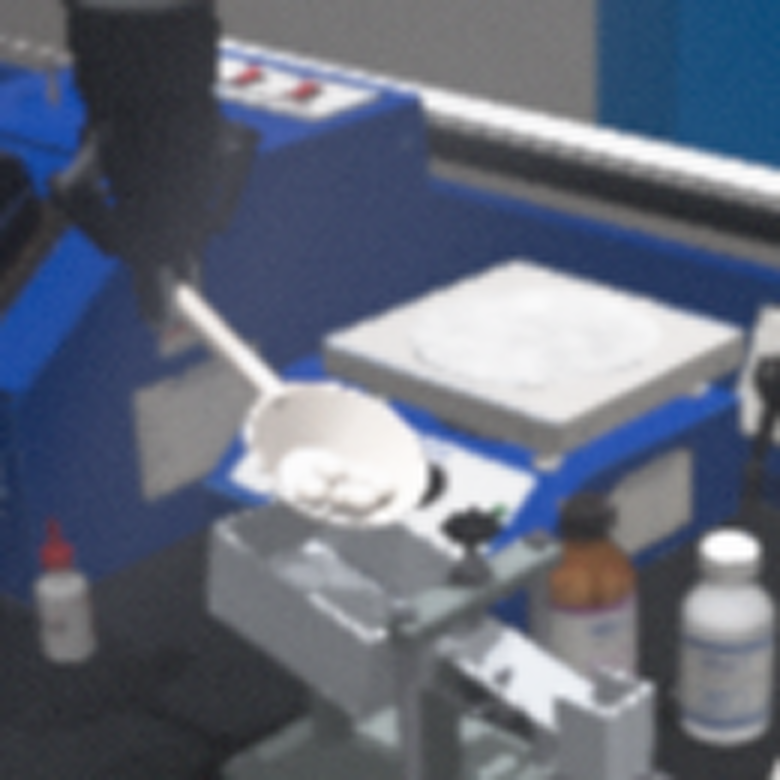

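Call:
{"api": "jog_arm", "payload": {"plan": [[[0.006,0,0.006,0,-1],[0.007,0,0.007,0,-1],[0.007,0,0.007,0,-1],[0,0,0.006,0,-1],[0,0,0.004,0,-1],[0,0,0.002,0,-1],[0,0,0,0,-1],[0,0,0,0,-1]]], "newtons": 20}}

```text
time_s: 20.42
tool_pos: [574.1, 252.5, 244.6]
tcp_rot: [[0.0, 1.0, 0.0], [1.0, -0.0, 0.0], [0.0, 0.0, -1.0]]
ft_force: [0.4, 0.1, -1.5]
finger_gap: 0.099
```

Run:
```python
from h import *
f=grab_frame("scene");crop(f,220,90,350,220,6,"pics/s15.png")
for i in range(3): s=get_state();print(s["ft_force"],s["finger_gap"])
W=cloud(f,"scene");P=W[top(W,(490,640,60,300),(145,300))]
for y in range(80,220,10):
    m=abs(P[:,1]-y)<5
    if m.any(): print(y,m.sum(),P[m,2].max().round(1))
```

```text
[ 0.32432648  0.37520228 -1.71943811] 0.09954120866465091
[ 0.32432648  0.37520228 -1.71943811] 0.09954120866465091
[ 0.32432648  0.37520228 -1.71943811] 0.09954120866465091
80 8 152.8
90 19 165.8
100 52 179.1
110 72 178.6
120 49 179.1
130 89 187.1
140 65 191.6
150 75 197.6
160 113 203.7
170 145 210.7
180 19 216.4
190 14 222.3
200 15 230.2
210 16 234.4
```

View pics/s15.png

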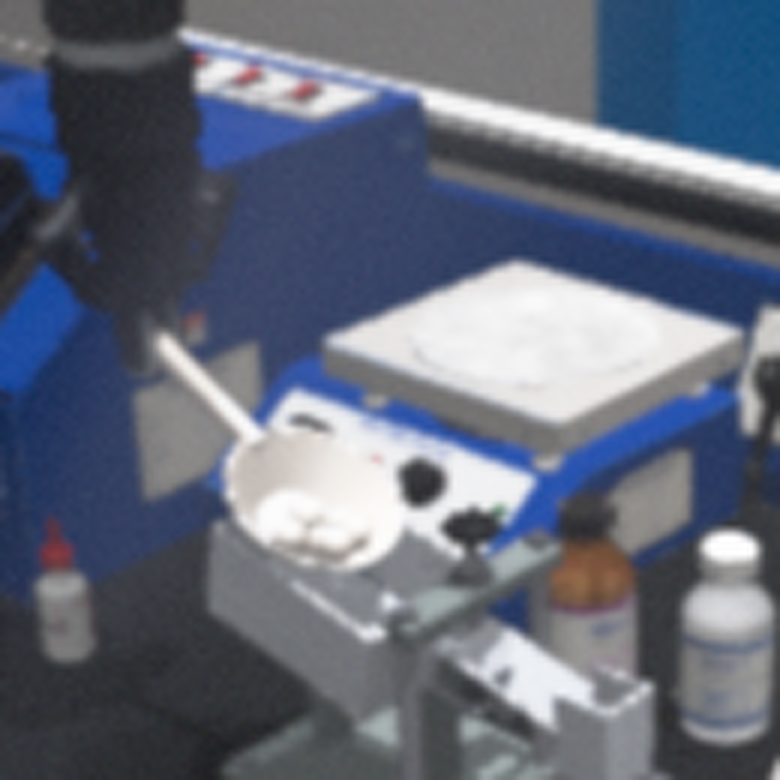

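Call:
{"api": "jog_arm", "payload": {"plan": [[[0,0,0.002,0,-1],[0,0,0.002,0,-1],[0,0,0.002,0,-1],[0,0,0,0,-1],[0,0,0,0,-1]]]}}

```text
time_s: 21.1
tool_pos: [573.8, 252.4, 238.0]
tcp_rot: [[0.0, 1.0, -0.0], [1.0, -0.0, -0.001], [-0.001, -0.0, -1.0]]
ft_force: [0.3, -1.5, -1.1]
finger_gap: 0.098
```

Call:
{"api": "jog_arm", "payload": {"plan": [[[0,0,0.002,0,-1],[0,0,0.002,0,-1],[0,0,0,0,-1],[0,0,0,0,-1]]]}}

```text
time_s: 21.6
tool_pos: [574.2, 253.1, 234.9]
tcp_rot: [[-0.0, 1.0, 0.001], [1.0, 0.0, 0.001], [0.001, 0.001, -1.0]]
ft_force: [0.4, 1.1, 1.3]
finger_gap: 0.098
```

Call:
{"api": "jog_arm", "payload": {"plan": [[[0,0,0,0,-0.74],[0,0,0,0,-1],[0,0,0,0,-1]]], "newtons": 20}}

```text
time_s: 21.98
tool_pos: [573.9, 251.9, 234.0]
tcp_rot: [[0.0, 1.0, -0.0], [1.0, -0.0, -0.002], [-0.002, -0.0, -1.0]]
ft_force: [0.5, -1.4, -1.2]
finger_gap: 0.131
```

Run:
```python
from h import *
f=grab_frame("scene");crop(f,220,90,350,220,6,"pics/s16.png")
s=get_state();print(s["ft_force"],s["finger_gap"])
W=cloud(f,"scene");P=W[top(W,(490,640,60,300),(145,300))]
for y in range(80,220,10):
    m=abs(P[:,1]-y)<5
    if m.any(): print(y,m.sum(),P[m,2].max().round(1))
```

```text
[ 0.7877655  -1.22040652 -0.16724589] 0.1335492345088105
80 9 152.9
90 24 161.1
100 69 172.3
110 53 170.9
120 48 175.5
130 89 180.3
140 63 187.2
150 80 191.3
160 122 196.7
170 111 204.5
180 13 210.0
190 12 215.4
200 13 219.4
210 14 226.0
```

View pics/s16.png

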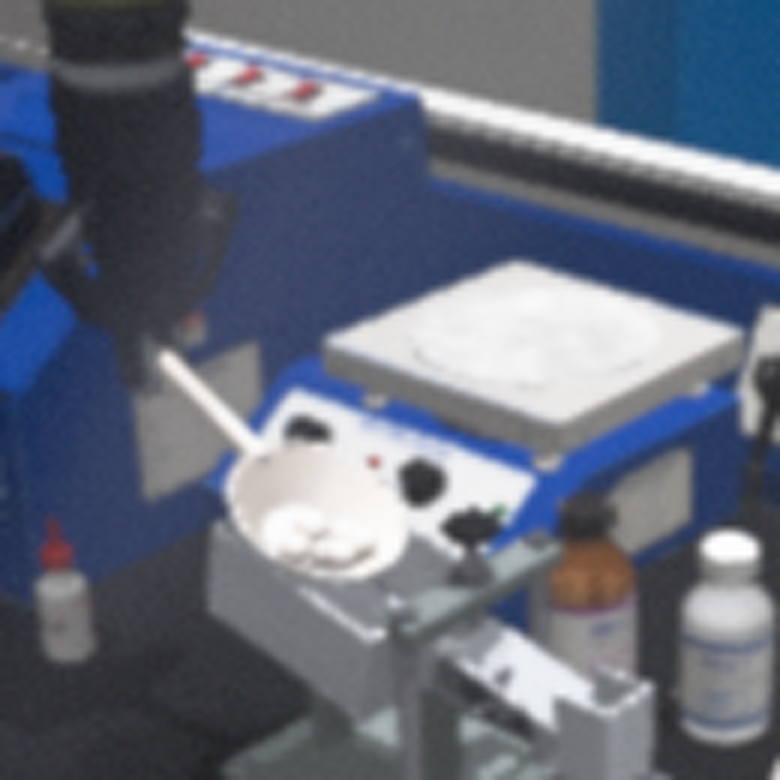

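Call:
{"api": "jog_arm", "payload": {"plan": [[[-0.001,0,-0.004,0,-1],[-0.002,0,-0.004,0,-1],[-0.002,0,-0.004,0,-1],[-0.003,0,-0.004,0,-1],[-0.003,0,-0.004,0,-1],[0,0,0,0,-1]]], "newtons": 20}}

```text
time_s: 22.78
tool_pos: [574.7, 242.4, 255.7]
tcp_rot: [[0.0, 1.0, 0.003], [1.0, -0.0, 0.002], [0.002, 0.003, -1.0]]
ft_force: [0.5, 0.7, -1.8]
finger_gap: 0.134
```

```bash
cat > look.py <<'E'
from h import *
import sys
n=sys.argv[1]
f=grab_frame("scene");crop(f,220,90,350,220,6,f"pics/s{n}.png")
s=get_state();print(s["time_s"],s["tool_pos"].round(1),s["ft_force"].round(1),s["finger_gap"].round(3))
W=cloud(f,"scene");P=W[top(W,(490,640,60,300),(145,300))]
print([(y,P[abs(P[:,1]-y)<5,2].max().round(0)) for y in range(80,220,10) if (abs(P[:,1]-y)<5).any()])
E
python3 look.py 17
```

```text
Traceback (most recent call last):
  File "look.py", line 5, in <module>
    s=get_state();print(s["time_s"],s["tool_pos"].round(1),s["ft_force"].round(1),s["finger_gap"].round(3))
                                                                                  ^^^^^^^^^^^^^^^^^^^^^
AttributeError: 'float' object has no attribute 'round'
```

View pics/s17.png

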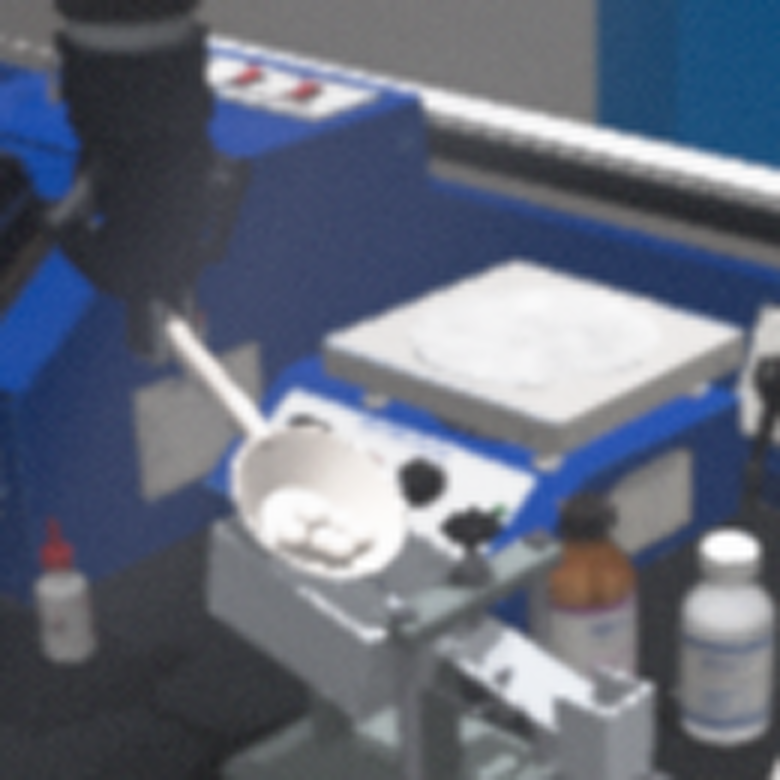

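Call:
{"api": "jog_arm", "payload": {"plan": [[[-0.003,0,-0.004,0,-1],[-0.003,0,-0.004,0,-1],[-0.003,0,-0.004,0,-1],[-0.003,0,-0.004,0,-1],[-0.004,0,-0.004,0,-1],[-0.004,0,-0.004,0,-1],[0,0,0,0,-1]]], "newtons": 20}}

```text
time_s: 23.7
tool_pos: [574.2, 221.4, 278.8]
tcp_rot: [[0.001, 1.0, 0.001], [1.0, -0.001, 0.0], [0.0, 0.001, -1.0]]
ft_force: [0.0, 0.1, -2.2]
finger_gap: 0.131
```

```bash
sed -i 's/s\["finger_gap"\].round(3)/round(s["finger_gap"],3)/' look.py
python3 look.py 18
```

```text
23.75 [574.1 221.6 278.5] [ 0.9 -1.  -2.5] 0.134
[(80, np.float64(197.0)), (90, np.float64(200.0)), (100, np.float64(205.0)), (110, np.float64(213.0)), (120, np.float64(219.0)), (130, np.float64(225.0)), (140, np.float64(237.0)), (150, np.float64(242.0)), (160, np.float64(250.0)), (170, np.float64(255.0)), (180, np.float64(264.0)), (190, np.float64(273.0)), (200, np.float64(277.0)), (210, np.float64(300.0))]
```

View pics/s18.png

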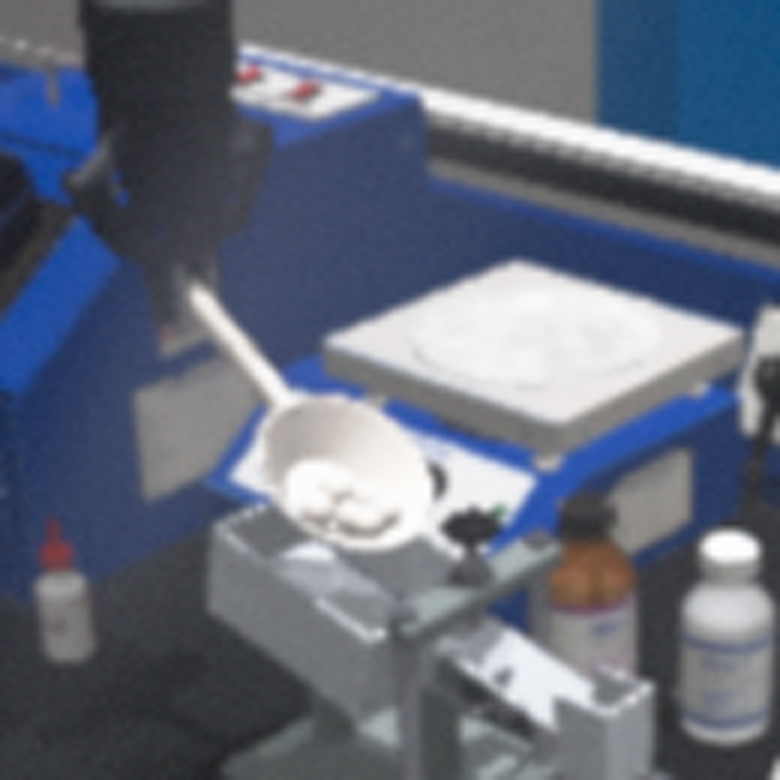

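Call:
{"api": "jog_arm", "payload": {"plan": [[[0,0,0,0,-1],[0,0,0,0,-1],[0,0,-0.004,0,-1],[0,0,-0.008,0,-1],[0,0,-0.008,0,-1],[0,0,-0.008,0,-1],[0,-0.006,-0.004,0,-1],[0,-0.012,0,0,-1],[0,-0.016,0,0,-1],[0,-0.016,0,0,-1],[0,-0.016,0,0,-1],[0,-0.016,0,0,-1],[0,-0.016,0,0,-1],[0,-0.013,0,0,-1],[0,-0.008,0,0,-1],[0,0,0,0,-1]]], "newtons": 120}}

```text
time_s: 25.75
tool_pos: [454.5, 221.7, 310.5]
tcp_rot: [[-0.0, 1.0, 0.0], [1.0, 0.0, 0.0], [0.0, 0.0, -1.0]]
ft_force: [0.7, -0.2, -2.1]
finger_gap: 0.098
```

Call:
{"api": "jog_arm", "payload": {"plan": [[[0,0,0,-1.5,-1],[0,0,0,-4,-1],[0,0,0,-6,-1],[0,0,0,-7,-1],[0,0,0,-7,-1],[0,0,0,-7,-1],[0,0,0,-7,-1],[0,0,0,-7,-1],[0,0,0,-7,-1],[0,0,0,-7,-1],[0,0,0,-7,-1],[0,0,0,-7,-1],[0,0,0,-6,-1],[0,0,0,-5,-1],[0,0,0,-3,-1],[0,0,0,-1.5,-1],[0,0,0,0,-1]]], "newtons": 120}}

```text
time_s: 27.88
tool_pos: [455.1, 221.6, 310.1]
tcp_rot: [[-1.0, 0.0, -0.0], [0.0, 1.0, -0.0], [0.0, -0.0, -1.0]]
ft_force: [-0.3, -1.0, -2.4]
finger_gap: 0.099
```

Run:
```python
from h import *
f=grab_frame("scene");crop(f,190,60,350,220,5,"pics/s19.png")
s=get_state();print(s["qpos"].round(1),s["tool_pos"].round(1))
f=grab_frame("side");crop(f,240,100,400,260,5,"pics/d19.png")
W=cloud(f,"side");P=W[top(W,(440,640,150,300),(190,320))]
print([(x,P[abs(P[:,0]-x)<5,2].max().round(0),P[abs(P[:,0]-x)<5,2].min().round(0),P[abs(P[:,0]-x)<5,1].min().round(0),P[abs(P[:,0]-x)<5,1].max().round(0)) for x in range(450,640,10) if (abs(P[:,0]-x)<5).any()])
```

```text
[26.  12.  -2.9 75.1 -0.  26. ] [455.1 221.6 310.2]
[(450, np.float64(320.0), np.float64(291.0), np.float64(230.0), np.float64(242.0)), (460, np.float64(319.0), np.float64(292.0), np.float64(231.0), np.float64(240.0)), (470, np.float64(309.0), np.float64(291.0), np.float64(218.0), np.float64(229.0)), (480, np.float64(303.0), np.float64(282.0), np.float64(220.0), np.float64(229.0)), (490, np.float64(296.0), np.float64(276.0), np.float64(221.0), np.float64(230.0)), (500, np.float64(291.0), np.float64(267.0), np.float64(221.0), np.float64(230.0)), (510, np.float64(282.0), np.float64(263.0), np.float64(220.0), np.float64(228.0)), (520, np.float64(274.0), np.float64(255.0), np.float64(221.0), np.float64(229.0)), (530, np.float64(269.0), np.float64(226.0), np.float64(193.0), np.float64(253.0)), (540, np.float64(259.0), np.float64(217.0), np.float64(183.0), np.float64(264.0)), (550, np.float64(252.0), np.float64(214.0), np.float64(178.0), np.float64(267.0)), (560, np.float64(246.0), np.float64(215.0), np.float64(175.0), np.float64(270.0)), (570, np.float64(238.0), np.float64(213.0), np.float64(176.0), np.float64(269.0)), (580, np.float64(231.0), np.float64(212.0), np.float64(178.0), np.float64(266.0)), (590, np.float64(230.0), np.float64(212.0), np.float64(183.0), np.float64(259.0)), (600, np.float64(221.0), np.float64(211.0), np.float64(209.0), np.float64(242.0))]
```

View pics/s19.png

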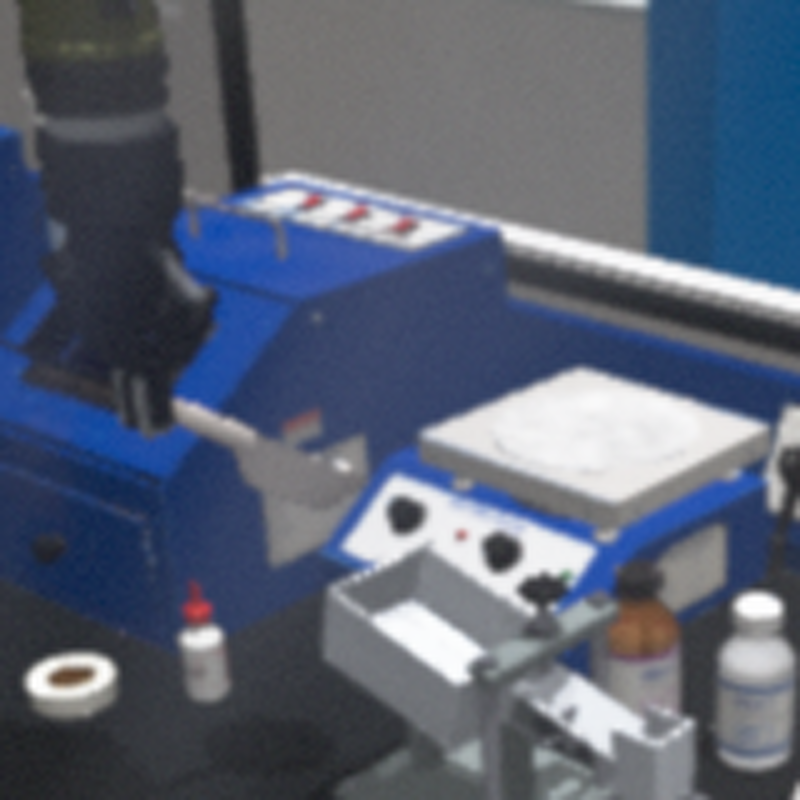

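View pics/d19.png

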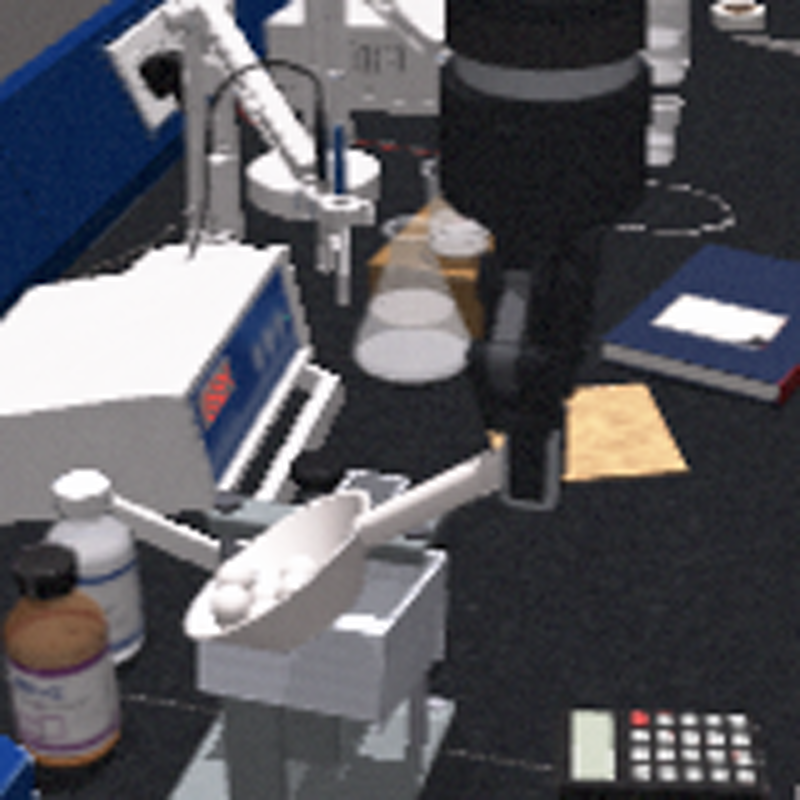

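Call:
{"api": "jog_arm", "payload": {"plan": [[[0,-0.006,0,0,-1],[0,-0.012,0,0,-1],[0,-0.016,0,0,-1],[0,-0.018,0,0,-1],[0,-0.018,0,0,-1],[0,-0.016,0,0,-1],[0,-0.012,0,0,-1],[0,-0.0065,0,0,-1],[0,0,0.005,0,-1],[0,0,0.01,0,-1],[-0.002,0,0.01,0,-1],[0,0,0.01,0,-1],[0,0,0,0,-1]]], "newtons": 120}}

```text
time_s: 29.6
tool_pos: [456.1, 117.2, 274.0]
tcp_rot: [[-1.0, -0.0, -0.003], [-0.0, 1.0, -0.001], [0.003, -0.001, -1.0]]
ft_force: [0.2, 0.2, -2.7]
finger_gap: 0.099
```

```bash
cat > look2.py <<'E'
from h import *
import sys
n=sys.argv[1]
f=grab_frame("side");crop(f,250,160,370,280,6,f"pics/d{n}.png")
s=get_state();print(s["time_s"],s["tool_pos"].round(1),s["ft_force"].round(1),round(s["finger_gap"],3))
W=cloud(f,"side");P=W[top(W,(440,640,60,300),(172,320))]
q=lambda x:P[abs(P[:,0]-x)<5]
print([(x,*q(x)[:,2].min().round(0)[None],*q(x)[:,2].max().round(0)[None],q(x)[:,1].min().round(0),q(x)[:,1].max().round(0)) for x in range(500,640,10) if len(q(x))])
E
python3 look2.py 20
```

```text
29.65 [456.5 117.2 274.7] [-0.7  0.2 -2.6] 0.095
[(500, np.float64(235.0), np.float64(253.0), np.float64(117.0), np.float64(124.0)), (510, np.float64(227.0), np.float64(246.0), np.float64(115.0), np.float64(126.0)), (520, np.float64(220.0), np.float64(239.0), np.float64(115.0), np.float64(125.0)), (530, np.float64(191.0), np.float64(232.0), np.float64(91.0), np.float64(148.0)), (540, np.float64(185.0), np.float64(222.0), np.float64(81.0), np.float64(159.0)), (550, np.float64(177.0), np.float64(216.0), np.float64(73.0), np.float64(163.0)), (560, np.float64(176.0), np.float64(210.0), np.float64(68.0), np.float64(164.0)), (570, np.float64(175.0), np.float64(201.0), np.float64(70.0), np.float64(164.0)), (580, np.float64(176.0), np.float64(196.0), np.float64(73.0), np.float64(163.0)), (590, np.float64(175.0), np.float64(194.0), np.float64(61.0), np.float64(151.0)), (600, np.float64(172.0), np.float64(187.0), np.float64(61.0), np.float64(174.0)), (610, np.float64(177.0), np.float64(186.0), np.float64(60.0), np.float64(69.0))]
```

View pics/d20.png

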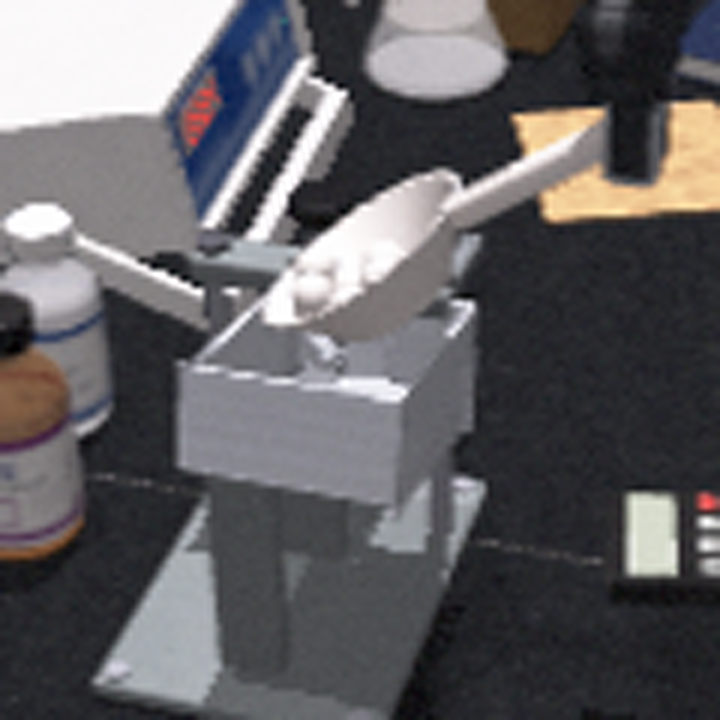

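Call:
{"api": "jog_arm", "payload": {"plan": [[[0,0,0.006,0,-1],[0,0,0.006,0,-1],[0,0,0.005,0,-1],[0,0,0.003,0,-1],[0,0,0.002,0,-1],[0,0,0,0,-1],[0,0,0,0,-1]]], "newtons": 120}}

```text
time_s: 30.52
tool_pos: [457.1, 117.2, 253.4]
tcp_rot: [[-1.0, 0.0, 0.0], [0.0, 1.0, 0.0], [-0.0, 0.0, -1.0]]
ft_force: [0.0, 0.0, -1.8]
finger_gap: 0.097
```

```bash
python3 look2.py 21
```

```text
30.575 [457.1 117.2 253.5] [-0.1 -0.5 -1.6] 0.097
[(500, np.float64(215.0), np.float64(233.0), np.float64(113.0), np.float64(124.0)), (510, np.float64(208.0), np.float64(227.0), np.float64(113.0), np.float64(126.0)), (520, np.float64(198.0), np.float64(220.0), np.float64(115.0), np.float64(125.0)), (530, np.float64(173.0), np.float64(212.0), np.float64(92.0), np.float64(144.0)), (540, np.float64(172.0), np.float64(203.0), np.float64(81.0), np.float64(174.0)), (550, np.float64(172.0), np.float64(196.0), np.float64(73.0), np.float64(174.0)), (560, np.float64(172.0), np.float64(191.0), np.float64(68.0), np.float64(165.0)), (570, np.float64(172.0), np.float64(184.0), np.float64(71.0), np.float64(172.0)), (580, np.float64(172.0), np.float64(175.0), np.float64(69.0), np.float64(162.0)), (590, np.float64(173.0), np.float64(185.0), np.float64(60.0), np.float64(172.0)), (600, np.float64(174.0), np.float64(187.0), np.float64(63.0), np.float64(70.0)), (610, np.float64(178.0), np.float64(187.0), np.float64(62.0), np.float64(70.0)), (620, np.float64(179.0), np.float64(179.0), np.float64(62.0), np.float64(62.0))]
```

View pics/d21.png

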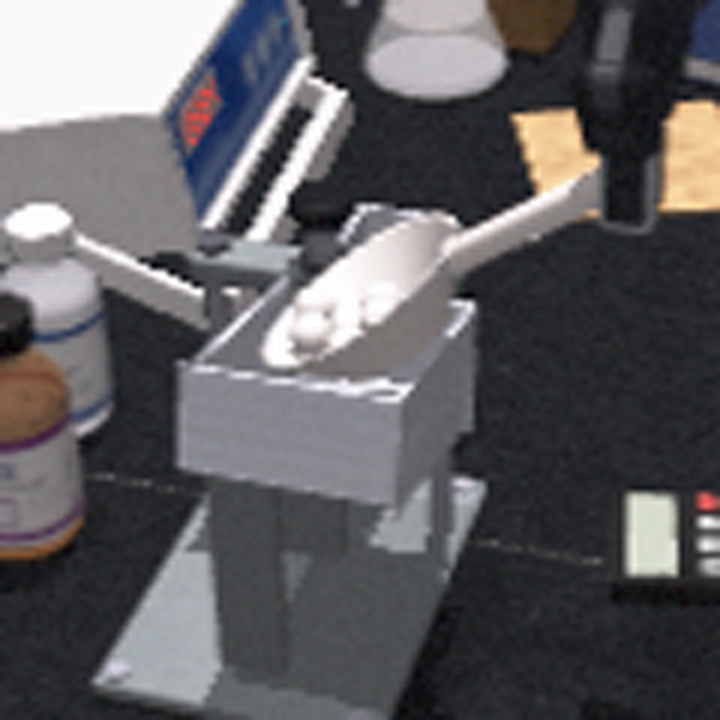

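Call:
{"api": "jog_arm", "payload": {"plan": [[[-0.003,0,0.001,0,-1],[-0.003,0,0.001,0,-1],[-0.002,0,0.001,0,-1],[0,0,0.001,0,-1],[0,0,0,0,-1],[0,0,0,0,-1]]], "newtons": 120}}

```text
time_s: 31.32
tool_pos: [464.9, 117.2, 249.3]
tcp_rot: [[-1.0, 0.0, -0.0], [0.0, 1.0, 0.0], [0.0, 0.0, -1.0]]
ft_force: [-0.6, -0.7, -2.2]
finger_gap: 0.098
```

Call:
{"api": "jog_arm", "payload": {"plan": [[[-0.002,0,0.001,0,-1],[-0.002,0,0.001,0,-1],[0,0,0.001,0,-1],[0,0,0,0,-1],[0,0,0,0,-1]]], "newtons": 120}}

```text
time_s: 31.95
tool_pos: [466.2, 117.0, 246.1]
tcp_rot: [[-1.0, -0.0, -0.005], [-0.0, 1.0, -0.0], [0.005, -0.0, -1.0]]
ft_force: [-7.1, -0.8, 3.9]
finger_gap: 0.097
```

Call:
{"api": "jog_arm", "payload": {"plan": [[[0,0,0,0,-0.74],[0,0,0,0,-1],[0,0,0,0,-1]]], "newtons": 20}}

```text
time_s: 32.33
tool_pos: [466.5, 117.0, 246.1]
tcp_rot: [[-1.0, -0.0, -0.005], [-0.0, 1.0, -0.0], [0.005, -0.0, -1.0]]
ft_force: [-7.5, 1.0, 3.4]
finger_gap: 0.128
```

```bash
python3 look2.py 22
```

```text
32.375 [466.5 117.  246.2] [-6.9  0.   2.5] 0.129
[(500, np.float64(215.0), np.float64(234.0), np.float64(115.0), np.float64(124.0)), (510, np.float64(208.0), np.float64(226.0), np.float64(115.0), np.float64(125.0)), (520, np.float64(201.0), np.float64(219.0), np.float64(115.0), np.float64(124.0)), (530, np.float64(195.0), np.float64(212.0), np.float64(118.0), np.float64(125.0)), (540, np.float64(172.0), np.float64(205.0), np.float64(88.0), np.float64(146.0)), (550, np.float64(172.0), np.float64(198.0), np.float64(80.0), np.float64(173.0)), (560, np.float64(172.0), np.float64(193.0), np.float64(73.0), np.float64(163.0)), (570, np.float64(172.0), np.float64(183.0), np.float64(68.0), np.float64(165.0)), (580, np.float64(172.0), np.float64(176.0), np.float64(72.0), np.float64(165.0)), (590, np.float64(172.0), np.float64(186.0), np.float64(61.0), np.float64(171.0)), (600, np.float64(172.0), np.float64(188.0), np.float64(64.0), np.float64(173.0)), (610, np.float64(179.0), np.float64(186.0), np.float64(61.0), np.float64(70.0)), (620, np.float64(184.0), np.float64(184.0), np.float64(61.0), np.float64(61.0))]
```

View pics/d22.png

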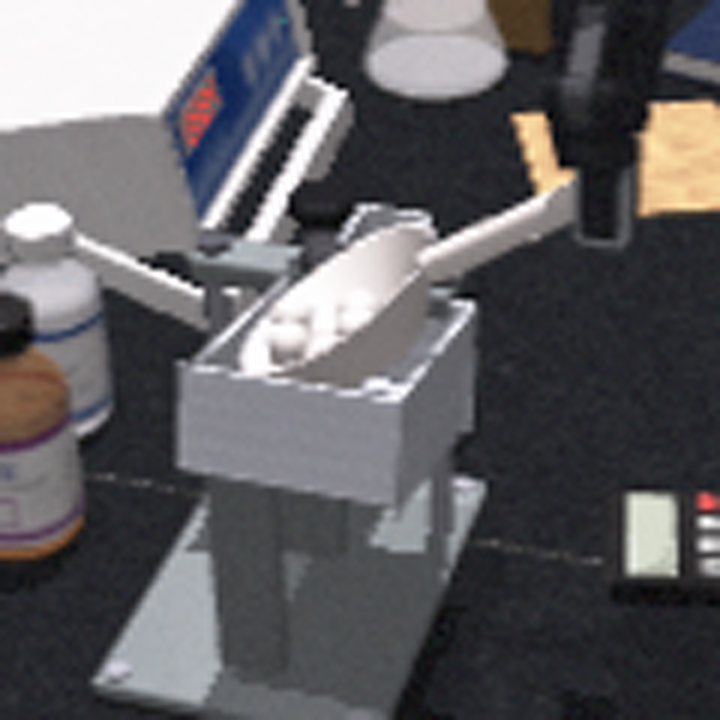

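Call:
{"api": "jog_arm", "payload": {"plan": [[[-0.0033,0,-0.0049,0,-1],[-0.0035,0,-0.0047,0,-1],[-0.0037,0,-0.0046,0,-1],[-0.0039,0,-0.0045,0,-1],[-0.0041,0,-0.0044,0,-1],[0,0,0,0,-1]]], "newtons": 20}}

```text
time_s: 33.12
tool_pos: [487.9, 117.2, 269.8]
tcp_rot: [[-1.0, 0.0, 0.0], [0.0, 1.0, 0.0], [-0.0, 0.0, -1.0]]
ft_force: [-3.3, -0.1, -0.8]
finger_gap: 0.128
```

```bash
python3 look2.py 23
```

```text
33.175 [487.8 117.2 269.6] [-2.2  0.1  0.2] 0.129
[(500, np.float64(245.0), np.float64(318.0), np.float64(119.0), np.float64(166.0)), (510, np.float64(235.0), np.float64(260.0), np.float64(115.0), np.float64(126.0)), (520, np.float64(224.0), np.float64(250.0), np.float64(114.0), np.float64(125.0)), (530, np.float64(213.0), np.float64(240.0), np.float64(118.0), np.float64(125.0)), (540, np.float64(178.0), np.float64(229.0), np.float64(108.0), np.float64(125.0)), (550, np.float64(173.0), np.float64(219.0), np.float64(94.0), np.float64(148.0)), (560, np.float64(174.0), np.float64(205.0), np.float64(78.0), np.float64(157.0)), (570, np.float64(172.0), np.float64(196.0), np.float64(73.0), np.float64(172.0)), (580, np.float64(172.0), np.float64(188.0), np.float64(70.0), np.float64(166.0)), (590, np.float64(173.0), np.float64(187.0), np.float64(60.0), np.float64(172.0)), (600, np.float64(172.0), np.float64(187.0), np.float64(61.0), np.float64(172.0)), (610, np.float64(179.0), np.float64(187.0), np.float64(62.0), np.float64(70.0)), (620, np.float64(172.0), np.float64(172.0), np.float64(169.0), np.float64(169.0))]
```

View pics/d23.png

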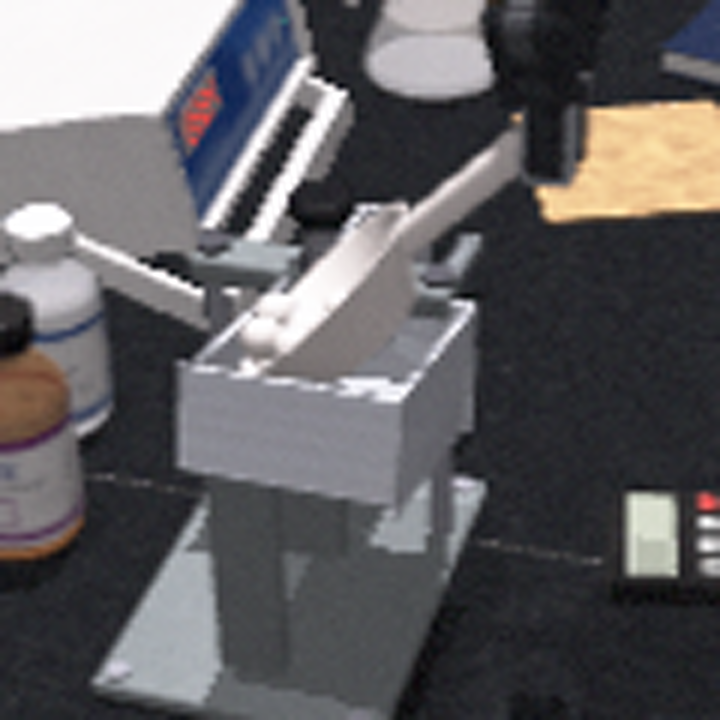

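Call:
{"api": "jog_arm", "payload": {"plan": [[[0.003,0,0,0,-1],[0.003,0,0.003,0,-1],[0,0,0.005,0,-1],[0,0,0.005,0,-1],[0,0,0.005,0,-1],[0,0,0.003,0,-1],[0,0,0,0,-1],[0,0,0,0,-1]]], "newtons": 20}}

```text
time_s: 34.17
tool_pos: [481.5, 117.2, 248.5]
tcp_rot: [[-1.0, 0.0, 0.0], [0.0, 1.0, 0.0], [-0.0, 0.0, -1.0]]
ft_force: [-0.6, -0.1, -2.0]
finger_gap: 0.133
```

```bash
python3 look2.py 24
```

```text
34.225 [481.5 117.2 248.6] [ 0.9 -0.1 -1.5] 0.132
[(500, np.float64(217.0), np.float64(320.0), np.float64(115.0), np.float64(137.0)), (510, np.float64(207.0), np.float64(231.0), np.float64(116.0), np.float64(127.0)), (520, np.float64(198.0), np.float64(222.0), np.float64(113.0), np.float64(125.0)), (530, np.float64(186.0), np.float64(212.0), np.float64(115.0), np.float64(123.0)), (540, np.float64(172.0), np.float64(202.0), np.float64(98.0), np.float64(138.0)), (550, np.float64(172.0), np.float64(190.0), np.float64(83.0), np.float64(155.0)), (560, np.float64(172.0), np.float64(182.0), np.float64(73.0), np.float64(173.0)), (570, np.float64(172.0), np.float64(172.0), np.float64(172.0), np.float64(172.0)), (590, np.float64(176.0), np.float64(187.0), np.float64(61.0), np.float64(66.0)), (600, np.float64(172.0), np.float64(187.0), np.float64(60.0), np.float64(173.0)), (610, np.float64(172.0), np.float64(187.0), np.float64(63.0), np.float64(171.0)), (620, np.float64(172.0), np.float64(184.0), np.float64(60.0), np.float64(170.0))]
```

View pics/d24.png

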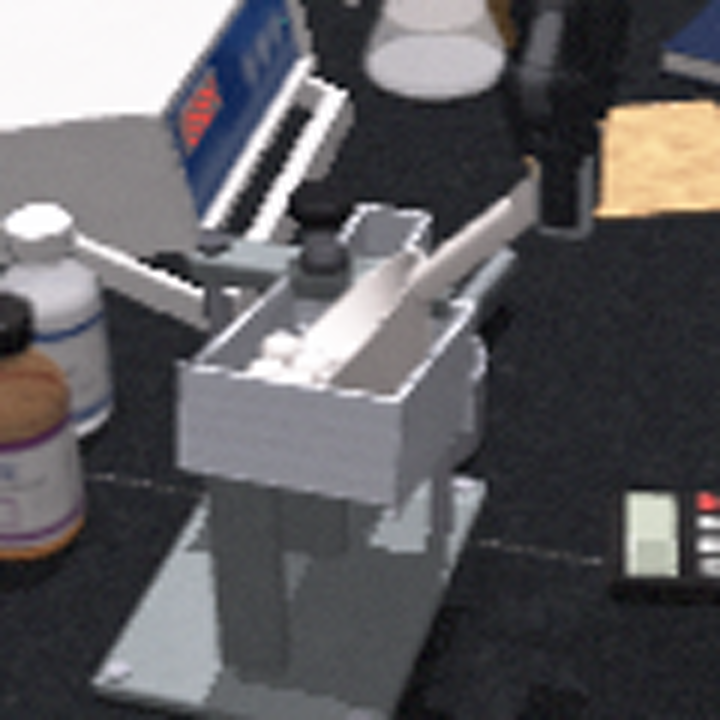

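Call:
{"api": "jog_arm", "payload": {"plan": [[[-0.003,0,0,0,-1],[-0.0045,0,-0.003,0,-1],[-0.004,0,-0.004,0,-1],[-0.0045,0,-0.004,0,-1],[-0.0045,0,-0.004,0,-1],[-0.005,0,-0.004,0,-1],[-0.0045,0,-0.003,0,-1],[0,0,0,0,-1]]], "newtons": 20}}

```text
time_s: 35.22
tool_pos: [511.9, 117.2, 270.6]
tcp_rot: [[-1.0, 0.0, 0.0], [0.0, 1.0, 0.0], [-0.0, 0.0, -1.0]]
ft_force: [-0.9, -0.0, -1.6]
finger_gap: 0.13
```

```bash
python3 look2.py 25
```

```text
35.275 [511.7 117.2 270.4] [ 0.3  1.3 -1.5] 0.129
[(500, np.float64(251.0), np.float64(320.0), np.float64(70.0), np.float64(166.0)), (510, np.float64(252.0), np.float64(320.0), np.float64(128.0), np.float64(168.0)), (520, np.float64(241.0), np.float64(320.0), np.float64(119.0), np.float64(167.0)), (530, np.float64(172.0), np.float64(262.0), np.float64(114.0), np.float64(172.0)), (540, np.float64(210.0), np.float64(248.0), np.float64(116.0), np.float64(125.0)), (550, np.float64(173.0), np.float64(232.0), np.float64(105.0), np.float64(139.0)), (560, np.float64(172.0), np.float64(213.0), np.float64(107.0), np.float64(171.0)), (570, np.float64(172.0), np.float64(198.0), np.float64(78.0), np.float64(160.0)), (580, np.float64(172.0), np.float64(181.0), np.float64(74.0), np.float64(163.0)), (590, np.float64(176.0), np.float64(186.0), np.float64(60.0), np.float64(66.0)), (600, np.float64(174.0), np.float64(188.0), np.float64(61.0), np.float64(70.0)), (610, np.float64(179.0), np.float64(187.0), np.float64(64.0), np.float64(71.0)), (620, np.float64(173.0), np.float64(184.0), np.float64(61.0), np.float64(170.0))]
```

View pics/d25.png

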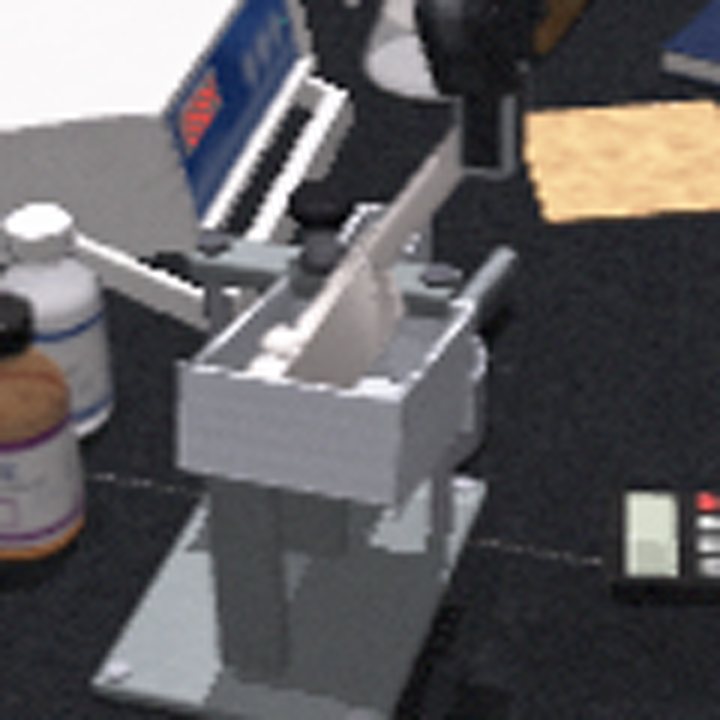

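Call:
{"api": "jog_arm", "payload": {"plan": [[[0.004,0,0,0,-1],[0.005,0,0,0,-1],[0.005,0,-0.002,0,-1],[0.005,0,-0.002,0,-1],[0,0,0,0,-1],[0,0,0,0,-1]]], "newtons": 20}}

```text
time_s: 36.02
tool_pos: [492.7, 117.2, 274.7]
tcp_rot: [[-1.0, -0.0, 0.001], [-0.0, 1.0, 0.0], [-0.001, 0.0, -1.0]]
ft_force: [0.5, 0.3, -0.8]
finger_gap: 0.131
```

```bash
python3 look2.py 26
```

```text
36.075 [492.7 117.2 274.6] [-0.7  0.1 -1.8] 0.13
[(500, np.float64(248.0), np.float64(319.0), np.float64(119.0), np.float64(165.0)), (510, np.float64(232.0), np.float64(266.0), np.float64(117.0), np.float64(125.0)), (520, np.float64(216.0), np.float64(252.0), np.float64(114.0), np.float64(126.0)), (530, np.float64(173.0), np.float64(237.0), np.float64(108.0), np.float64(135.0)), (540, np.float64(173.0), np.float64(221.0), np.float64(105.0), np.float64(146.0)), (550, np.float64(172.0), np.float64(205.0), np.float64(83.0), np.float64(172.0)), (560, np.float64(172.0), np.float64(190.0), np.float64(73.0), np.float64(172.0)), (570, np.float64(173.0), np.float64(175.0), np.float64(73.0), np.float64(165.0)), (580, np.float64(172.0), np.float64(172.0), np.float64(172.0), np.float64(172.0)), (590, np.float64(179.0), np.float64(188.0), np.float64(60.0), np.float64(66.0)), (600, np.float64(174.0), np.float64(186.0), np.float64(61.0), np.float64(70.0)), (610, np.float64(180.0), np.float64(186.0), np.float64(60.0), np.float64(72.0)), (620, np.float64(172.0), np.float64(172.0), np.float64(165.0), np.float64(165.0))]
```

View pics/d26.png

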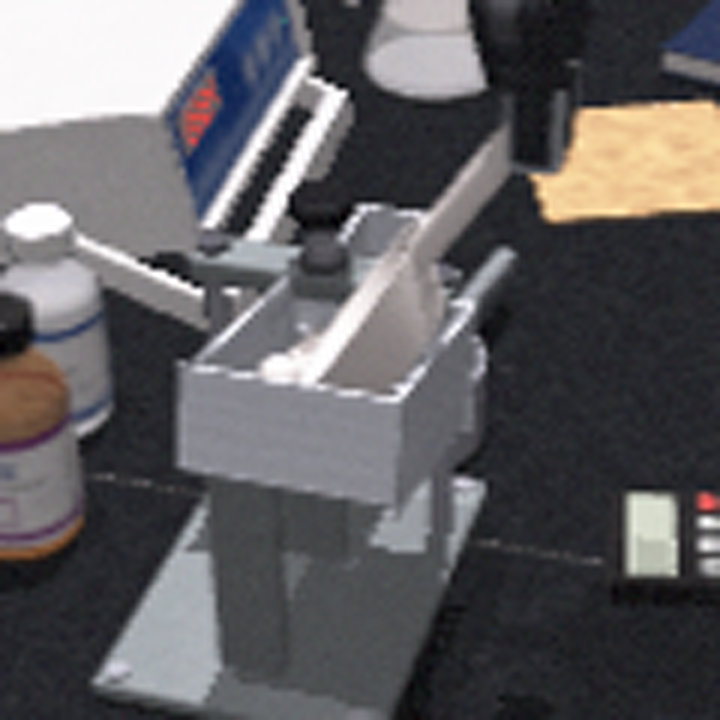

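Call:
{"api": "jog_arm", "payload": {"plan": [[[-0.007,0,0,0,-1],[-0.007,0,0,0,-1],[-0.006,0,-0.002,0,-1],[-0.006,0,-0.004,0,-1],[-0.006,0,-0.004,0,-1],[-0.006,0,-0.004,0,-1],[-0.006,0,-0.003,0,-1],[-0.006,0,-0.002,0,-1],[0,0,0,0,-1],[0,0,0,0,-1]]], "newtons": 20}}

```text
time_s: 37.33
tool_pos: [542.6, 117.1, 293.4]
tcp_rot: [[-1.0, 0.0, 0.0], [0.0, 1.0, -0.0], [-0.0, -0.0, -1.0]]
ft_force: [-0.2, -0.5, -0.7]
finger_gap: 0.134
```

```bash
python3 look2.py 27
```

```text
37.375 [542.5 117.1 293.4] [-0.1 -0.4 -0.7] 0.128
[(530, np.float64(275.0), np.float64(320.0), np.float64(102.0), np.float64(147.0)), (540, np.float64(172.0), np.float64(320.0), np.float64(119.0), np.float64(175.0)), (550, np.float64(172.0), np.float64(311.0), np.float64(100.0), np.float64(174.0)), (560, np.float64(172.0), np.float64(270.0), np.float64(92.0), np.float64(153.0)), (570, np.float64(172.0), np.float64(240.0), np.float64(119.0), np.float64(160.0)), (580, np.float64(172.0), np.float64(199.0), np.float64(153.0), np.float64(165.0)), (590, np.float64(176.0), np.float64(185.0), np.float64(61.0), np.float64(66.0)), (600, np.float64(174.0), np.float64(186.0), np.float64(61.0), np.float64(72.0)), (610, np.float64(178.0), np.float64(186.0), np.float64(60.0), np.float64(70.0)), (620, np.float64(173.0), np.float64(173.0), np.float64(170.0), np.float64(170.0))]
```

View pics/d27.png

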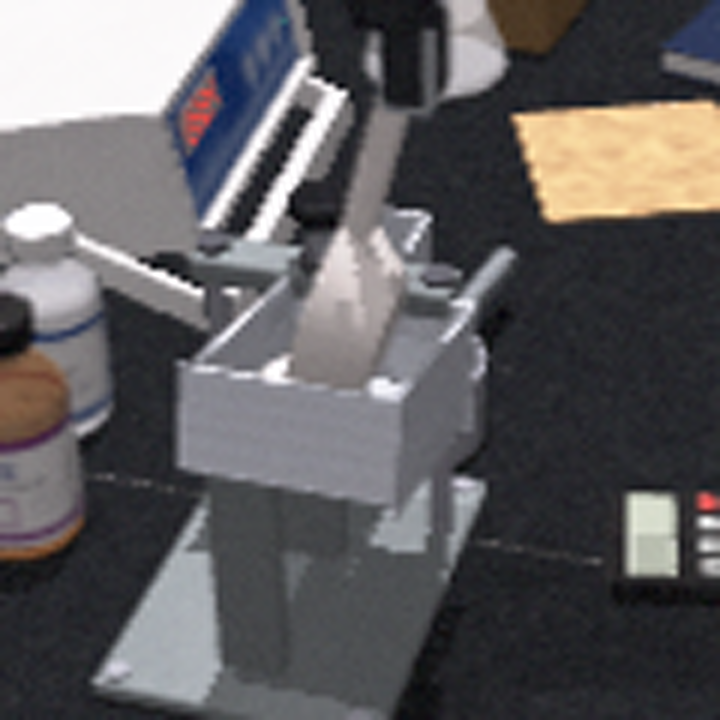

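Call:
{"api": "jog_arm", "payload": {"plan": [[[0,0,-0.006,0,-1],[0,0,-0.015,0,-1],[0,0,-0.02,0,-1],[0,0,-0.02,0,-1],[0.01,0,-0.01,0,-1],[0.02,0,0,0,-1],[0.03,0,0,0,-1],[0.03,0,0,0,-1],[0.03,0,0,0,-1],[0.02,0,0,0,-1],[0,0,0,0,-1]]], "newtons": 25}}

```text
time_s: 38.75
tool_pos: [401.3, 117.1, 364.9]
tcp_rot: [[-1.0, -0.001, 0.001], [-0.001, 1.0, 0.0], [-0.001, 0.0, -1.0]]
ft_force: [1.1, -0.8, -1.3]
finger_gap: 0.131
```

Run:
```python
from h import *
f=grab_frame("side");crop(f,250,110,410,270,5,"pics/d28.png")
f=grab_frame("scene");crop(f,220,90,380,250,5,"pics/s28.png")
f=grab_frame("wrist");cv2.imwrite("pics/w28.png",f["pixels"])
s=get_state();print(s["time_s"],s["tool_pos"])
```

```text
38.9 [403.33296956 117.33322395 364.44092986]
```

View pics/d28.png

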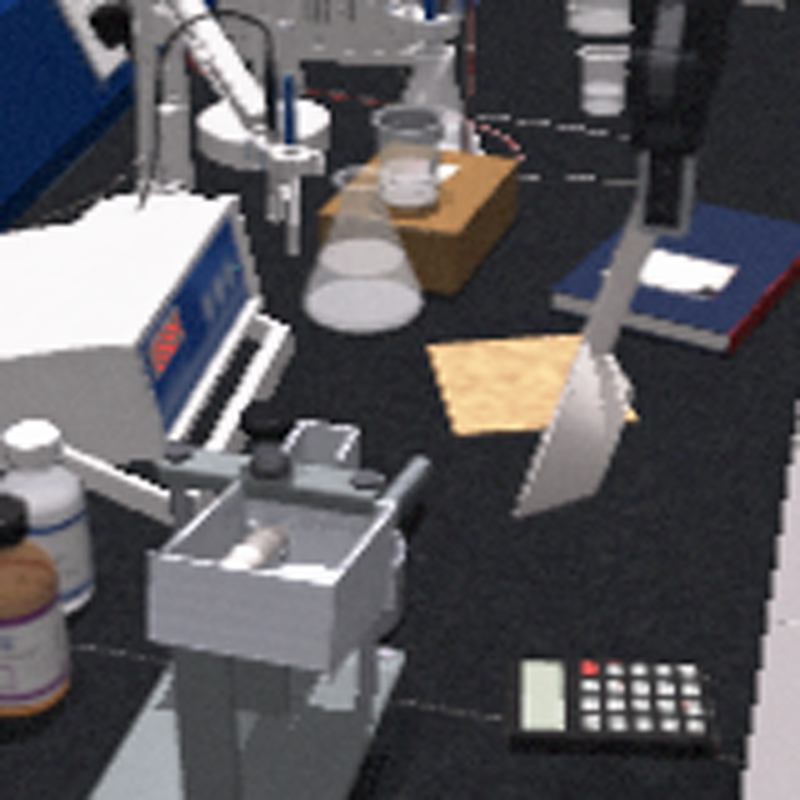

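View pics/s28.png

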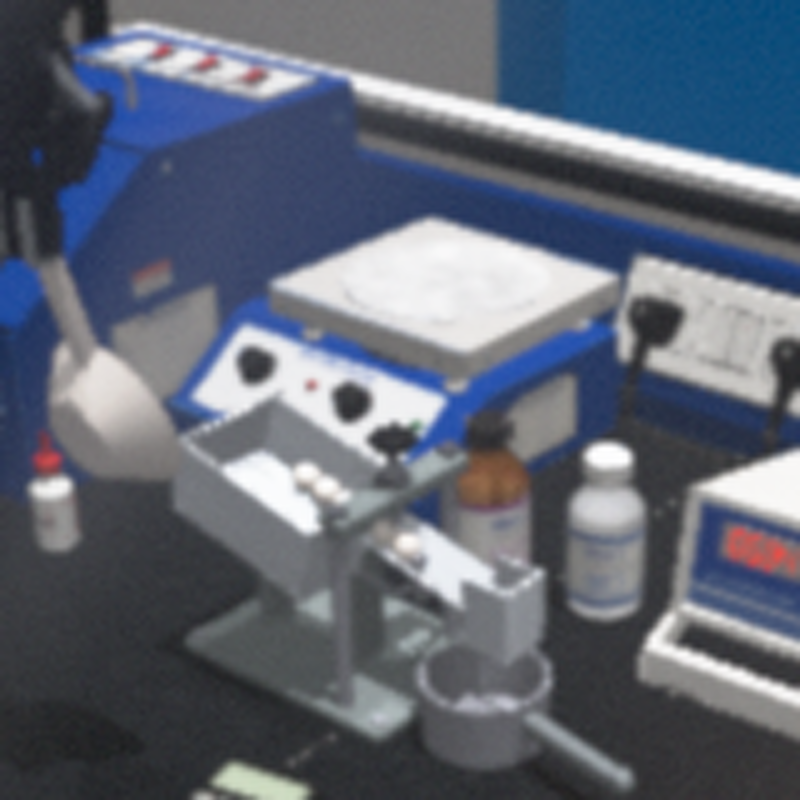

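View pics/w28.png

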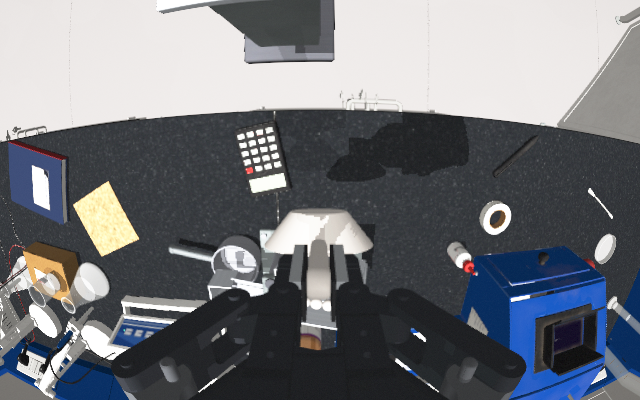

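Call:
{"api": "jog_arm", "payload": {"plan": [[[-0.006,0.02,0,0,-1],[-0.012,0.04,0,0,-1],[-0.012,0.04,0,0,-1],[-0.011,0.038,0,0,-1],[-0.006,0.02,0,0,-1],[0,0,0,4,-1],[0,0,0,9,-1],[0,0,0,10,-1],[0,0,0,10,-1],[0,0,0,10,-1],[0,0,0,10,-1],[0,0,0,10,-1],[0,0,0,10,-1],[0,0,0,9,-1],[0,0,0,8,-1],[0,0,0,0,-1]]], "newtons": 25}}

```text
time_s: 40.9
tool_pos: [450.0, 274.9, 364.2]
tcp_rot: [[-0.001, 1.0, -0.0], [1.0, 0.001, -0.0], [-0.0, -0.0, -1.0]]
ft_force: [0.2, 0.5, -1.9]
finger_gap: 0.132
```

Run:
```python
from h import *
f=grab_frame("scene");crop(f,150,60,390,270,3,"pics/s29.png")
s=get_state();print(s["time_s"],s["tool_pos"])
W=cloud(f,"scene");P=W[top(W,(380,540,190,270),(150,400))];print(P.min(0),P.max(0))
print(P[P[:,2]<P[:,2].min()+4].mean(0))
```

```text
40.95 [449.87387736 274.91595379 364.21173626]
[402.56277152 214.89583696 194.32189335] [498.38858275 269.39857326 399.94585907]
[451.32640086 219.28863382 196.93714654]
```

View pics/s29.png

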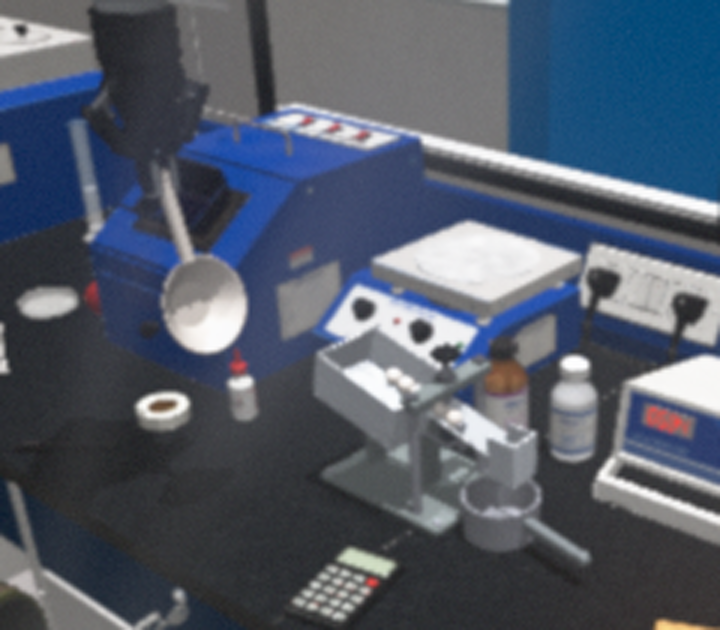

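Call:
{"api": "jog_arm", "payload": {"plan": [[[0,0,0.02,0,-1],[0,0,0.045,0,-1],[0,0,0.05,0,-1],[0,0,0.045,0,-1],[0,0,0.02,0,-1],[0.004,0,0.009,0,-1],[0.004,0,0.0065,0,-1],[0.0055,0,0.0033,0,-1],[0.0055,0,0.0033,0,-1],[0.0055,0,0.0033,0,-1],[0.0055,0,0.0033,0,-1],[0.0052,0,0.0034,0,-1],[0.0052,0,0.0034,0,-1],[0.0052,0,0.0034,0,-1],[0.0052,0,0.0034,0,-1],[0.0052,0,0.0034,0,-1],[0,0,0,0,-1]]], "newtons": 20}}

```text
time_s: 43.08
tool_pos: [451.0, 334.3, 141.0]
tcp_rot: [[-0.002, 1.0, 0.004], [1.0, 0.001, 0.006], [0.006, 0.004, -1.0]]
ft_force: [0.1, 3.2, 6.1]
finger_gap: 0.132
```

Run:
```python
from h import *
f=grab_frame("scene");crop(f,120,120,320,270,4,"pics/s30.png")
s=get_state();print(s["time_s"],s["tool_pos"],s["ft_force"])
W=cloud(f,"scene");P=W[top(W,(380,540,190,310),(5,200))]
print([(y,P[abs(P[:,1]-y)<5,2].max().round(0)) for y in range(190,340,10) if (abs(P[:,1]-y)<5).any()])
```

```text
43.125 [451.00600379 334.21748438 141.02338196] [-0.98784423  2.64122987  6.80656282]
[(230, np.float64(18.0)), (240, np.float64(30.0)), (250, np.float64(42.0)), (260, np.float64(58.0)), (270, np.float64(72.0)), (280, np.float64(85.0)), (290, np.float64(105.0)), (300, np.float64(111.0)), (310, np.float64(126.0))]
```

View pics/s30.png

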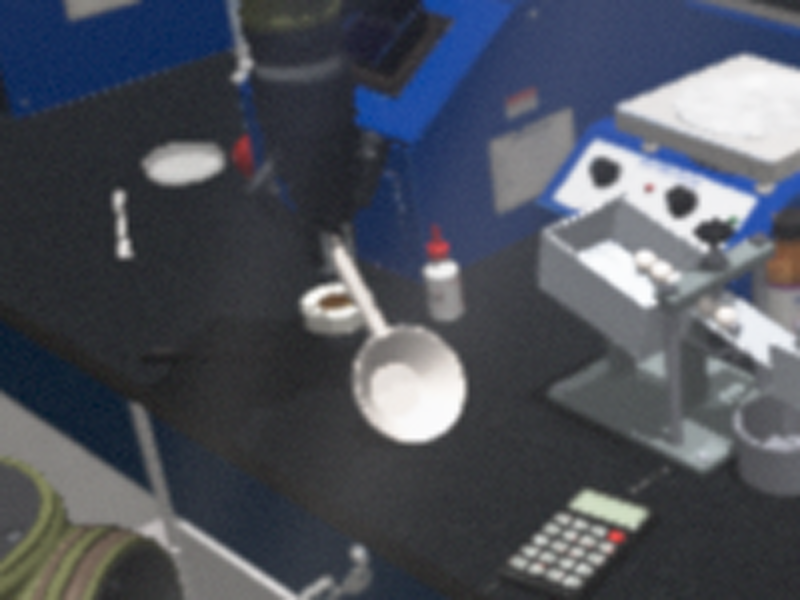

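Call:
{"api": "jog_arm", "payload": {"plan": [[[0.0056,0,0.0046,0,-1],[0.0056,0,0.0046,0,-1],[0.0056,0,0.0046,0,-1],[0.0056,0,0.0046,0,-1],[0.0056,0,0.0046,0,-1],[0.0056,0,0.0046,0,-1],[0.0056,0,0.0046,0,-1],[0.0056,0,0.0046,0,-1],[0.0037,0,0.0057,0,-1],[0.0037,0,0.0057,0,-1],[0.0037,0,0.0057,0,-1],[0.0037,0,0.0057,0,-1],[0.0037,0,0.0057,0,-1],[0.0037,0,0.0057,0,-1],[0,0,0,0,-1]]], "newtons": 20}}

```text
time_s: 45.0
tool_pos: [449.0, 397.8, 66.8]
tcp_rot: [[-0.0, 1.0, -0.001], [1.0, 0.0, -0.001], [-0.001, -0.001, -1.0]]
ft_force: [-0.2, 3.0, 2.3]
finger_gap: 0.128
```

Run:
```python
from h import *
f=grab_frame("scene");crop(f,120,120,320,270,4,"pics/s31.png")
s=get_state();print(s["time_s"],s["tool_pos"],s["ft_force"])
W=cloud(f,"scene");P=W[top(W,(380,540,190,350),(5,200))]
print([(y,P[abs(P[:,1]-y)<5,2].max().round(0)) for y in range(190,370,10) if (abs(P[:,1]-y)<5).any()])
```

```text
45.05 [449.07432155 397.66412696  67.07459644] [0.08201695 2.454507   2.69285806]
[(230, np.float64(25.0)), (240, np.float64(28.0)), (250, np.float64(32.0)), (260, np.float64(35.0)), (270, np.float64(36.0)), (280, np.float64(42.0)), (290, np.float64(43.0)), (300, np.float64(48.0)), (310, np.float64(53.0)), (320, np.float64(52.0)), (330, np.float64(54.0)), (340, np.float64(58.0)), (350, np.float64(58.0))]
```

View pics/s31.png

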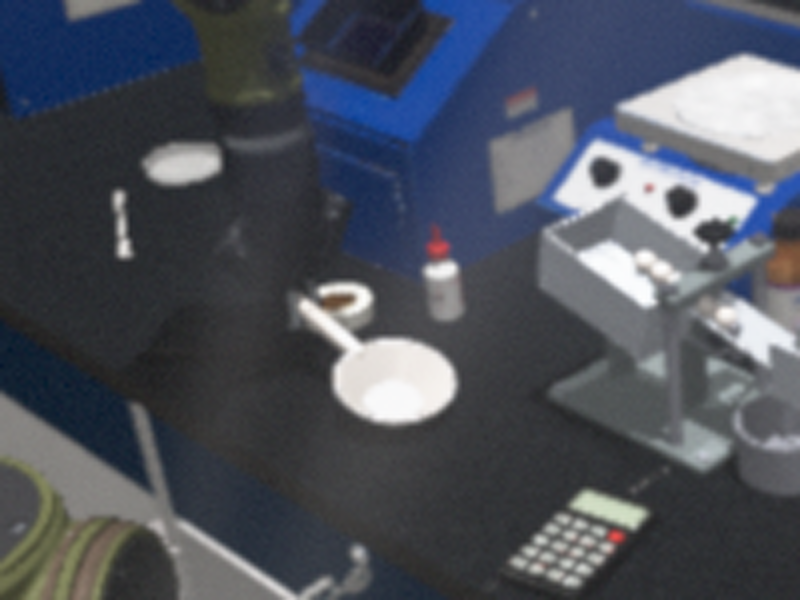

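Call:
{"api": "jog_arm", "payload": {"plan": [[[0.0015,0,0.0055,0,-1],[0.0015,0,0.0055,0,-1],[0.001,0,0.0055,0,-1],[0.001,0,0.0055,0,-1],[0.001,0,0.0055,0,-1],[0,0,0.0045,0,-1],[0,0,0.003,0,-1],[0,0,0,0,-1]]], "newtons": 20}}

```text
time_s: 46.05
tool_pos: [449.2, 403.7, 32.3]
tcp_rot: [[0.0, 1.0, -0.001], [1.0, -0.0, -0.001], [-0.001, -0.001, -1.0]]
ft_force: [0.0, 0.8, 1.9]
finger_gap: 0.134
```

Call:
{"api": "jog_arm", "payload": {"plan": [[[0,0,0,0,-0.4],[0,0,0,0,-0.4],[0,0,0,0,-0.2],[0,0,-0.02,0,-0.2],[0,0,-0.05,0,-0.2],[0,0,-0.06,0,-0.2],[0,0,-0.06,0,-0.2],[0,0,0,0,-0.2]]]}}

```text
time_s: 47.05
tool_pos: [452.0, 406.4, 228.8]
tcp_rot: [[0.0, 1.0, 0.009], [1.0, -0.0, 0.008], [0.008, 0.009, -1.0]]
ft_force: [0.1, -0.6, 0.2]
finger_gap: 0.4
```

Run:
```python
from h import *
f=grab_frame("scene");crop(f,120,120,320,270,4,"pics/s32.png")
W=cloud(f,"scene");P=W[top(W,(380,540,190,420),(5,200))]
print([(y,P[abs(P[:,1]-y)<5,2].max().round(0)) for y in range(190,420,10) if (abs(P[:,1]-y)<5).any()])
f=grab_frame("side");crop(f,250,150,410,350,4,"pics/d32.png")
```

```text
[(200, np.float64(5.0)), (230, np.float64(32.0)), (240, np.float64(31.0)), (250, np.float64(33.0)), (260, np.float64(32.0)), (270, np.float64(29.0)), (280, np.float64(31.0)), (290, np.float64(31.0)), (300, np.float64(31.0)), (310, np.float64(33.0)), (320, np.float64(32.0)), (330, np.float64(33.0)), (340, np.float64(32.0)), (350, np.float64(32.0)), (360, np.float64(31.0)), (370, np.float64(32.0)), (380, np.float64(31.0)), (390, np.float64(31.0)), (400, np.float64(32.0)), (410, np.float64(32.0))]
```

View pics/s32.png

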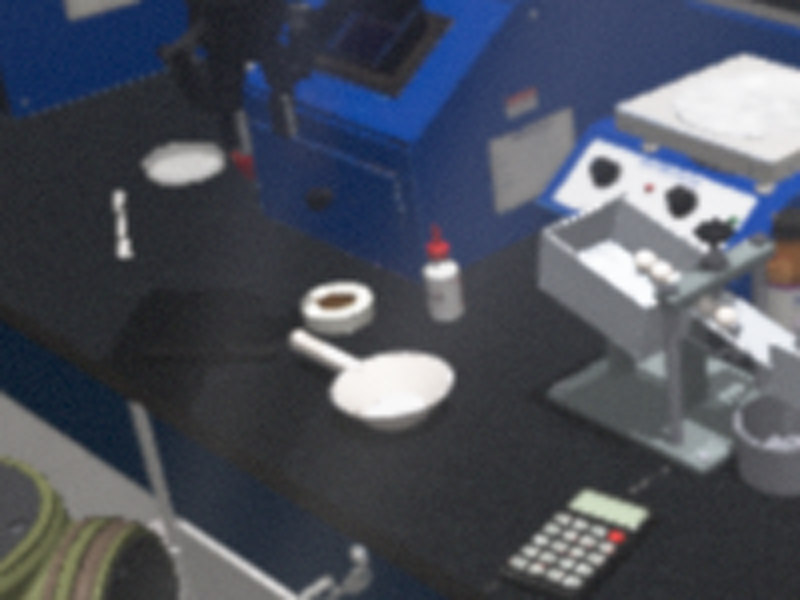

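View pics/d32.png

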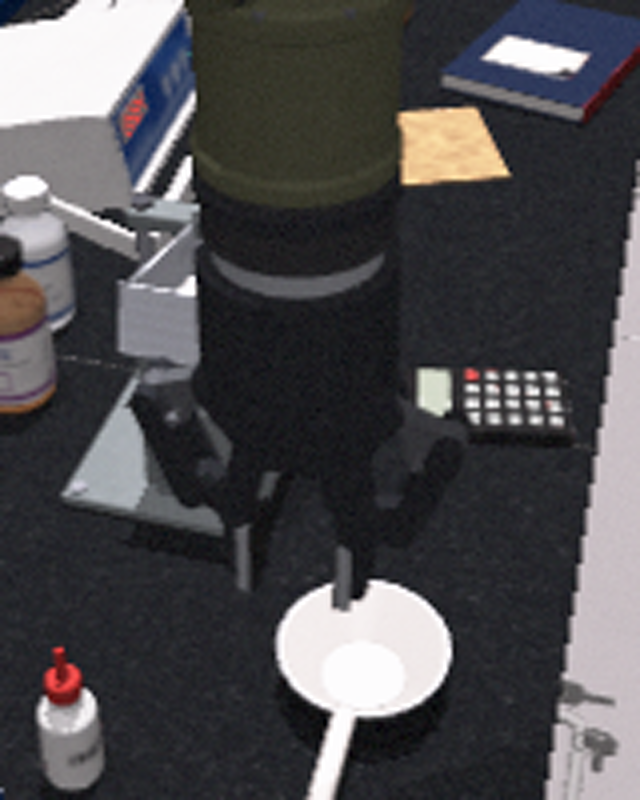

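Call:
{"api": "jog_arm", "payload": {"plan": [[[0,0,-0.03,0,-1],[-0.044,0.019,0,0,-1],[-0.044,0.019,0,0,-1],[-0.044,0.019,0,0,-1],[-0.044,0.019,0,0,-1],[-0.044,0.019,0,0,-1],[-0.044,0.019,0,0,-1],[-0.044,0.019,0,0,-1],[-0.0437,0.0186,0,0,-1],[0,0,0.02,0,-1],[0,0,0,0,-1]]], "newtons": 60}}

```text
time_s: 48.52
tool_pos: [598.7, 51.6, 228.9]
tcp_rot: [[0.001, 1.0, -0.008], [1.0, -0.001, -0.001], [-0.001, -0.008, -1.0]]
ft_force: [-0.3, 0.5, -0.8]
finger_gap: 0.0
```

```bash
cat > look3.py <<'E'
from h import *
import sys
n=sys.argv[1]
s=get_state();print(s["time_s"],s["tool_pos"].round(1),s["ft_force"].round(1),round(s["finger_gap"],3))
f=grab_frame("scene");crop(f,230,120,390,270,5,f"pics/s{n}.png")
f=grab_frame("side");crop(f,250,130,410,270,5,f"pics/d{n}.png")
f=grab_frame("wrist");cv2.imwrite(f"pics/w{n}.png",f["pixels"])
E
python3 look3.py 33
```

```text
48.525 [598.7  51.6 228.9] [-0.3  0.5 -0.8] 0.0
```

View pics/s33.png

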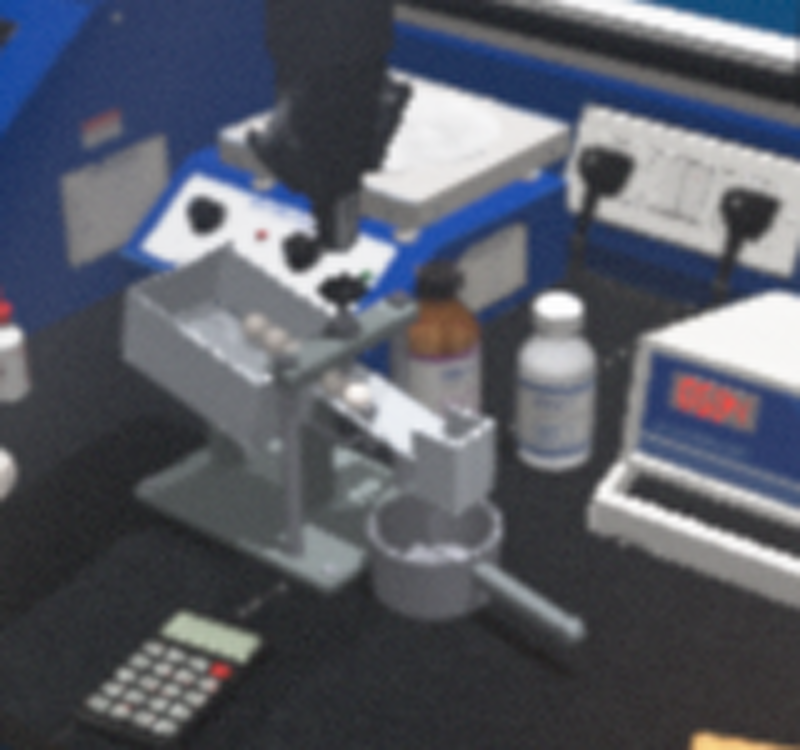

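View pics/w33.png

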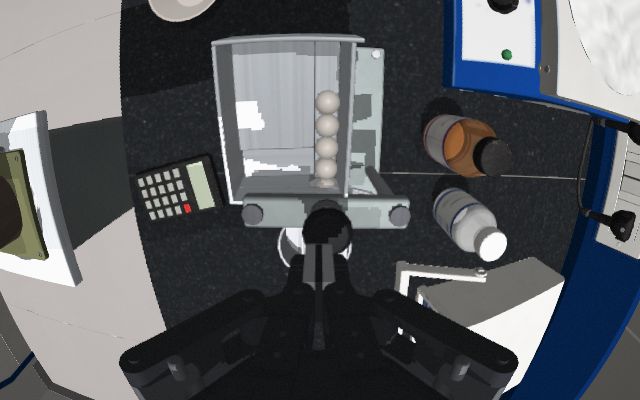

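Call:
{"api": "jog_arm", "payload": {"plan": [[[0,0,0.01,0,-1],[0,0,0,0,-1],[0,0,0,0,-1]]]}}

```text
time_s: 49.05
tool_pos: [601.0, 52.8, 222.8]
tcp_rot: [[-0.001, 1.0, 0.0], [1.0, 0.001, -0.0], [-0.0, 0.0, -1.0]]
ft_force: [-0.3, -0.0, -0.4]
finger_gap: -0.0
```

Call:
{"api": "jog_arm", "payload": {"plan": [[[0.002,0.0027,0.012,0,-1],[0,0,0.006,0,-1],[0,0,0.005,0,-1],[0,0,0.005,0,-1],[0,0,0.005,0,-1],[0,0,0.005,0,-1],[0,0,0.003,0,-1],[0,0,0,0,-1],[0,0,0,0,-1]]]}}

```text
time_s: 50.18
tool_pos: [603.9, 54.7, 184.8]
tcp_rot: [[-0.0, 1.0, 0.003], [1.0, 0.0, 0.001], [0.001, 0.003, -1.0]]
ft_force: [-4.5, 0.7, 16.5]
finger_gap: 0.003
```

Call:
{"api": "jog_arm", "payload": {"plan": [[[0,0,0.0015,0,-1],[0,0,0,0,-1],[0,0,0,0,-1],[0,0,0,0,-1]]]}}

```text
time_s: 50.68
tool_pos: [604.0, 54.7, 184.7]
tcp_rot: [[-0.0, 1.0, 0.004], [1.0, 0.0, 0.001], [0.001, 0.004, -1.0]]
ft_force: [-6.4, 0.1, 22.7]
finger_gap: -0.001
```

Call:
{"api": "jog_arm", "payload": {"plan": [[[0,0,-0.007,0,-1],[0,0,-0.01,0,-1],[0,0,-0.0135,0,-1],[0,0,0,0,-1],[0,0,0,0,-1],[0,0,0,0,-1],[0,0,0,0,-1],[0,0,0,0,-1],[0,0,0,0,-1]]]}}

```text
time_s: 51.8
tool_pos: [603.7, 54.5, 210.6]
tcp_rot: [[-0.0, 1.0, -0.0], [1.0, 0.0, -0.0], [-0.0, -0.0, -1.0]]
ft_force: [0.8, -0.7, -0.0]
finger_gap: 0.003
```

```bash
python3 look3.py 34
```

```text
51.8 [603.7  54.5 210.6] [ 0.8 -0.7 -0. ] 0.003
```

View pics/s34.png

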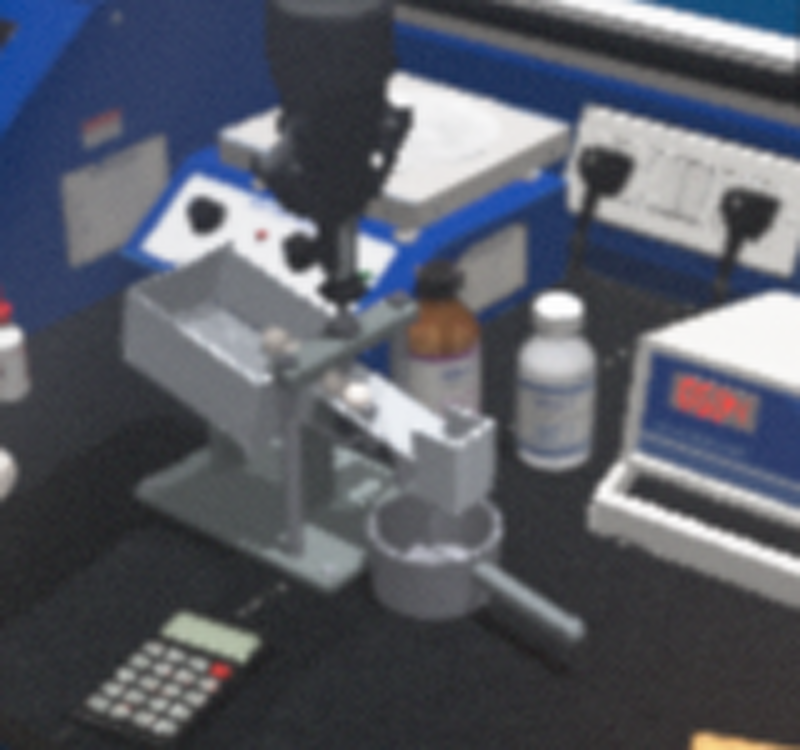

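View pics/w34.png

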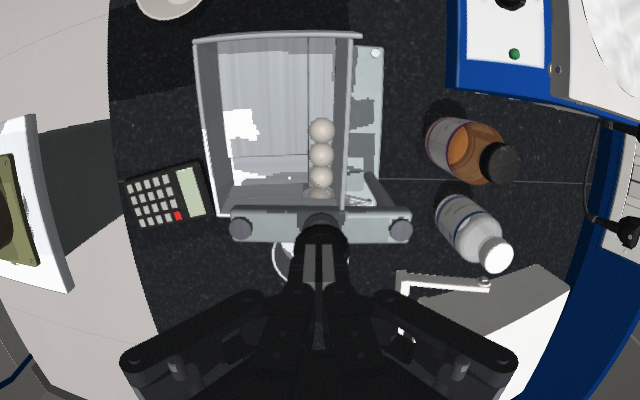

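Call:
{"api": "jog_arm", "payload": {"plan": [[[0,0,0.008,0,-1],[0,0,0.008,0,-1],[0,0,0.008,0,-1],[0,0,0.0065,0,-1],[0,0,0,0,-1],[0,0,0,0,-1],[0,0,0,0,-1],[0,0,0,0,-1],[0,0,0,0,-1],[0,0,-0.0105,0,-1],[0,0,-0.01,0,-1],[0,0,-0.01,0,-1],[0,0,0,0,-1],[0,0,0,0,-1],[0,0,0,0,-1],[0,0,0,0,-1],[0,0,0,0,-1],[0,0,0,0,-1],[0,0,0,0,-1]]]}}

```text
time_s: 54.32
tool_pos: [603.7, 54.5, 210.7]
tcp_rot: [[-0.0, 1.0, 0.0], [1.0, 0.0, -0.0], [-0.0, 0.0, -1.0]]
ft_force: [-0.2, 0.4, -0.3]
finger_gap: 0.001
```

```bash
python3 look3.py 35
```

```text
54.325 [603.7  54.5 210.7] [-0.2  0.4 -0.3] 0.001
```

View pics/s35.png

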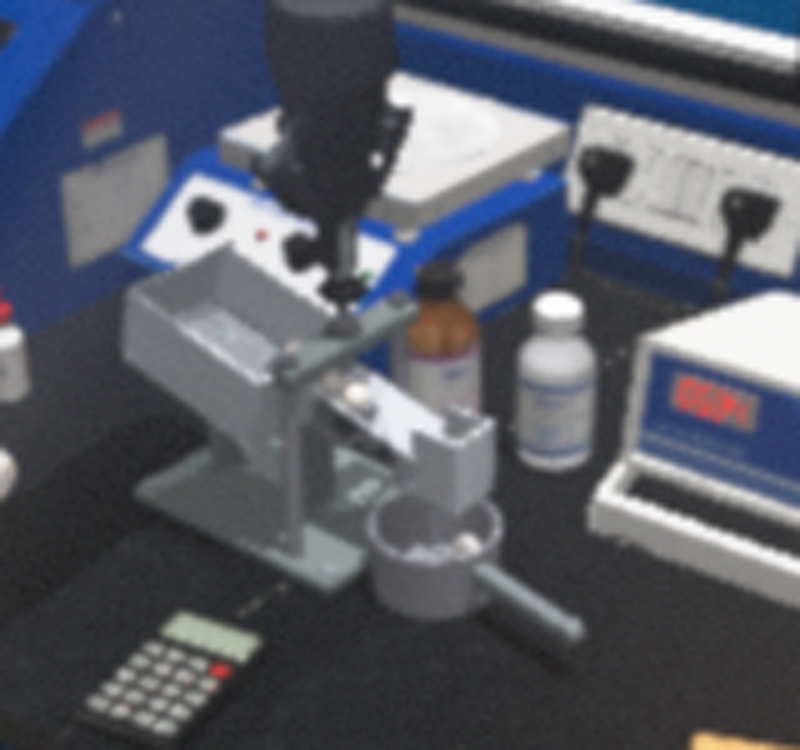

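View pics/w35.png

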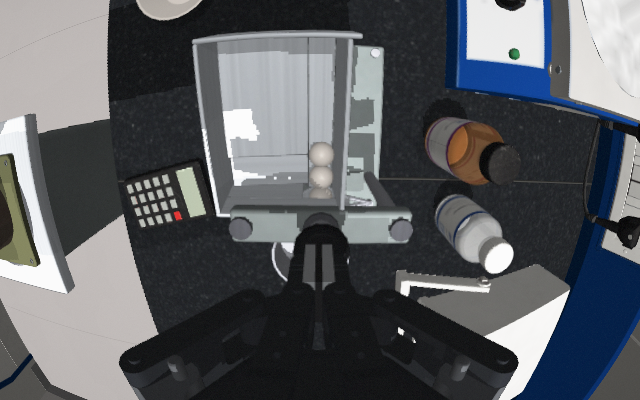

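Call:
{"api": "jog_arm", "payload": {"plan": [[[0,0,0.008,0,-1],[0,0,0.008,0,-1],[0,0,0.008,0,-1],[0,0,0.0065,0,-1],[0,0,0,0,-1],[0,0,0,0,-1],[0,0,0,0,-1],[0,0,0,0,-1],[0,0,0,0,-1],[0,0,-0.0105,0,-1],[0,0,-0.01,0,-1],[0,0,-0.01,0,-1],[0,0,0,0,-1],[0,0,0,0,-1],[0,0,0,0,-1],[0,0,0,0,-1],[0,0,0,0,-1],[0,0,0,0,-1],[0,0,0,0,-1]]]}}

```text
time_s: 56.85
tool_pos: [603.7, 54.5, 210.7]
tcp_rot: [[-0.0, 1.0, 0.0], [1.0, 0.0, 0.0], [0.0, 0.0, -1.0]]
ft_force: [0.1, 0.8, 0.4]
finger_gap: -0.001
```

```bash
python3 look3.py 36
```

```text
56.85 [603.7  54.5 210.7] [0.1 0.8 0.4] -0.001
```

View pics/s36.png

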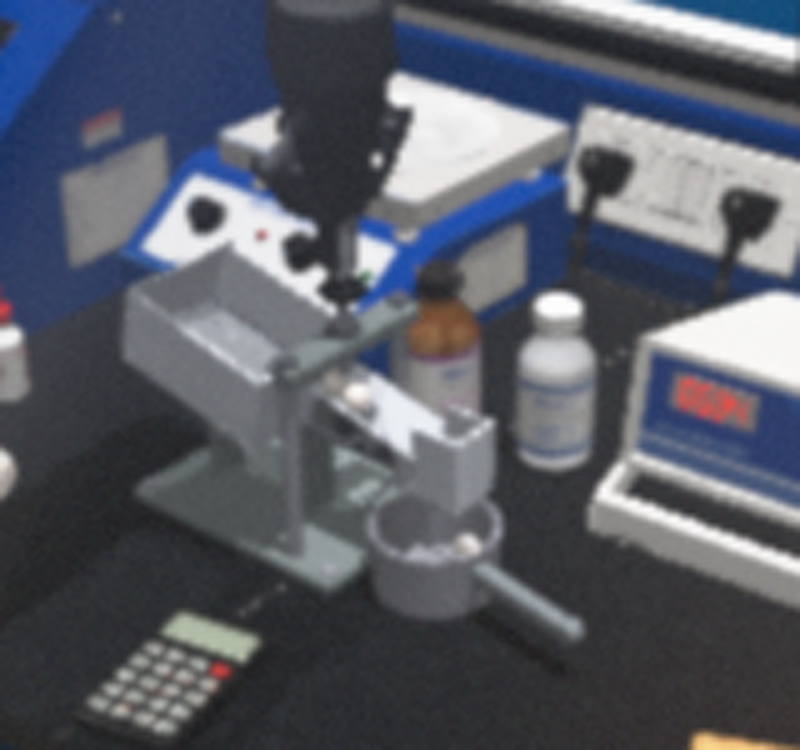

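Pot still under the spout at (435,560) in the crop, with the next ball at the gate (357,393). I'll go on.

Call:
{"api": "jog_arm", "payload": {"plan": [[[0,0,0.008,0,-1],[0,0,0.008,0,-1],[0,0,0.008,0,-1],[0,0,0.0065,0,-1],[0,0,0,0,-1],[0,0,0,0,-1],[0,0,0,0,-1],[0,0,0,0,-1],[0,0,0,0,-1],[0,0,-0.0105,0,-1],[0,0,-0.01,0,-1],[0,0,-0.01,0,-1],[0,0,0,0,-1],[0,0,0,0,-1],[0,0,0,0,-1],[0,0,0,0,-1],[0,0,0,0,-1],[0,0,0,0,-1],[0,0,0,0,-1]]]}}

```text
time_s: 59.38
tool_pos: [603.8, 54.5, 210.8]
tcp_rot: [[0.0, 1.0, 0.0], [1.0, -0.0, 0.0], [0.0, 0.0, -1.0]]
ft_force: [-0.3, 0.6, 0.2]
finger_gap: -0.003
```

```bash
python3 look3.py 37
```

```text
59.375 [603.8  54.5 210.8] [-0.3  0.6  0.2] -0.003
```

View pics/s37.png

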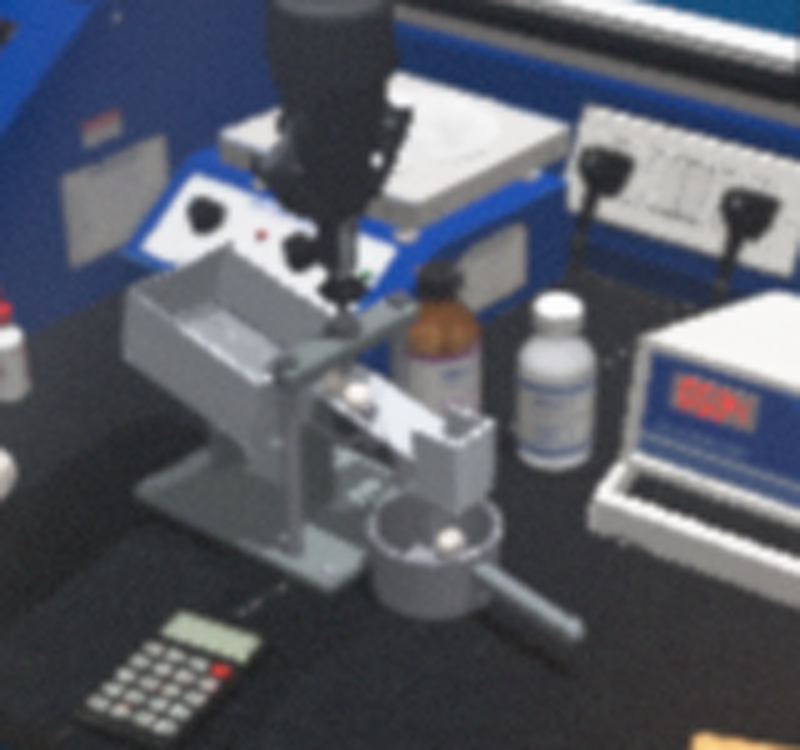

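View pics/w37.png

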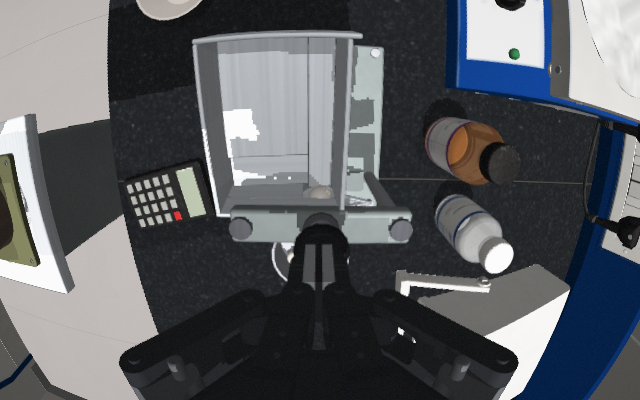

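Call:
{"api": "jog_arm", "payload": {"plan": [[[0,0,0.008,0,-1],[0,0,0.008,0,-1],[0,0,0.008,0,-1],[0,0,0.0065,0,-1],[0,0,0,0,-1],[0,0,0,0,-1],[0,0,0,0,-1],[0,0,0,0,-1],[0,0,0,0,-1],[0,0,-0.0105,0,-1],[0,0,-0.01,0,-1],[0,0,-0.01,0,-1],[0,0,0,0,-1],[0,0,0,0,-1],[0,0,0,0,-1],[0,0,0,0,-1],[0,0,0,0,-1],[0,0,0,0,-1],[0,0,0,0,-1]]]}}

```text
time_s: 61.9
tool_pos: [603.8, 54.5, 210.7]
tcp_rot: [[-0.0, 1.0, 0.0], [1.0, 0.0, -0.0], [-0.0, 0.0, -1.0]]
ft_force: [-0.5, 0.0, 0.4]
finger_gap: -0.002
```

```bash
python3 look3.py 38
```

```text
61.9 [603.8  54.5 210.7] [-0.5  0.   0.4] -0.002
```

View pics/s38.png

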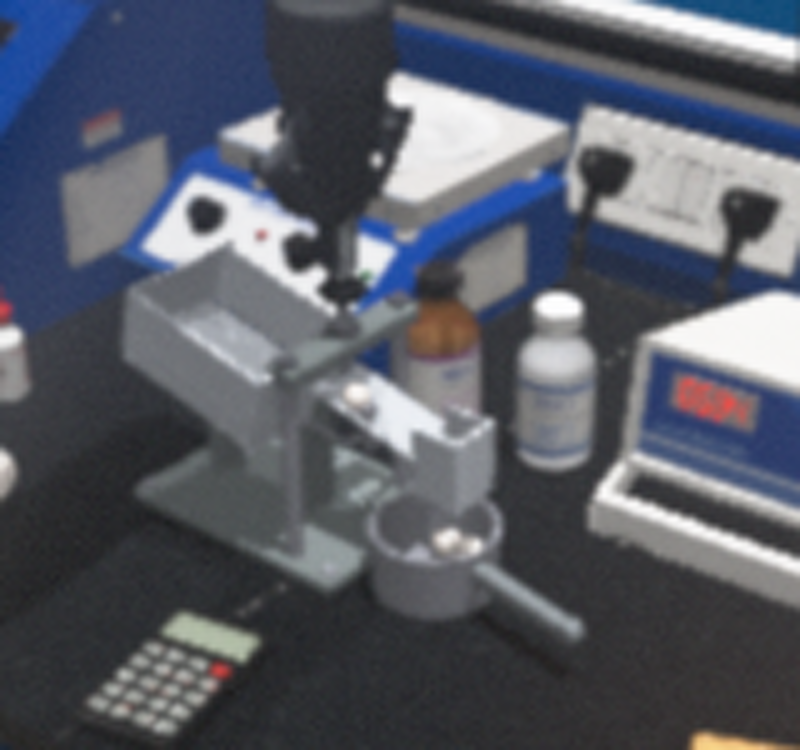

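View pics/w38.png

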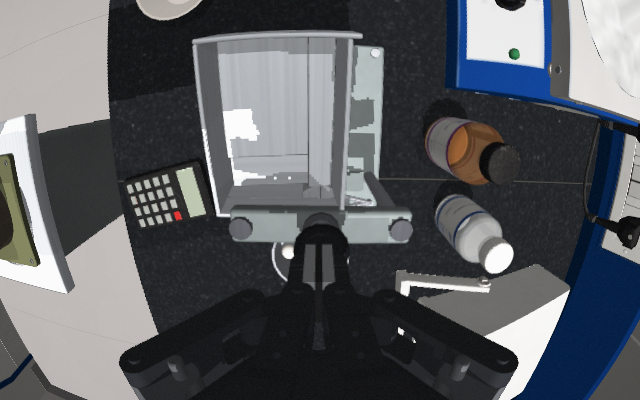

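One ball left at the gate (357,393), and the gutter is empty. This is the sixth stroke.

Call:
{"api": "jog_arm", "payload": {"plan": [[[0,0,0.008,0,-1],[0,0,0.008,0,-1],[0,0,0.008,0,-1],[0,0,0.0065,0,-1],[0,0,0,0,-1],[0,0,0,0,-1],[0,0,0,0,-1],[0,0,0,0,-1],[0,0,0,0,-1],[0,0,-0.0105,0,-1],[0,0,-0.01,0,-1],[0,0,-0.02,0,-1],[0,0,-0.02,0,-1],[0,0,0,0,-1],[0,0,0,0,-1],[0,0,0,0,-1],[0,0,0,0,-1],[0,0,0,0,-1],[0,0,0,0,-1]]]}}

```text
time_s: 64.42
tool_pos: [603.7, 54.5, 240.6]
tcp_rot: [[-0.0, 1.0, -0.0], [1.0, 0.0, -0.0], [-0.0, -0.0, -1.0]]
ft_force: [0.0, 0.4, -0.1]
finger_gap: 0.001
```

```bash
python3 look3.py 39
```

```text
64.425 [603.7  54.5 240.6] [ 0.   0.4 -0.1] 0.001
```

View pics/s39.png

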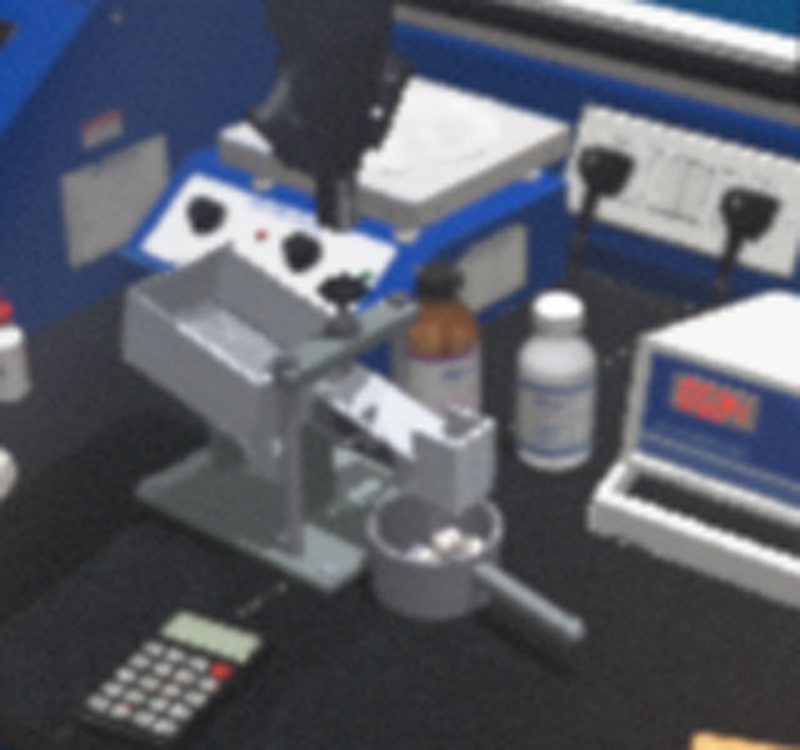

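View pics/w39.png

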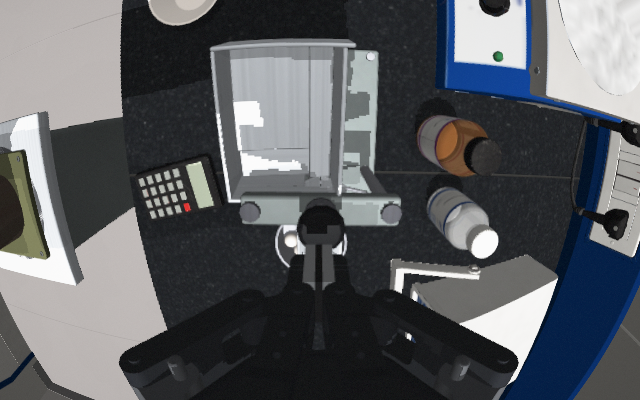

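Call:
{"api": "jog_arm", "payload": {"plan": [[[-0.03,-0.001,0,0,-1],[-0.045,-0.002,0,0,-1],[-0.045,-0.002,0,0,0],[-0.045,-0.002,0,0,0],[-0.0475,-0.001,0.02,0,0],[0,0,0.04,5.3,0],[0,0,0.03,0,0],[0,0,0,0,0],[0,0,0,0,0]]]}}

```text
time_s: 65.7
tool_pos: [596.5, -158.1, 151.9]
tcp_rot: [[0.092, 0.996, 0.002], [0.996, -0.092, -0.0], [-0.0, 0.002, -1.0]]
ft_force: [0.2, 0.7, 0.7]
finger_gap: 0.502
```

Run:
```python
from h import *
f=grab_frame("wrist");cv2.imwrite("pics/w40.png",f["pixels"])
W=cloud(f,"wrist")
P=W[top(W,(540,660,-95,-20),(42,48))];c=circ(P);print(c,len(P))
P=W[top(W,(540,660,-175,-70),(25,42))];r=np.hypot(P[:,0]-c[0],P[:,1]-c[1]);P=P[(r>50)&(r<125)]
cc=np.cov(P[:,:2].T);w,v=np.linalg.eigh(cc);print(np.degrees(np.arctan2(v[1,1],v[0,1])),w,P.mean(0),len(P),r.max())
print(get_state()["tool_pos"])
```

```text
(np.float64(595.0349779946564), np.float64(-26.778201868025008), np.float64(39.7638073711676)) 787
79.29166386601301 [ 12.28943865 464.88357832] [ 579.22624219 -111.89092015   36.99509614] 1441 128.3845701258794
[ 596.94379109 -158.12697741  152.43080422]
```

View pics/w40.png

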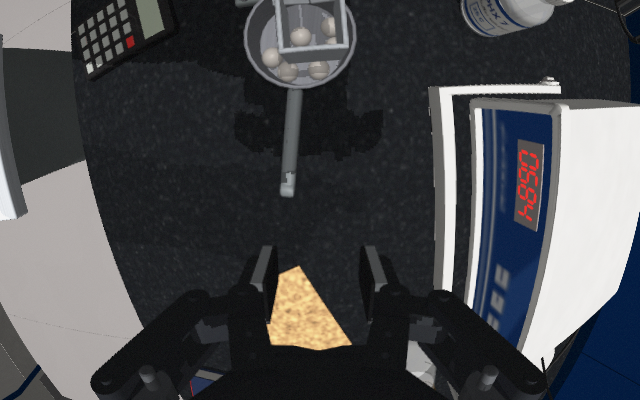

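Run:
```python
import cv2
i=cv2.imread("pics/w40.png");cv2.imwrite("pics/c40.png",cv2.resize(i[0:110,220:380],None,fx=5,fy=5,interpolation=cv2.INTER_CUBIC))
```

```text
(no output)
```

View pics/c40.png

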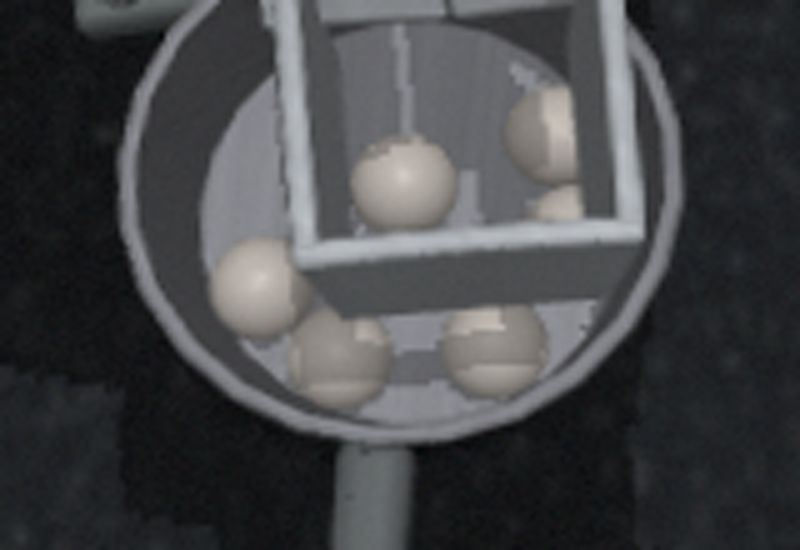

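Call:
{"api": "jog_arm", "payload": {"plan": [[[0.0361,-0.0228,0,0,0],[0,0,0.04,5.4,0],[0,0,0.04,0,0],[0,0,0.03,0,0],[0,0,0.009,0,0],[0,0,0,0,-1],[0,0,0,0,-1],[0,0,0,0,-1],[0,0,0,0,-1],[0,0,0,0,-1]]], "newtons": 60}}

```text
time_s: 67.0
tool_pos: [577.7, -120.5, 33.0]
tcp_rot: [[0.186, 0.983, 0.003], [0.983, -0.186, -0.001], [-0.0, 0.003, -1.0]]
ft_force: [-0.5, -0.8, 6.1]
finger_gap: 0.127
```

Run:
```python
from h import *
f=grab_frame("wrist");cv2.imwrite("pics/w41.png",f["pixels"])
```

```text
(no output)
```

View pics/w41.png

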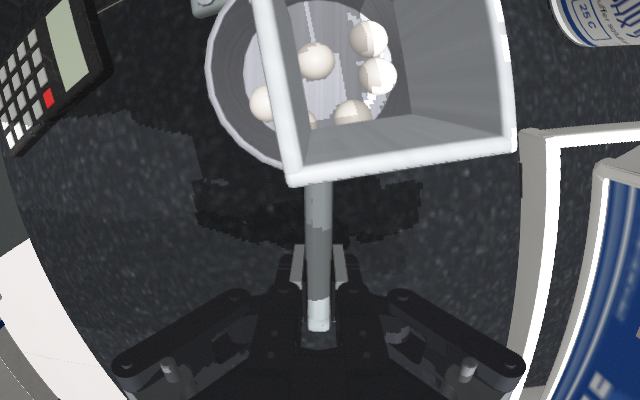

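Call:
{"api": "jog_arm", "payload": {"plan": [[[0,0,0,0,-1],[0,0,-0.008,0,-1],[-0.015,0.003,0,0,-1],[-0.027,0.005,0,0,-1],[-0.027,0.005,0,0,-1],[-0.027,0.005,0,0,-1],[-0.012,0.0025,-0.004,0,-1],[-0.0235,-0.0236,-0.004,0,-1],[-0.0235,-0.0236,0,0,-1],[-0.0235,-0.0236,0,0,-1],[-0.0235,-0.0236,0,0,-1],[-0.0235,-0.0236,0,0,-1],[0,0,0,0,-1],[0,0,0,0,-1]]], "newtons": 80}}

```text
time_s: 68.8
tool_pos: [439.0, -323.5, 47.9]
tcp_rot: [[0.186, 0.983, 0.001], [0.983, -0.186, 0.0], [0.0, 0.001, -1.0]]
ft_force: [-0.3, 0.6, -2.4]
finger_gap: 0.121
```

Run:
```python
from h import *
f=grab_frame("wrist");cv2.imwrite("pics/w42.png",f["pixels"])
f=grab_frame("scene");crop(f,260,180,440,330,4,"pics/s42.png")
```

```text
(no output)
```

View pics/w42.png

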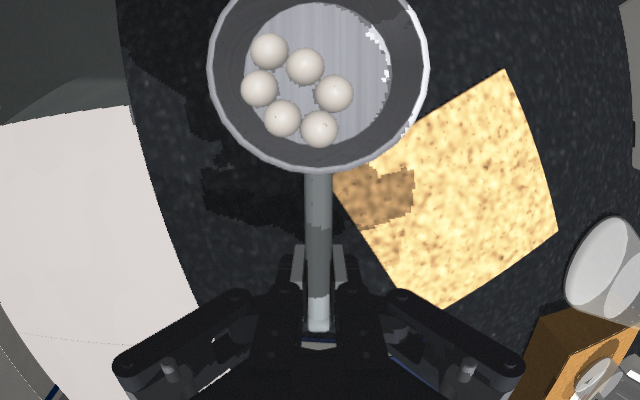

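View pics/s42.png

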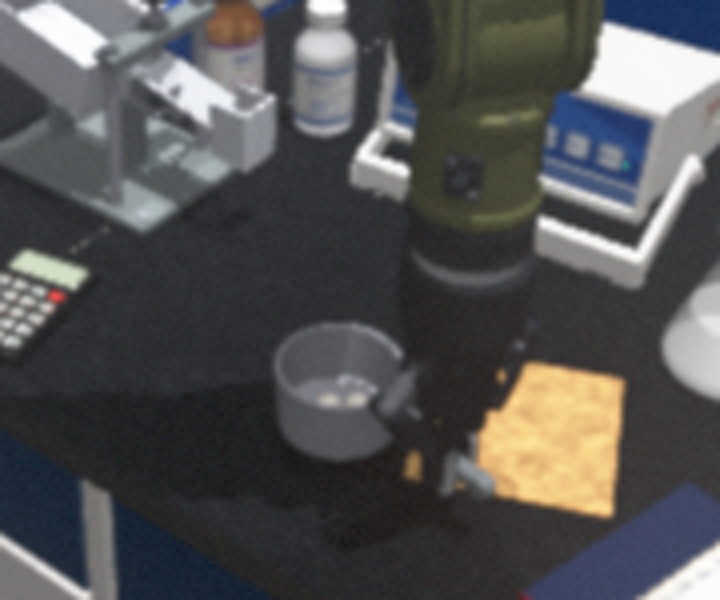

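Call:
{"api": "jog_arm", "payload": {"plan": [[[0,0,0,3,-1],[0,0,0,6,-1],[0,0,0,8,-1],[0,0,0,8,-1],[0,0,0,8,-1],[0,0,0,8,-1],[0,0,0,8,-1],[0,0,0,8,-1],[0,0,0,8,-1],[0,0,0,7,-1],[0,0,0,5,-1],[0,0,0,2.3,-1],[0,0,0,0,-1],[0,0,0,0,-1]]], "newtons": 80}}

```text
time_s: 70.65
tool_pos: [439.1, -323.1, 47.6]
tcp_rot: [[1.0, 0.001, -0.0], [0.001, -1.0, 0.0], [-0.0, -0.0, -1.0]]
ft_force: [-0.2, 0.2, -2.4]
finger_gap: 0.12
```

Run:
```python
from h import *
for n in ["wrist","side","scene"]:
    f=grab_frame(n);cv2.imwrite(f"pics/{n[0]}43.png",f["pixels"])
    W=cloud(f,n)
    P=W[top(W,(470,600,-400,-250),(55,67))]
    if len(P)>20: print(n,circ(P),len(P))
    im=f["pixels"].astype(int)
    m=top(W,(420,640,-450,-220),(-3,10))&(im[...,2]-im[...,0]>50);P=W[m];print(" mat",len(P),cv2.minAreaRect(P[:,:2].astype(np.float32)))
print(get_state()["tool_pos"],get_state()["tcp_rot"].round(3))
```

```text
wrist (np.float64(534.471285498481), np.float64(-322.33864274280535), np.float64(39.57767667950095)) 4838
 mat 10891 ((534.5468139648438, -322.5288391113281), (132.04095458984375, 132.76727294921875), 22.40371322631836)
side (np.float64(531.0709630812752), np.float64(-321.6378962554526), np.float64(39.984012731761005)) 50
 mat 342 ((532.4685668945312, -322.2378234863281), (132.11524963378906, 133.97422790527344), 21.064403533935547)
scene (np.float64(532.9934087149779), np.float64(-324.8632065857223), np.float64(40.06129783295083)) 59
 mat 647 ((535.8267822265625, -323.3705139160156), (137.58441162109375, 132.9493408203125), 22.543598175048828)
[ 438.80163259 -323.28303052   47.67534276] [[ 1.     0.001 -0.   ]
 [ 0.001 -1.     0.   ]
 [-0.    -0.    -1.   ]]
```

View pics/w43.png

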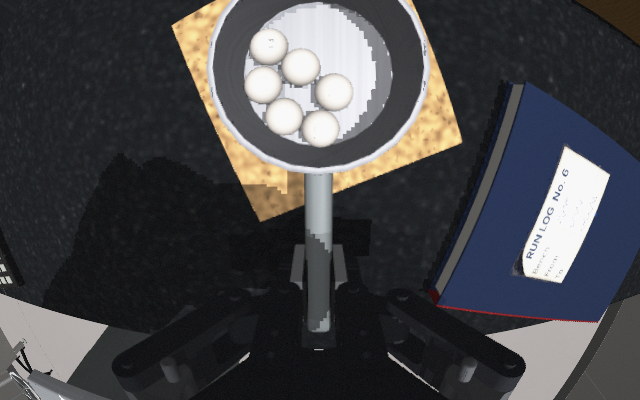

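Call:
{"api": "jog_arm", "payload": {"plan": [[[0,0,0.005,0,-1],[0,0,0.004,0,-1],[0,0,0.0025,0,-1],[0,0,0,0,-1],[0,0,0,0,-1]]], "newtons": 80}}

```text
time_s: 71.42
tool_pos: [438.3, -323.3, 36.5]
tcp_rot: [[1.0, -0.0, -0.001], [-0.0, -1.0, 0.0], [-0.001, -0.0, -1.0]]
ft_force: [-3.6, 1.1, 4.1]
finger_gap: 0.118
```

Call:
{"api": "jog_arm", "payload": {"plan": [[[0,0,0,0,-0.5],[0,0,0,0,-0.4],[0,0,0,0,-0.4],[0,0,-0.02,0,-0.4],[0,0,-0.05,0,-0.4],[0,0,-0.06,0,-0.4],[-0.03,0,-0.06,0,-0.4],[-0.03,0,-0.03,0,-0.4],[0,0,0,0,-0.4],[0,0,0,0,-0.4]]]}}

```text
time_s: 72.68
tool_pos: [381.0, -323.4, 251.4]
tcp_rot: [[1.0, -0.0, 0.0], [-0.0, -1.0, 0.0], [0.0, -0.0, -1.0]]
ft_force: [-0.4, -0.1, -0.7]
finger_gap: 0.3
```

Run:
```python
from h import *
for n in ["wrist","side","scene"]:
    f=grab_frame(n);cv2.imwrite(f"pics/{n[0]}44.png",f["pixels"])
    W=cloud(f,n)
    P=W[top(W,(470,600,-400,-250),(45,52))]
    if len(P)>20: print(n,circ(P),len(P),np.ptp(P[:,2]),np.median(P[:,2]))
    if n!="wrist":
        P=W[top(W,(380,540,190,330),(27,35))];c=circ(P);print(" dish z",np.percentile(P[:,2],[5,50,95]),c)
        P=W[top(W,(580,630,30,80),(170,192))];print(" button",P[:,2].max())
s=get_state();print(s["time_s"],s["tool_pos"],s["ft_force"])
```

```text
wrist (np.float64(533.0128284105988), np.float64(-322.5022915934021), np.float64(39.946539870351906)) 667 5.90889817269391 48.48158276001749
side (np.float64(530.3274370323883), np.float64(-321.47518456574494), np.float64(40.38005046820784)) 52 5.087346640085116 46.88054526519812
 dish z [27.30001147 29.0852541  31.33820853] (np.float64(447.8062979231618), np.float64(279.41515163312687), np.float64(45.911963511483066))
 button 187.36175701541458
scene (np.float64(532.335979468434), np.float64(-324.57753911123166), np.float64(40.11343070387708)) 115 6.036872182905995 47.711358650942316
 dish z [27.3139986  28.95040482 31.82477549] (np.float64(449.8079846572918), np.float64(276.16403520638767), np.float64(45.742008246050496))
 button 188.7649598976078
72.825 [ 380.84271763 -322.9556044   250.45904223] [ 0.29845333  0.34855054 -0.14760197]
```

View pics/s44.png

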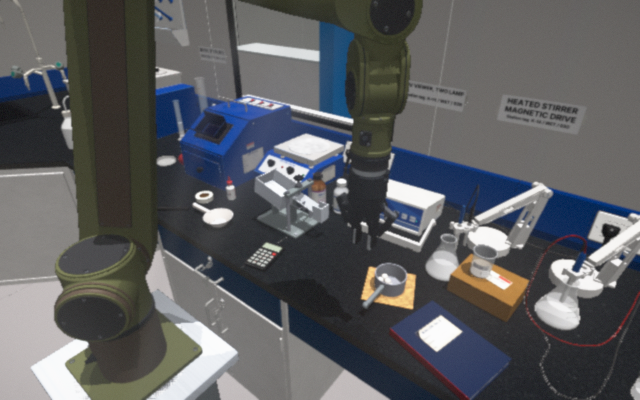

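View pics/w44.png

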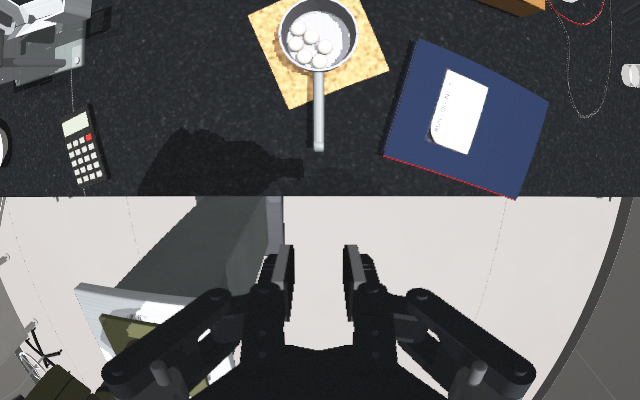

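```bash
python3 -c "
from bench import *
print(close_job())"
```

```text
the job is handed in; nothing more can be done
None
```

The job is done and handed in at about 73 s of the 192 s; close_job() gives no verdict.

**What I did:**
- I stood the pot under the spout.
- The moves could not tilt the tool, so I tipped the dish by letting its handle pivot in a light grip. I pressed the lip against the inside of the gutter wall until all six balls rolled out, then set the dish back upright.
- I pressed the button six times to the second stop (16–23 N at the stop on the first stroke), with the pot still under the spout at each check. I then carried the pot to the mat.

**Last checks:**
- **Pot and balls:** all six balls were counted in the pot just before it was set down, and it looked unchanged afterwards. The pot stands about 2–5 mm from the mat's centre, depending on the camera.
- **Dish and button:** the dish is empty and level, with its rim about 29 mm above the worktop and its underside on it. The button is fully up at about 187 mm.
- **Bottles and flask:** all standing. The gripper is well clear of everything.

**What went wrong or differed:**
- The first grip on the end of the dish handle closed on nothing and was redone further in.
- An early tipping attempt lengthwise in the gutter did not turn the dish far enough, so I turned the dish sideways.
- After the last stroke the pot had shifted about 10 mm and turned about 5°, but it was still within the limit under the spout.

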